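# Clear the casting bench after a pour

### The arm

A 6-joint arm with a two-finger parallel gripper is mounted at the origin on the work surface. World frame = base frame: x ahead of the robot, y to its left, z up, the work surface at z = 0. Lengths are in m, angles in rad, forces in N, time in s.
With the tool pointing down it reaches from about 0.3 to 1 m from the base axis. Payload 5.1 kg.
Tool frame: the origin (TCP) lies at the very end of the fingers, on their centre line; the grasp point (between the pads) lies 19 mm behind it; z points along the fingers, y is the direction in which the jaws open and shut (so a half turn about z gives the same grasp; the last joint's range is limited). The gripper opens to 95 mm and grips with 3 to 60 N. Pads are 20 mm wide; open, the fingers measure 119 mm over their backs; the gripper's body (75 mm by 180 mm) begins 59 mm behind the grasp point.
Start: joints at [-1.361, 0.124, 1.65, -0, 1.367, -0.083], TCP at [0.188, -0.622, 0.215] pointing down, gripper open.
Joint ranges: [-2.61, 2.61], [-1.02, 2.33], [0.03, 2.71], [-1.35, 4.49], [0.32, 2.68], [-2.91, 2.91]. Speed limits (rad/s): [2.57, 2.57, 3.14, 3.14, 3.14, 3.14].

### API

Orientations are given as a unit quaternion [x, y, z, w].
In Python, from bench import robot gives the robot as it stands. The module is installed in compiled form; this text tells all that it offers.
- The arm moves only by the shell command python3 -m handwheel 'ROWS'. ROWS is JSON, a list of rows, each a list of 7 numbers: the opening in per cent of the stroke, from 0 (shut) to 100 (fully open), then the shift along the tool's x, y, z in cm, then the turn, a rotation vector about the tool's x, y, z in degrees. In form: [[grip, x, y, z, ax, ay, az], ...]. A call has 1 to 5 rows; each row shifts and turns the pose as measured when the row begins, along the tool's axes as they then stand; what a row does not reach is not made up. A row lasts 1/12 s, in which the tool goes at most 41.7 mm and 7.16 degrees, less where a joint would pass 70% of its speed; a pose out of reach is approached as far as the arm can. A call is refused whole if a number of a shift passes 4.17 or a number of a turn 7.16, either way. A call with a gripper value outside its range is refused whole. The fingers move at their own pace and stop on an object; the grip force is fixed at half the most. Time passes only in rows, so rows that do not move let the fingers close. It gives the time, the measured TCP pose, the force and the opening at its end, in the units of the state.
- robot.get_obs(): the state, without advancing time (a new reading comes with each control period).
- robot.snapshot(name): name is "scene" or "top" or "wrist"; returns a dict with "color" (480x640x3 uint8, blue, green, red), "mtx" (3x3 intrinsics, pixels), "R" (3x3) and "t" (3): a world point X has camera coordinates R X + t. Camera axes: x right, y down, z forward; pixel columns grow to the right and rows downward; lengths in m; the calibration is good to about 2 mm. A picture is of the moment at which its call begins. There is no depth.
- robot.job_done(): hands the job in, once; it reports no verdict.
The state is a dict: "time": time; "q": joint angles; "joint_velocities": joint speeds; "tau": joint torques, N m; "position": TCP position; "ee_rot": TCP orientation; "wrist_force": force on the tool from outside, world axes, zero at the start; "ft_torque": the same for the moment, N m; "grip_width": finger opening in m.
Only numpy, scipy, OpenCV 4.12 (cv2) and the standard library are available. Lean on these libraries where they do the work, as an engineer would, in place of code of your own. Each camera call takes 0.05 s, during which the arm holds its last target.

### The job

Clear the casting bench: with the knife, not your fingers, lever up the flush metal cover of the grey reclaim bin at the notch in its front and swing it wide open, about upright; then tip the reject castings out of the grey tote over its low end into the bin, and stand the empty tote upright on the bench. Turn every square mixing tub mouth-down on the wooden draining board, lay the knife back on the black rubber mat, and leave the other things on the bench where they are.

Things in the scene. Friction and masses are not known exactly. Their poses are not given: they have to be found in the camera images.
- bin: Fixed grey sheet-metal reclaim bin, 170 mm (its x) by 210 mm (its y) by 100 mm high, walls and floor 5 mm, open inside. Origin: centre of its underside, on the bench. Its x axis points from the notched front wall to the hinged rear wall, z up.
- bin_notch (a point): Centre of the pry notch, on the outer face of the bin's front wall: a gap 80 mm wide (along the bin's y) and 14 mm high, from 86 mm above the bench up to the underside of the shut cover at 100 mm. The blade enters along the bin's +x.
- cover (a joint): Hinge angle of the bin's cover, rad: 0 shut, grows as its front edge swings up and back, stop at 1.8 (1.57 upright). Flat aluminium plate 170 x 210 x 8 mm, 0.25 kg, flush on the bin's rim, no handle. A stiff hinge (0.31 N m friction) holds it at any angle; about 3 N at its front edge raises it. Fingers and arm may touch it only beyond 0.2 rad.
- cover_hinge (a point): Point on the hinge axis of the cover, above the middle of the bin's rear wall, 100 mm above the bench; the axis lies along the bin's y.
- knife: Loose demoulding knife, 190 mm long, 0.12 kg: wooden handle 100 x 20 mm and 24 mm high, stiff steel blade 90 x 30 x 3 mm, level at the handle's mid-height. Origin: on the underside of the handle, 55 mm from its rear end, 45 mm from its front end; x points to the blade tip, z up; it lies flat on the mat.
- knife_grip (a point): Point in the knife's handle, 25 mm ahead of the origin and 12 mm above its underside, 110 mm behind the blade tip.
- mat: Fixed black rubber mat, 120 mm (its x) by 230 mm (its y), 2 mm thick, on which the knife lies at the start and must lie at the end. Origin: centre of its underside.
- tote: Loose grey plastic tote, 180 mm (its x) by 130 mm (its y), 0.30 kg; 4 mm walls 46 mm high on three sides, the pouring end at +x has a lip only 9 mm high. A wooden handle board 12 mm thick (along y), 60 mm long (along x), its top 115 mm up, stands in the middle. Origin: centre of its underside. It stands upright on the bench.
- tote_grip (a point): Point in the handle board of the tote, 100 mm above the tote's underside, midway along it.
- tote_lip (a point): Top of the lip in the middle of the tote's pouring end, 90 mm along its +x from the middle, 9 mm above its underside.
- board: Fixed wooden draining board, 240 mm (its x) by 160 mm (its y), 10 mm thick. Origin: centre of its underside, on the bench.
- casting1_center (a point): Centre of a loose reject plaster casting, a stout waisted cylinder 40 mm in diameter and 45 mm high, about 0.07 kg, standing upright in the tote at the start; 2 to 4 of the four are present.
- casting2_center (a point): Centre of a loose reject plaster casting, a stout waisted cylinder 40 mm in diameter and 45 mm high, about 0.07 kg, standing upright in the tote at the start; 2 to 4 of the four are present.
- casting3_center (a point): Centre of a loose reject plaster casting, a stout waisted cylinder 40 mm in diameter and 45 mm high, about 0.07 kg, standing upright in the tote at the start; 2 to 4 of the four are present.
- casting4_center (a point): Centre of a loose reject plaster casting, a stout waisted cylinder 40 mm in diameter and 45 mm high, about 0.07 kg, standing upright in the tote at the start; 2 to 4 of the four are present.
- tub1: Loose white square mixing tub, 60 x 60 mm and 70 mm high, 4 mm walls, empty, 0.07 kg. Origin: outer centre of its closed bottom; z points from the bottom to the open mouth; it stands mouth-up at the start. One or two of the three are present.
- tub2: Loose white square mixing tub, 60 x 60 mm and 70 mm high, 4 mm walls, empty, 0.07 kg. Origin: outer centre of its closed bottom; z points from the bottom to the open mouth; it stands mouth-up at the start. One or two of the three are present.
- tub3: Loose white square mixing tub, 60 x 60 mm and 70 mm high, 4 mm walls, empty, 0.07 kg. Origin: outer centre of its closed bottom; z points from the bottom to the open mouth; it stands mouth-up at the start. One or two of the three are present.
- jar: Bystander: glass jar, 60 mm across, 85 mm high. Loose; leave it alone. Origin: centre of its underside.
- mould: Bystander: black round rubber mould, 84 mm across, 28 mm high. Loose; leave it alone. Origin: centre of its underside.
- spray: Bystander: clear bottle with orange cap, 60 mm across, 170 mm high. Loose; leave it alone. Origin: centre of its underside.
- brush: Bystander: brush, 190 mm long, lying flat. Loose; leave it alone. Origin: centre of its underside.
- figure: Bystander: white plaster figure, 60 mm across, 95 mm high. Loose; leave it alone. Origin: centre of its underside.

How it is judged:
By the outcome, as a careful person would: the job done as asked, in the order asked, and still so for the second after the job is handed in, with the robot touching nothing.
Of tub1, tub2, tub3 only 1 to 2 are there at a start; the rules pass over those that are not, and their reading is None.
Of casting1, casting2, casting3, casting4 only 2 to 4 are there at a start; the rules pass over those that are not, and their reading is None.
At some moment in a run one of tub1, tub2, tub3, knife may be knocked a few centimetres aside while the robot is not near it.
It also fails if it takes over 210 s, if anything falls off the work surface, if the arm or the gripper's body presses on something with over 40 N, if the wrist force passes 120 N, or if a joint passes its speed limit or range.

## Working session

There is one attempt and no reset: what is moved stays moved. The work goes in short steps, Python scripts to look and compute and a shell command to move; the robot and the scene stay as the last step left them, time stands still between calls to the robot, and variables do not carry over. Pictures are saved under pics/ and viewed, and the job is handed in when it is done.

```bash
ls; mkdir -p pics
python3 - <<'E'
from bench import robot
import cv2
o=robot.get_obs(); print(o)
for n in("scene","top","wrist"):
    s=robot.snapshot(n); cv2.imwrite(f"pics/{n}0.png",s["color"]); print(n,s["mtx"].tolist(),s["R"].tolist(),s["t"].tolist())
E
```

```text
pics
{'time': 0.0, 'q': array([-1.36057885e+00,  1.24501497e-01,  1.65163785e+00, -2.72568899e-05,
        1.36746823e+00, -8.26148386e-02]), 'joint_velocities': array([-0.00029784, -0.00023047,  0.00195729, -0.00055635, -0.00290941,
       -0.0010413 ]), 'tau': array([ 6.33595919e-04, -4.17605138e+01, -3.59932137e+01,  7.75359711e-02,
        4.91814036e-02, -1.98274233e-04]), 'position': array([ 0.18745786, -0.62173415,  0.21341073]), 'ee_rot': array([ 9.89299384e-01,  1.45896245e-01, -7.75516570e-05, -1.00456264e-03]), 'wrist_force': array([ 0.63111711,  0.75191208, -0.06370777]), 'ft_torque': array([-0.00052107,  0.03267259, -0.00870204]), 'grip_width': 0.09507858133487752}
scene [[444.53621486161575, 0.0, 319.0641585587737], [0.0, 444.53621486161575, 240.04991323509904], [0.0, 0.0, 1.0]] [[-0.7826082233316081, 0.6224665224896848, -0.007732861911516387], [0.45589524346520205, 0.56463622802517, -0.6880010588562437], [-0.42389137259390874, -0.5419606612855836, -0.7256684820628118]] [0.3765740531858951, -0.19448422060611892, 1.184957225677106]
top [[490.2958088628065, 0.0, 315.662402408306], [0.0, 490.2958088628065, 239.52174727328145], [0.0, 0.0, 1.0]] [[-0.021249982683133606, -0.99974306454823, 0.007889431137913884], [-0.998208554677825, 0.020774592731139713, -0.056107910893768945], [0.05592959506356506, -0.009067589788286621, -0.9983935392476541]] [0.0358418192215613, 0.5174077992192544, 1.2537701521377347]
wrist [[338.64196181624635, 0.0, 320.7534811562802], [0.0, 338.64196181624635, 244.98111490193972], [0.0, 0.0, 1.0]] [[0.28726482368244743, -0.9578475566654477, -0.002641829806276166], [-0.9165391778216045, -0.2756753429082547, 0.2897568650274135], [-0.2782711925312982, -0.08081561422428968, -0.9570966408387196]] [-0.6481574703373044, -0.031504621825138725, 0.3917203972718158]
```

```bash
python3 - <<'E'
import cv2
a=cv2.imread("pics/scene0.png");b=cv2.imread("pics/top0.png")
cv2.imwrite("pics/c1.png",cv2.resize(a[200:480,80:400],None,fx=2.5,fy=2.1,interpolation=cv2.INTER_CUBIC)[:600])
cv2.imwrite("pics/c2.png",cv2.resize(b[50:320,150:510],None,fx=2.2,fy=2.2,interpolation=cv2.INTER_CUBIC))
E
cat > h.py <<'E'
import numpy as np, cv2, sys
from scipy.spatial.transform import Rotation as Ro
from bench import robot
def ray(s,uv):
    d=np.linalg.inv(s["mtx"])@np.array([uv[0],uv[1],1.0]); R=np.array(s["R"]);t=np.array(s["t"])
    return -R.T@t, R.T@d
def onz(s,uv,z):
    c,d=ray(s,uv); return c+d*(z-c[2])/d[2]
def proj(s,X):
    p=np.array(s["R"])@np.array(X)+s["t"]; p=np.array(s["mtx"])@p; return p[:2]/p[2]
def tri(obs):
    A=np.zeros((3,3));b=np.zeros(3)
    for s,uv in obs:
        c,d=ray(s,uv);d=d/np.linalg.norm(d);P=np.eye(3)-np.outer(d,d);A+=P;b+=P@c
    return np.linalg.solve(A,b)
def pose():
    o=robot.get_obs(); return o["position"],Ro.from_quat(o["ee_rot"]),o
def goto(p,R):
    """print delta in tool axes cm and rotvec deg"""
    p0,R0,o=pose()
    print("t",round(o["time"],2),"pos",p0.round(4),"q",o["q"].round(2),"F",o["wrist_force"].round(1),"w",round(o["grip_width"],4))
    d=R0.inv().apply(np.array(p)-p0)*100; rv=np.degrees((R0.inv()*R).as_rotvec())
    print("shift cm",d.round(2),"|",np.linalg.norm(d).round(1)," turn deg",rv.round(1), "n rows>=",np.ceil(max(np.linalg.norm(d)/4.17,np.linalg.norm(rv)/7.16)))
def down(yaw):
    """tool z down, tool y axis at world angle yaw"""
    y=np.array([np.cos(yaw),np.sin(yaw),0]);z=np.array([0,0,-1.]);x=np.cross(y,z)
    return Ro.from_matrix(np.c_[x,y,z])
def shot(n,f,crop=None,k=1):
    s=robot.snapshot(n);im=s["color"]
    if crop: x0,y0,x1,y1=crop; im=im[y0:y1,x0:x1]
    if k!=1: im=cv2.resize(im,None,fx=k,fy=k,interpolation=cv2.INTER_CUBIC)
    cv2.imwrite("pics/"+f,im[:600,:800]); return s
E
python3 - <<'E'
from h import *
np.set_printoptions(precision=4,suppress=True)
T=robot.snapshot("top");S=robot.snapshot("scene")
c=lambda x,y:(150+x/2.2,50+y/2.2)
def show(n,pts,z): 
    P=np.array([onz(T,c(*p),z) for p in pts]); print(n,"\n",P,"mean",P.mean(0))
show("cover",[(238,220),(428,220),(428,375),(238,375)],.108)
show("mat",[(279,444),(470,464),(461,563),(268,543)],.002)
show("board",[(612,348),(744,346),(753,547),(619,550)],.01)
show("tubA",[(147,300),(183,342),(143,373),(106,327)],.07)
show("tubB",[(521,485),(582,486),(582,536),(521,536)],.07)
show("tote",[(105,370),(210,412),(149,552),(43,511)],.046)
show("knife",[(290,505),(367,501),(453,491)],.014)
show("casts",[(118,402),(170,425),(78,490),(132,509)],.049)
show("spray top",[(470,155)],.17)
show("fig",[(30,265)],.09); show("mould",[(12,372)],.028)
show("silver",[(150,30),(362,28),(364,195),(150,197)],.16)
show("jar",[((432-150)*2.2,(336-50)*2.2)],.085)
# tri of silver near corners: scene crop c1 scale 2.5,2.1 off(80,200)
cs=lambda x,y:(80+x/2.5,200+y/2.1)
print("silver",tri([(T,c(364,195)),(S,cs(300,212))]),tri([(T,c(150,197)),(S,cs(488,430))]),tri([(T,c(362,28)),(S,cs(35,342))]))
print("cover",tri([(T,c(238,220)),(S,cs(445,288))]),tri([(T,c(428,220)),(S,cs(298,130))]),tri([(T,c(428,375)),(S,cs(484,47))]),tri([(T,c(238,375)),(S,cs(648,186))]))
print("spray",tri([(T,c(470,155)),(S,cs(178,72))]))
E
```

```text
cover 
 [[ 0.7324  0.1601  0.108 ]
 [ 0.7284 -0.0487  0.108 ]
 [ 0.5572 -0.0445  0.108 ]
 [ 0.5615  0.1627  0.108 ]] mean [0.6449 0.0574 0.108 ]
mat 
 [[ 0.4888  0.1268  0.002 ]
 [ 0.4603 -0.099   0.002 ]
 [ 0.3439 -0.0853  0.002 ]
 [ 0.3723  0.1417  0.002 ]] mean [0.4163 0.021  0.002 ]
board 
 [[ 0.5941 -0.2704  0.01  ]
 [ 0.5933 -0.4275  0.01  ]
 [ 0.3558 -0.4283  0.01  ]
 [ 0.3557 -0.2705  0.01  ]] mean [ 0.4747 -0.3492  0.01  ]
tubA 
 [[0.6523 0.2681 0.07  ]
 [0.6038 0.2281 0.07  ]
 [0.5696 0.2735 0.07  ]
 [0.6225 0.3146 0.07  ]] mean [0.612  0.2711 0.07  ]
tubB 
 [[ 0.4349 -0.1484  0.07  ]
 [ 0.4323 -0.2169  0.07  ]
 [ 0.3765 -0.2151  0.07  ]
 [ 0.378  -0.1468  0.07  ]] mean [ 0.4054 -0.1818  0.07  ]
tote 
 [[0.5764 0.3216 0.046 ]
 [0.5256 0.202  0.046 ]
 [0.3677 0.2733 0.046 ]
 [0.4167 0.3933 0.046 ]] mean [0.4716 0.2976 0.046 ]
knife 
 [[ 0.4167  0.1142  0.014 ]
 [ 0.4195  0.0241  0.014 ]
 [ 0.429  -0.077   0.014 ]] mean [0.4217 0.0204 0.014 ]
casts 
 [[0.5391 0.3064 0.049 ]
 [0.5115 0.2474 0.049 ]
 [0.4397 0.3526 0.049 ]
 [0.4169 0.2916 0.049 ]] mean [0.4768 0.2995 0.049 ]
spray top 
 [[ 0.7815 -0.0899  0.17  ]] mean [ 0.7815 -0.0899  0.17  ]
fig 
 [[0.6907 0.3937 0.09  ]] mean [0.6907 0.3937 0.09  ]
mould 
 [[0.5781 0.4337 0.028 ]] mean [0.5781 0.4337 0.028 ]
silver 
 [[0.9254 0.2449 0.16  ]
 [0.9236 0.0201 0.16  ]
 [0.7438 0.0218 0.16  ]
 [0.746  0.2467 0.16  ]] mean [0.8347 0.1334 0.16  ]
jar 
 [[ 0.2744 -0.2509  0.085 ]] mean [ 0.2744 -0.2509  0.085 ]
silver [0.765  0.0202 0.0837] [0.7675 0.2597 0.0851] [0.9562 0.0192 0.0815]
cover [0.7321 0.1601 0.1088] [ 0.7288 -0.0485  0.1013] [ 0.5591 -0.0459  0.1019] [0.563  0.1629 0.0994]
spray [ 0.7808 -0.0897  0.1756]
```

```bash
cat >> h.py <<'E'
def plan(p,R,n=None,grip=100,ms=4.0,mt=7.0,k=5):
    """rows suggested (straight line + slerp) from the present pose; prints next k"""
    p=np.array(p,float); p0,R0,o=pose()
    print("t",round(o["time"],2),"pos",p0.round(4),"q",o["q"].round(2),"F",o["wrist_force"].round(1),"w",round(o["grip_width"],4))
    rv=(R0.inv()*R).as_rotvec(); D=np.linalg.norm(p-p0)*100; A=np.degrees(np.linalg.norm(rv))
    m=int(max(1,np.ceil(D/ms),np.ceil(A/mt))) if n is None else n
    Rs=Ro.from_rotvec(rv/m); out=[];Rc=R0;
    for i in range(min(m,k)):
        d=Rc.inv().apply(p-p0)*100/m; out.append([grip]+[float(v) for v in d.round(2)]+[float(v) for v in np.degrees(rv/m).round(1)]); Rc=Rc*Rs
    print("dist cm",round(D,1),"ang",round(A,1),"rows",m); print(out)
E
python3 - <<'E'
from h import *
plan([0.422,0.033,0.15],down(np.radians(3.7)))
E
```

```text
t 0.25 pos [ 0.1875 -0.622   0.214 ] q [-1.36  0.12  1.65  0.    1.37 -0.08] F [-0.4 -0.1  0.1] w 0.0954
dist cm 69.9 ang 76.9 rows 18
[[100, 2.3, -3.11, 0.36, -0.0, -0.0, -4.3], [100, 2.52, -2.93, 0.36, -0.0, -0.0, -4.3], [100, 2.73, -2.73, 0.36, -0.0, -0.0, -4.3], [100, 2.93, -2.52, 0.36, -0.0, -0.0, -4.3], [100, 3.11, -2.3, 0.36, -0.0, -0.0, -4.3]]
```

```bash
python3 -m handwheel '[[100,2.3,-3.1,0,0,0,-4.3],[100,2.5,-2.9,0,0,0,-4.3],[100,2.7,-2.7,0,0,0,-4.3],[100,2.9,-2.5,0,0,0,-4.3],[100,3.1,-2.3,0,0,0,-4.3]]'
python3 - <<'E'
from h import *
plan([0.422,0.033,0.15],down(np.radians(3.7)))
E
```

```text
time: 0.67
position: [0.2501, -0.4399, 0.2105]
ee_rot: [0.944, 0.331, -0.0, -0.002]
wrist_force: [-0.0, 1.6, 1.3]
grip_width: 0.0952
t 0.67 pos [ 0.2501 -0.4399  0.2105] q [-1.16 -0.2   1.97 -0.    1.37 -0.26] F [-0.   1.6  1.3] w 0.0952
dist cm 50.7 ang 55.0 rows 13
[[100, 3.31, -2.01, 0.48, -0.0, -0.0, -4.2], [100, 3.45, -1.76, 0.47, -0.0, -0.0, -4.2], [100, 3.57, -1.5, 0.47, -0.0, -0.0, -4.2], [100, 3.67, -1.24, 0.47, -0.0, -0.0, -4.2], [100, 3.75, -0.96, 0.47, -0.0, -0.0, -4.2]]
```

```bash
python3 -m handwheel '[[100,3.3,-2,0,0,0,-4.2],[100,3.4,-1.8,0,0,0,-4.2],[100,3.6,-1.5,0,0,0,-4.2],[100,3.7,-1.2,0,0,0,-4.2],[100,3.8,-1,0,7,0,0]]'
python3 - <<'E'
from h import *
p,R,o=pose();print(o["q"],p,o["ee_rot"],R.as_matrix())
E
```

```text
time: 1.08
position: [0.3137, -0.2464, 0.2109]
ee_rot: [0.88, 0.47, -0.029, -0.055]
wrist_force: [0.6, -1.1, 0.8]
grip_width: 0.0954
[-0.78412705 -0.3755031   2.11258895 -0.02244445  1.52672064 -0.19211555] [ 0.31367119 -0.24642128  0.21086593] [ 0.88036196  0.47022265 -0.02855749 -0.05511764] [[ 0.55615026  0.82478422 -0.10211699]
 [ 0.83108031 -0.55170541  0.07019019]
 [ 0.00155327 -0.12390371 -0.99229303]]
```

```bash
python3 -m handwheel '[[100,3.8,-1,0,7,7,-4]]'
python3 - <<'E'
from h import *
p,R,o=pose();print(o["q"],p,o["ee_rot"],R.as_matrix())
E
```

```text
time: 1.17
position: [0.3271, -0.206, 0.2131]
ee_rot: [0.865, 0.488, -0.011, -0.112]
wrist_force: [0.9, -0.2, -0.9]
grip_width: 0.0952
[-0.73887118 -0.34121222  2.09224313  0.04930506  1.6103527  -0.19864326] [ 0.32709735 -0.20602109  0.21311294] [ 0.86549447  0.48815318 -0.01077296 -0.11184692] [[ 0.52318084  0.84257791 -0.12784473]
 [ 0.8473976  -0.49839348  0.18308808]
 [ 0.09054899 -0.20412349 -0.97474842]]
```

```bash
cat > kin.py <<'E'
import numpy as np
from scipy.optimize import least_squares
from scipy.spatial.transform import Rotation as Ro
rz=lambda a:Ro.from_euler('z',a); ry=lambda a:Ro.from_euler('y',a)
P=None
def fk(q,P,s4=1):
    R12=rz(q[0])*ry(q[1]); R3=R12*ry(q[2]); R=R3*rz(s4*q[3])*ry(q[4])*rz(q[5]+np.pi/2)
    d1,L2,e,L4,L6=P
    return rz(q[0]).apply([0,0,d1])+R12.apply([0,0,L2])+R3.apply([e,0,L4])+R.apply([0,0,L6]),R
E
python3 - <<'E'
from kin import *
D=[([-1.36057885e+00,  1.24501497e-01,  1.65163785e+00, -2.72568899e-05,1.36746823e+00, -8.26148386e-02],[ 0.18745786, -0.62173415,  0.21341073],[ 9.89299384e-01,  1.45896245e-01, -7.75516570e-05, -1.00456264e-03]),
([-0.78412705,-0.3755031,2.11258895,-0.02244445,1.52672064,-0.19211555],[ 0.31367119,-0.24642128,0.21086593],[ 0.88036196,0.47022265,-0.02855749,-0.05511764]),
([-0.73887118,-0.34121222,2.09224313,0.04930506,1.6103527,-0.19864326],[ 0.32709735,-0.20602109,0.21311294],[ 0.86549447,0.48815318,-0.01077296,-0.11184692])]
for s in(1,-1):
    for q,p,r in D: print(s,np.degrees((Ro.from_quat(r).inv()*fk(q,[0]*5,s)[1]).magnitude()))
f=lambda P:np.concatenate([fk(q,P)[0]-p for q,p,r in D]+[(np.array(P)-[.33,.42,0,.42,.3])*1e-4])
r=least_squares(f,[.33,.42,0,.42,.3]);print(r.x,r.fun)
E
```

```text
1 3.428044101041831e-07
1 9.421689895999948e-07
1 5.167539511162051e-07
-1 0.003123466202634696
-1 2.5719439585065738
-1 5.64994318765673
[-1.07285515  0.25223723 -1.65769395  0.28606331  0.5386734 ] [-5.21895553e-02 -1.22965383e-02 -1.01148854e-02 -4.01644922e-02
 -4.34494398e-02  3.89608714e-03 -3.06498853e-02 -2.81632344e-02
  6.21881186e-03 -1.40285515e-04 -1.67762766e-05 -1.65769395e-04
 -1.33936687e-05  2.38673397e-05]
```

```bash
cat >> h.py <<'E'
import json
_pose=pose
def pose():
    p,R,o=_pose()
    with open("log.jsonl","a") as f: f.write(json.dumps([o["q"].tolist(),p.tolist(),list(map(float,o["ee_rot"]))])+"\n")
    return p,R,o
E
cat > log.jsonl <<'E'
[[-1.36057885, 0.124501497, 1.65163785, -2.72568899e-05,1.36746823, -0.0826148386],[ 0.18745786, -0.62173415,  0.21341073],[ 0.989299384,  0.145896245, -7.75516570e-05, -1.00456264e-03]]
[[-0.78412705,-0.3755031,2.11258895,-0.02244445,1.52672064,-0.19211555],[ 0.31367119,-0.24642128,0.21086593],[ 0.88036196,0.47022265,-0.02855749,-0.05511764]]
[[-0.73887118,-0.34121222,2.09224313,0.04930506,1.6103527,-0.19864326],[ 0.32709735,-0.20602109,0.21311294],[ 0.86549447,0.48815318,-0.01077296,-0.11184692]]
E
python3 - <<'E'
from h import *
plan([0.422,0.033,0.15],down(np.radians(3.7)))
E
```

```text
t 1.17 pos [ 0.3271 -0.206   0.2131] q [-0.74 -0.34  2.09  0.05  1.61 -0.2 ] F [ 0.9 -0.2 -0.9] w 0.0952
dist cm 26.5 ang 37.1 rows 7
[[100, 3.52, -0.38, 1.33, -1.4, -1.2, -5.0], [100, 3.57, -0.1, 1.25, -1.4, -1.2, -5.0], [100, 3.59, 0.18, 1.17, -1.4, -1.2, -5.0], [100, 3.59, 0.46, 1.1, -1.4, -1.2, -5.0], [100, 3.56, 0.75, 1.04, -1.4, -1.2, -5.0]]
```

```bash
python3 -m handwheel '[[100,3.5,-0.4,1.2,-1.4,-1.2,-5],[100,3.6,-0.1,1.2,-1.4,-1.2,-5],[100,3.6,0.2,1.2,-1.4,-1.2,-5],[100,3.6,0.5,1.1,-1.4,-1.2,-5],[100,3.6,0.8,1,-1.4,-1.2,-5]]'
python3 - <<'E'
from h import *
plan([0.422,0.033,0.15],down(np.radians(3.7)))
s=shot("wrist","w1.png")
E
```

```text
time: 1.58
position: [0.3993, -0.0288, 0.1714]
ee_rot: [0.738, 0.674, 0.001, -0.029]
wrist_force: [1.6, -1.0, -0.6]
grip_width: 0.0951
t 1.58 pos [ 0.3993 -0.0288  0.1714] q [-0.23 -0.41  2.2   0.04  1.4  -0.15] F [ 1.6 -1.  -0.6] w 0.0951
dist cm 6.9 ang 9.5 rows 2
[[100, 3.14, 0.9, 1.16, -1.1, -1.3, -4.4], [100, 3.08, 1.12, 1.11, -1.1, -1.3, -4.4]]
```

Run:
```python
from h import *
s=robot.snapshot("wrist")
for uv,z in(((336,76),.024),((346,186),.02),((359,277),.0155),((562,250),.108),((550,265),.108),((486,235),0)): print(uv,onz(s,uv,z).round(4))
```

```text
(336, 76) [0.4173 0.1218 0.024 ]
(346, 186) [0.4204 0.0276 0.02  ]
(359, 277) [ 0.4281 -0.0647  0.0155]
(562, 250) [ 0.5646 -0.0206  0.108 ]
(550, 265) [ 0.5574 -0.031   0.108 ]
(486, 235) [ 0.5589 -0.0334  0.    ]
```

```bash
python3 -m handwheel '[[100,3.1,0.9,1.1,-1.1,-1.3,-4.4],[100,2.5,0.9,1.1,-1.1,-1.3,-4.4],[100,0,0,0,0,0,0]]'
python3 - <<'E'
from h import *
s=shot("wrist","w2.png")
import pickle; pickle.dump(s,open("w2.pkl","wb"))
plan([0.422,0.033,0.15],down(np.radians(3.7)))
E
```

```text
time: 1.93
position: [0.4196, 0.0309, 0.1497]
ee_rot: [0.681, 0.733, -0.001, 0.001]
wrist_force: [-0.2, 0.6, -0.3]
grip_width: 0.0949
t 1.98 pos [0.4197 0.0294 0.1506] q [-0.06 -0.37  2.21 -0.    1.3  -0.13] F [-0.1 -0.3  0. ] w 0.0951
dist cm 0.4 ang 0.4 rows 1
[[100, 0.34, 0.25, 0.05, 0.0, 0.1, 0.4]]
```

Run:
```python
from h import *
import pickle; s=pickle.load(open("w2.pkl","rb"))
for uv,z in(((325,140),.024),((323,252),.02),((321,335),.0155),((595,68),.108),((277,103),.002),((407,131),.002),((243,331),.002)): print(uv,onz(s,uv,z).round(4))
```

```text
(325, 140) [0.417  0.1155 0.024 ]
(323, 252) [0.4228 0.0165 0.02  ]
(321, 335) [ 0.4275 -0.0736  0.0155]
(595, 68) [0.564  0.1643 0.108 ]
(277, 103) [0.3735 0.1431 0.002 ]
(407, 131) [0.4891 0.1285 0.002 ]
(243, 331) [ 0.3454 -0.0832  0.002 ]
```

```bash
python3 -m handwheel '[[60,0.5,0.2,3.8,0,0,0.3],[60,0.1,0,3.8,0,0,0.1],[60,0,0,3.5,0,0,0],[60,0,0,2,0,0,0],[60,0,0,0.6,0,0,0]]'
python3 - <<'E'
from h import *
plan([0.4215,0.035,0.005],down(np.radians(3.2)))
E
```

```text
time: 2.4
position: [0.4285, 0.0296, 0.0167]
ee_rot: [0.688, 0.726, 0.003, 0.007]
wrist_force: [0.6, -0.3, 0.8]
grip_width: 0.067
t 2.4 pos [0.4285 0.0296 0.0167] q [-0.05 -0.17  2.3  -0.01  1.   -0.1 ] F [ 0.6 -0.3  0.8] w 0.067
dist cm 1.5 ang 0.9 rows 1
[[100, 0.58, -0.69, 1.16, 0.8, 0.3, -0.1]]
```

```bash
python3 -m handwheel '[[50,0.5,-0.6,0.6,0.8,0.3,0],[50,0,0,0.4,0,0,0],[50,0,0,0,0,0,0]]'
python3 - <<'E'
from h import *
plan([0.4215,0.035,0.005],down(np.radians(3.2)))
E
```

```text
time: 2.65
position: [0.4218, 0.0318, 0.0063]
ee_rot: [0.69, 0.724, -0.001, -0.001]
wrist_force: [-0.8, 0.4, -0.3]
grip_width: 0.0499
t 2.65 pos [0.4218 0.0318 0.0063] q [-0.05 -0.15  2.3  -0.    0.99 -0.1 ] F [-0.8  0.4 -0.3] w 0.0499
dist cm 0.3 ang 0.5 rows 1
[[100, 0.32, -0.01, 0.13, -0.1, 0.0, -0.5]]
```

```bash
python3 -m handwheel '[[40,0.35,0,0.1,0,0,-0.5],[20,0,0,0.05,0,0,0],[0,0,0,0,0,0,0],[0,0,0,0,0,0,0],[0,0,0,0,0,0,0]]';python3 -m handwheel '[[0,0,0,0,0,0,0],[0,0,0,0,0,0,0]]'
python3 - <<'E'
from h import *
plan([0.4215,0.035,0.12],down(np.radians(3.2)),grip=0)
s=shot("wrist","w3.png")
E
```

```text
time: 3.07
position: [0.4261, 0.035, 0.0101]
ee_rot: [0.687, 0.727, 0.002, 0.003]
wrist_force: [1.0, -0.5, -1.3]
grip_width: 0.0199
time: 3.23
position: [0.4265, 0.0352, 0.0106]
ee_rot: [0.687, 0.727, 0.002, 0.003]
wrist_force: [-0.7, 0.5, -1.0]
grip_width: 0.0198
t 3.23 pos [0.4265 0.0352 0.0106] q [-0.04 -0.16  2.3  -0.    0.99 -0.1 ] F [-0.7  0.5 -1. ] w 0.0198
dist cm 11.0 ang 0.5 rows 3
[[0, -0.0, -0.14, -3.65, 0.2, 0.0, 0.0], [0, 0.0, -0.15, -3.65, 0.2, 0.0, 0.0], [0, 0.0, -0.16, -3.65, 0.2, 0.0, 0.0]]
```

```bash
python3 -m handwheel '[[0,0,0,-3,0,0,0],[0,0,0,-3,0,0,0],[0,0,0,-3,0,0,-6],[0,0,0,-2,0,0,-7],[0,0,0,-1,0,0,-7]]';python3 -m handwheel '[[0,0,0,0,0,0,-7],[0,0,0,0,0,0,-7],[0,0,0,0,0,0,-7],[0,0,0,0,0,0,-7],[0,0,0,0,0,0,-7]]'
python3 - <<'E'
from h import *
plan([0.405,0.06,0.14],down(np.radians(88.8)),grip=0)
s=shot("scene","s1.png")
E
```

```text
time: 3.7
position: [0.4204, 0.0356, 0.1295]
ee_rot: [0.545, 0.838, -0.002, -0.002]
wrist_force: [-0.4, 0.2, -1.6]
grip_width: 0.0196
time: 4.12
position: [0.423, 0.0356, 0.1345]
ee_rot: [0.261, 0.965, -0.0, 0.002]
wrist_force: [-0.8, 0.2, -0.5]
grip_width: 0.0199
t 4.12 pos [0.423  0.0356 0.1345] q [-0.04 -0.34  2.22 -0.    1.27 -1.08] F [-0.8  0.2 -0.5] w 0.0199
dist cm 3.1 ang 29.1 rows 5
[[0, 0.56, 0.24, -0.11, 0.0, 0.0, -5.8], [0, 0.53, 0.29, -0.11, 0.0, 0.0, -5.8], [0, 0.5, 0.35, -0.11, 0.0, 0.0, -5.8], [0, 0.46, 0.4, -0.11, 0.0, 0.0, -5.8], [0, 0.42, 0.44, -0.11, 0.0, 0.0, -5.8]]
```

```bash
python3 -m handwheel '[[0,0.5,0.2,0,0,0,-5.8],[0,0.5,0.3,0,0,0,-5.8],[0,0.5,0.4,0,0,0,-5.8],[0,0.5,0.4,0,0,0,-5.8],[0,0.4,0.4,0,0,0,-5.8]]'; python3 -m handwheel '[[0,0,0,0,0,0,0]]'
python3 - <<'E'
from h import *
plan([0.405,0.06,0.14],down(np.radians(88.8)),grip=0)
import pickle
d={n:shot(n,n+"2.png") for n in("scene","top","wrist")}; pickle.dump(d,open("k.pkl","wb"))
a=d["scene"]["color"][150:330,260:460]; b=d["top"]["color"][170:320,240:440]
cv2.imwrite("pics/k1.png",cv2.resize(a,None,fx=3.3,fy=3.3,interpolation=cv2.INTER_CUBIC)); cv2.imwrite("pics/k2.png",cv2.resize(b,None,fx=4,fy=4,interpolation=cv2.INTER_CUBIC))
E
```

```text
time: 4.58
position: [0.4041, 0.0596, 0.1331]
ee_rot: [0.006, 1.0, -0.0, 0.0]
wrist_force: [-0.5, -0.2, -1.0]
grip_width: 0.02
time: 4.67
position: [0.4034, 0.0602, 0.1326]
ee_rot: [0.006, 1.0, -0.0, 0.0]
wrist_force: [1.2, -0.2, -0.9]
grip_width: 0.02
t 4.67 pos [0.4034 0.0602 0.1326] q [ 0.02 -0.39  2.25 -0.    1.28 -1.54] F [ 1.2 -0.2 -0.9] w 0.02
dist cm 0.8 ang 0.5 rows 1
[[0, -0.16, -0.01, -0.74, -0.0, 0.0, 0.5]]
```

Run:
```python
from h import *
import pickle; d=pickle.load(open("k.pkl","rb"));T=d["top"];S=d["scene"]
cs=lambda x,y:(260+x/3.3,150+y/3.3); c=lambda x,y:(240+x/4,170+y/4)
l=tri([(T,c(222,279)),(S,cs(232,277))]); r=tri([(T,c(272,279)),(S,cs(198,244))]); print(l,r,l-r,(l+r)/2)
# front wall bin edge check
print(onz(T,c(72,203),.108),onz(T,c(418,203),.108))
# blade at guard end top view (visible ~402): 
for z in(.14,.145): print(onz(T,c(225,402),z),onz(T,c(274,402),z))
from kin import *
L=[json.loads(x) for x in open("log.jsonl")]
def fk2(q,P):
    b,d1,a1,L2,e,L4,a6,L6=P
    R12=rz(q[0])*ry(q[1]); R3=R12*ry(q[2]); R5=R3*rz(q[3])*ry(q[4]);R=R5*rz(q[5]+np.pi/2)
    return rz(q[0]).apply([a1,b,d1])+R12.apply([0,0,L2])+R3.apply([e,0,L4])+R5.apply([a6,0,L6])
x0=[.05,.2,0,.4,0,.4,0,.3]
f=lambda P:np.concatenate([(fk2(q,P)-p) for q,p,r in L]+[(np.array(P)-x0)*1e-3])
r=least_squares(f,x0);print(r.x.round(4),abs(r.fun).max())
```

```text
[0.51167113 0.07341745 0.13325408] [0.51148792 0.04359782 0.13652768] [ 0.00018321  0.02981963 -0.0032736 ] [0.51157953 0.05850763 0.13489088]
[0.56075959 0.16310567 0.108     ] [ 0.55650408 -0.04439825  0.108     ]
[0.43995218 0.07267087 0.14      ] [0.43934649 0.04424831 0.14      ]
[0.4399836  0.07251209 0.145     ] [0.43938056 0.04421413 0.145     ]
[0.0536 0.2232 0.     0.4524 0.0424 0.6131 0.     0.2922] 0.0002130986430585806
```

```bash
python3 -m handwheel '[[0,0,0,2,0,0,0],[0,0,0,1.5,0,0,0],[0,0,0,0.7,0,0,0],[0,0,0,0,0,0,0]]'
python3 - <<'E'
from h import *
plan([0.44,0.061,0.0895],down(np.radians(88.8)),grip=0)
E
```

```text
time: 5.15
position: [0.4064, 0.0586, 0.0912]
ee_rot: [0.013, 1.0, -0.001, 0.003]
wrist_force: [0.1, -0.0, -0.7]
grip_width: 0.0193
t 5.15 pos [0.4064 0.0586 0.0912] q [ 0.01 -0.33  2.28 -0.    1.18 -1.53] F [ 0.1 -0.  -0.7] w 0.0193
dist cm 3.4 ang 0.4 rows 1
[[0, -3.36, 0.33, 0.18, -0.1, 0.3, -0.3]]
```

```bash
python3 -m handwheel '[[0,-1.6,0.1,0.1,0,0.3,-0.3],[0,-1.3,0.1,0,0,0,0],[0,0,0,0,0,0,0]]'
python3 - <<'E'
from h import *
plan([0.44,0.061,0.0895],down(np.radians(88.8)),grip=0)
import pickle
d={n:shot(n,n+"3.png") for n in("scene","top")}; pickle.dump(d,open("k.pkl","wb"))
a=d["scene"]["color"][150:330,220:420]; b=d["top"]["color"][170:320,240:440]
cv2.imwrite("pics/k3.png",cv2.resize(a,None,fx=3.3,fy=3.3,interpolation=cv2.INTER_CUBIC)); cv2.imwrite("pics/k4.png",cv2.resize(b,None,fx=4,fy=4,interpolation=cv2.INTER_CUBIC))
E
```

```text
time: 5.4
position: [0.4362, 0.0594, 0.0906]
ee_rot: [0.013, 1.0, -0.001, -0.001]
wrist_force: [-1.1, 0.1, -1.1]
grip_width: 0.0199
t 5.4 pos [0.4362 0.0594 0.0906] q [ 0.01 -0.25  2.22 -0.    1.17 -1.53] F [-1.1  0.1 -1.1] w 0.0199
dist cm 0.4 ang 0.3 rows 1
[[0, -0.37, 0.17, 0.11, -0.1, -0.1, -0.3]]
```

Run:
```python
from h import *
import pickle; d=pickle.load(open("k.pkl","rb"));T=d["top"];S=d["scene"]
cs=lambda x,y:(220+x/3.3,150+y/3.3); c=lambda x,y:(240+x/4,170+y/4)
l=tri([(T,c(224,230)),(S,cs(320,350))]); r=tri([(T,c(274,230)),(S,cs(289,320))]); print(l,r,(l+r)/2)
# cover corner as height reference
print(tri([(T,c(418,203)),(S,cs(178,239))]),tri([(T,c(72,203)),(S,cs(392,457))]))
```

```text
[0.54367957 0.07293866 0.0930972 ] [0.54306157 0.04261814 0.09260978] [0.54337057 0.0577784  0.09285349]
[ 0.55839252 -0.0457926   0.10146592] [0.56290634 0.16285193 0.09938882]
```

Run:
```python
from h import *
import pickle
s=shot("wrist","w4.png"); p,R,o=pose(); pickle.dump((s,p),open("w4.pkl","wb")); print(p)
d=pickle.load(open("k.pkl","rb"));T=d["top"];S=d["scene"]
cs=lambda x,y:(220+x/3.3,150+y/3.3); c=lambda x,y:(240+x/4,170+y/4)
a=d["scene"]["color"];b=d["top"]["color"]
cv2.imwrite("pics/k5.png",cv2.resize(a[140:240,260:420],None,fx=5,fy=5,interpolation=cv2.INTER_CUBIC))
cv2.imwrite("pics/k6.png",cv2.resize(b[250:310,300:440],None,fx=5.7,fy=5.7,interpolation=cv2.INTER_CUBIC))
```

```text
[0.43419785 0.05949887 0.09000953]
```

Run:
```python
from h import *
import pickle
d=pickle.load(open("k.pkl","rb"));T=d["top"];S=d["scene"]
cs=lambda x,y:(260+x/5,140+y/5); c=lambda x,y:(300+x/5.7,250+y/5.7)
print("mat",tri([(T,c(362,62)),(S,cs(200,417))]))
for a,b in (((497,115),(155,213)),((658,125),(90,157)),((655,247),(183,113)),((493,247),(255,163))): print("tub",tri([(T,c(*a)),(S,cs(*b))]))
s,p=pickle.load(open("w4.pkl","rb"))
print("wrist ref mat",onz(s,(122,135),.002),onz(s,(430,168),.002),onz(s,(131,285),.002))
# handle: rear edge and guard front edge vs z
for z in(.095,.1,.105,.11,.115): print(z,onz(s,(320,146),z)-p,onz(s,(320,341),z)-p, "width",(onz(s,(299,200),z)-onz(s,(341.5,200),z))[1])
```

```text
mat [ 0.46018051 -0.09893177 -0.00202768]
tub [ 0.4385289  -0.15066813  0.07655398]
tub [ 0.43043361 -0.22119368  0.06264235]
tub [ 0.37753918 -0.21720389  0.06634038]
tub [ 0.3824392  -0.14703941  0.08014341]
wrist ref mat [ 0.34344541 -0.0814282   0.002     ] [0.37266897 0.14264386 0.002     ] [ 0.46042646 -0.09687111  0.002     ]
0.095 [-0.07993992  0.00224616  0.00499047] [ 0.02355411 -0.00055021  0.00499047] width -0.02068360336690219
0.1 [-0.07997174  0.00226163  0.00999047] [ 0.02037122 -0.0004496   0.00999047] width -0.020053853471596765
0.105 [-0.08000357  0.0022771   0.01499047] [ 0.01718833 -0.00034899  0.01499047] width -0.019424103576291346
0.11 [-0.0800354   0.00229258  0.01999047] [ 0.01400544 -0.00024838  0.01999047] width -0.018794353680985906
0.115 [-0.08006722  0.00230805  0.02499047] [ 0.01082255 -0.00014776  0.02499047] width -0.01816460378568048
```

```bash
python3 -m handwheel '[[0,-1.0,0.1,-0.2,0,0,-0.2],[0,-1,0,0,0,0,0],[0,-0.6,0,0,0,0,0],[0,0,0,0,0,0,0]]'
python3 - <<'E'
from h import *
plan([0.497,0.061,0.092],down(np.radians(88.8)),grip=0)
import pickle
d={n:shot(n,n+"4.png") for n in("scene","top")}; pickle.dump(d,open("k.pkl","wb"))
a=d["scene"]["color"][190:290,220:380]; 
cv2.imwrite("pics/k7.png",cv2.resize(a,None,fx=5,fy=5,interpolation=cv2.INTER_CUBIC))
E
```

```text
time: 5.88
position: [0.4619, 0.0599, 0.0931]
ee_rot: [0.011, 1.0, -0.001, -0.0]
wrist_force: [0.4, 0.4, -1.4]
grip_width: 0.0199
t 5.88 pos [0.4619 0.0599 0.0931] q [ 0.01 -0.18  2.16 -0.    1.16 -1.53] F [ 0.4  0.4 -1.4] w 0.0199
dist cm 3.5 ang 0.1 rows 1
[[0, -3.51, 0.19, 0.11, -0.1, -0.0, -0.0]]
```

```bash
python3 -m handwheel '[[0,-1.2,0.1,0.1,0,0,0],[0,-1.2,0,0,0,0,0],[0,-0.8,0,0,0,0,0],[0,0,0,0,0,0,0]]'
python3 - <<'E'
from h import *
plan([0.497,0.061,0.092],down(np.radians(88.8)),grip=0)
import pickle
d={n:shot(n,n+"5.png") for n in("scene","wrist")}; pickle.dump(d,open("k.pkl","wb"))
a=d["scene"]["color"][190:290,220:380]; 
cv2.imwrite("pics/k8.png",cv2.resize(a,None,fx=5,fy=5,interpolation=cv2.INTER_CUBIC))
E
```

```text
time: 6.32
position: [0.4925, 0.0604, 0.0908]
ee_rot: [0.011, 1.0, -0.001, -0.002]
wrist_force: [-0.4, -0.3, -0.3]
grip_width: 0.0197
t 6.32 pos [0.4925 0.0604 0.0908] q [ 0.01 -0.1   2.1  -0.    1.15 -1.53] F [-0.4 -0.3 -0.3] w 0.0197
dist cm 0.5 ang 0.3 rows 1
[[0, -0.44, 0.07, -0.12, -0.1, -0.3, -0.0]]
```

```bash
cat >> h.py <<'E'
H=np.array([0.7305,0.056,0.1]); PC=np.array([0.4935,0.0608,0.0975])
def arc(th,ex=2.0,back=0.0):
    """knife pose flush under the cover at cover angle th deg, with extra pitch ex deg about the front edge"""
    ax=Ro.from_euler('z',-1.15,degrees=True).apply([0,1,0])
    A=Ro.from_rotvec(-ax*np.radians(th)); E=Ro.from_rotvec(-ax*np.radians(ex))
    edge=np.array([0.5605,0.0594,0.1])
    p=edge+E.apply(PC-edge)-np.array([back,0,0]); p=H+A.apply(p-H)
    return p, A*E*down(np.radians(88.85))
E
python3 - <<'E'
from h import *
p,R=arc(5,2); plan(p,R,grip=0,n=4)
E
```

```text
t 6.42 pos [0.4913 0.0604 0.0905] q [ 0.01 -0.11  2.1  -0.    1.15 -1.53] F [-0.4  0.7 -0.9] w 0.0198
dist cm 1.6 ang 7.3 rows 4
[[0, -0.09, 0.01, 0.4, -0.0, -1.8, -0.0], [0, -0.08, 0.01, 0.4, -0.0, -1.8, -0.0], [0, -0.07, 0.01, 0.4, -0.0, -1.8, -0.0], [0, -0.05, 0.01, 0.41, -0.0, -1.8, -0.0]]
```

```bash
sed -i 's/from_rotvec(-ax\*np.radians(th))/from_rotvec(ax*np.radians(th))/; s/from_rotvec(-ax\*np.radians(ex))/from_rotvec(ax*np.radians(ex))/' h.py
python3 - <<'E'
from h import *
p,R=arc(5,2); plan(p,R,grip=0,n=4)
E
```

```text
t 6.42 pos [0.4913 0.0604 0.0905] q [ 0.01 -0.11  2.1  -0.    1.15 -1.53] F [-0.4  0.7 -0.9] w 0.0198
dist cm 3.0 ang 6.7 rows 4
[[0, -0.07, 0.01, -0.75, -0.0, 1.7, -0.0], [0, -0.05, 0.01, -0.75, -0.0, 1.7, -0.0], [0, -0.03, 0.01, -0.75, -0.0, 1.7, -0.0], [0, -0.01, 0.01, -0.75, -0.0, 1.7, -0.0]]
```

```bash
python3 -m handwheel '[[0,-0.1,0,-0.7,0,1.5,0],[0,0,0,-0.7,0,1.5,0],[0,0,0,-0.7,0,1.7,0],[0,0,0,-0.7,0,1.7,0]]'
python3 - <<'E'
from h import *
p,R=arc(12,3); plan(p,R,grip=0,n=5)
d=robot.snapshot("scene");a=d["color"][140:340,190:390]; 
cv2.imwrite("pics/k9.png",cv2.resize(a,None,fx=3,fy=3,interpolation=cv2.INTER_CUBIC))
E
```

```text
time: 6.75
position: [0.4874, 0.0606, 0.115]
ee_rot: [0.01, 0.998, -0.0, -0.065]
wrist_force: [1.2, -0.6, -4.5]
grip_width: 0.0199
t 6.75 pos [0.4874 0.0606 0.115 ] q [ 0.01 -0.06  2.01  0.    1.32 -1.54] F [ 1.2 -0.6 -4.5] w 0.0199
dist cm 3.7 ang 7.5 rows 5
[[0, -0.14, 0.0, -0.73, -0.0, 1.5, -0.0], [0, -0.12, 0.0, -0.73, -0.0, 1.5, -0.0], [0, -0.1, 0.01, -0.74, -0.0, 1.5, -0.0], [0, -0.08, 0.01, -0.74, -0.0, 1.5, -0.0], [0, -0.06, 0.01, -0.74, -0.0, 1.5, -0.0]]
```

```bash
python3 -m handwheel '[[0,-0.1,0,-0.8,0,1.7,0],[0,-0.1,0,-0.8,0,1.7,0],[0,-0.1,0,-0.8,0,1.7,0],[0,-0.1,0,-0.8,0,1.7,0],[0,-0.1,0,-0.8,0,1.7,0]]'
python3 - <<'E'
from h import *
p,R=arc(20,4); plan(p,R,grip=0,n=5)
d=robot.snapshot("scene");a=d["color"][140:340,190:390]; 
cv2.imwrite("pics/k10.png",cv2.resize(a,None,fx=3,fy=3,interpolation=cv2.INTER_CUBIC))
E
```

```text
time: 7.22
position: [0.4918, 0.0606, 0.1491]
ee_rot: [0.01, 0.989, 0.001, -0.15]
wrist_force: [-1.4, 0.1, -3.9]
grip_width: 0.0197
t 7.22 pos [0.4918 0.0606 0.1491] q [ 0.01  0.04  1.88  0.01  1.53 -1.54] F [-1.4  0.1 -3.9] w 0.0197
dist cm 3.8 ang 6.8 rows 5
[[0, -0.12, 0.0, -0.75, -0.0, 1.4, -0.0], [0, -0.1, 0.0, -0.75, -0.0, 1.4, -0.0], [0, -0.08, 0.0, -0.75, -0.0, 1.4, -0.0], [0, -0.06, 0.0, -0.76, -0.0, 1.4, -0.0], [0, -0.05, 0.0, -0.76, -0.0, 1.4, -0.0]]
```

```bash
python3 -m handwheel '[[0,-0.1,0,-1,0,2,0],[0,-0.1,0,-1,0,2,0],[0,-0.1,0,-1,0,2,0],[0,-0.1,0,-1,0,2,0],[0,-0.1,0,-1,0,2,0]]'
python3 - <<'E'
from h import *
p,R=arc(28,4); plan(p,R,grip=0,n=5)
E
python3 -m handwheel '[[0,-0.1,0,-1,0,2,0],[0,-0.1,0,-1,0,2,0],[0,-0.1,0,-1,0,2,0],[0,-0.1,0,-1,0,2,0],[0,-0.1,0,-1,0,2,0]]'
python3 - <<'E'
from h import *
p,R=arc(36,4); plan(p,R,grip=0,n=5)
d=robot.snapshot("scene");a=d["color"][140:340,190:390]; 
cv2.imwrite("pics/k11.png",cv2.resize(a,None,fx=3,fy=3,interpolation=cv2.INTER_CUBIC))
E
```

```text
time: 7.68
position: [0.5062, 0.0605, 0.1896]
ee_rot: [0.01, 0.969, 0.001, -0.247]
wrist_force: [-4.0, -0.5, -3.8]
grip_width: 0.0196
t 7.68 pos [0.5062 0.0605 0.1896] q [ 0.01  0.16  1.71  0.01  1.77 -1.54] F [-4.  -0.5 -3.8] w 0.0196
dist cm 2.9 ang 3.4 rows 5
[[0, -0.06, -0.0, -0.57, -0.0, 0.7, -0.0], [0, -0.05, -0.0, -0.57, -0.0, 0.7, -0.0], [0, -0.04, -0.0, -0.57, -0.0, 0.7, -0.0], [0, -0.04, -0.0, -0.57, -0.0, 0.7, -0.0], [0, -0.03, 0.0, -0.57, -0.0, 0.7, -0.0]]
time: 8.1
position: [0.5305, 0.0605, 0.2261]
ee_rot: [0.01, 0.94, 0.002, -0.341]
wrist_force: [-3.2, -0.1, -3.8]
grip_width: 0.0197
t 8.1 pos [0.5305 0.0605 0.2261] q [ 0.01  0.31  1.53  0.02  2.   -1.54] F [-3.2 -0.1 -3.8] w 0.0197
dist cm 1.8 ang 0.2 rows 5
[[0, 0.05, -0.01, -0.35, -0.0, 0.0, -0.0], [0, 0.05, -0.01, -0.35, -0.0, 0.0, -0.0], [0, 0.05, -0.01, -0.35, -0.0, 0.0, -0.0], [0, 0.05, -0.01, -0.35, -0.0, 0.0, -0.0], [0, 0.05, -0.01, -0.35, -0.0, 0.0, -0.0]]
```

```bash
cat >> h.py <<'E'
AX=Ro.from_euler('z',-1.15,degrees=True).apply([0,1,0]); XH=Ro.from_euler('z',-1.15,degrees=True).apply([1,0,0])
def nose(phi): return Ro.from_rotvec(-AX*np.radians(phi))*down(np.radians(88.85))
def tip(R,p,k=.108): return p+R.apply([-k,0,0])
def cov(th,r,off=0): 
    th=np.radians(th); return H-XH*np.cos(th)*r+np.array([0,0,1])*np.sin(th)*r-off*(XH*np.sin(th)+np.array([0,0,np.cos(th)]))
E
python3 -m handwheel '[[0,2.5,0,0.2,0,0,0],[0,3,0,0,0,0,0],[0,3,0,0,0,-4,0],[0,0,0,0,0,-7,0],[0,0,0,0,0,-7,0]]'
python3 - <<'E'
from h import *
plan([0.43,0.061,0.13],nose(35),grip=0)
E
```

```text
time: 8.57
position: [0.4647, 0.0614, 0.2712]
ee_rot: [0.011, 0.982, 0.0, -0.186]
wrist_force: [-0.2, -0.5, -0.7]
grip_width: 0.0195
t 8.57 pos [0.4647 0.0614 0.2712] q [ 0.01 -0.06  1.78  0.01  1.8  -1.54] F [-0.2 -0.5 -0.7] w 0.0195
dist cm 14.5 ang 56.5 rows 9
[[0, -0.22, -0.01, 1.6, -0.0, -6.3, -0.0], [0, -0.04, -0.01, 1.61, -0.0, -6.3, -0.0], [0, 0.14, -0.01, 1.61, -0.0, -6.3, -0.0], [0, 0.31, -0.01, 1.59, -0.0, -6.3, -0.0], [0, 0.48, -0.01, 1.54, -0.0, -6.3, -0.0]]
```

```bash
python3 -m handwheel '[[0,2,0,0.5,0,-6.3,0],[0,1.5,0,1.2,0,-6.3,0],[0,0.3,0,1.6,0,-6.3,0],[0,0.3,0,1.6,0,-6.3,0],[0,0.3,0,1.6,0,-6.3,0]]'
python3 - <<'E'
from h import *
p,R,o=pose(); print(tip(R,p))
plan([0.43,0.061,0.13],nose(35),grip=0)
E
```

```text
time: 8.98
position: [0.4206, 0.0624, 0.2255]
ee_rot: [0.01, 0.993, -0.002, 0.117]
wrist_force: [-0.7, -0.2, -2.1]
grip_width: 0.0194
[0.52558776 0.06024144 0.25062439]
t 8.98 pos [0.4206 0.0624 0.2255] q [ 0.03 -0.6   2.24 -0.01  1.26 -1.52] F [-0.7 -0.2 -2.1] w 0.0194
dist cm 9.6 ang 21.6 rows 4
[[0, 0.33, -0.02, 2.38, -0.0, -5.4, 0.0], [0, 0.55, -0.03, 2.34, -0.0, -5.4, 0.0], [0, 0.76, -0.03, 2.27, -0.0, -5.4, 0.0], [0, 0.97, -0.03, 2.19, -0.0, -5.4, 0.0]]
```

```bash
python3 -m handwheel '[[0,0.3,0,2.4,0,-5.4,0],[0,0.6,0,2.4,0,-5.4,0],[0,0.8,0,2.3,0,-5.4,0],[0,1,0,2.2,0,-5,0],[0,0,0,0,0,0,0]]'
python3 - <<'E'
from h import *
p,R,o=pose(); print(tip(R,p))
for th in (33,): 
    t=cov(th,.14,.012); g=t+nose(35).apply([.108,0,0]); print(t,g); plan(g,nose(35),grip=0)
shot("scene","s6.png")
E
```

```text
time: 9.4
position: [0.4231, 0.0624, 0.1145]
ee_rot: [0.009, 0.951, -0.004, 0.309]
wrist_force: [-2.4, 1.1, -6.5]
grip_width: 0.0197
[0.51047425 0.06082627 0.17803918]
[0.60657542 0.05848766 0.16618542] [0.51812482 0.06026322 0.10423916]
t 9.4 pos [0.4231 0.0624 0.1145] q [ 0.05 -0.83  2.63 -0.06  0.72 -1.47] F [-2.4  1.1 -6.5] w 0.0197
dist cm 9.6 ang 1.0 rows 3
[[0, -2.36, -0.01, 2.14, -0.0, 0.3, 0.0], [0, -2.37, -0.01, 2.13, -0.0, 0.3, 0.0], [0, -2.39, -0.01, 2.11, -0.0, 0.3, 0.0]]
```

```bash
python3 -m handwheel '[[0,-1.5,0,1.5,0,0.3,0],[0,-2.2,0,2.0,0,0.3,0],[0,-2.2,0,2,0,0,0],[0,-0.8,0,0.4,0,0,0],[0,0,0,0,0,0,0]]'
python3 - <<'E'
from h import *
p,R,o=pose(); print(tip(R,p))
for th in (33,): 
    t=cov(th,.14,.005); g=t+nose(35).apply([.108,0,0]); print(t,g); plan(g,nose(35),grip=0)
d=shot("scene","s7.png",(190,140,390,340),3)
E
```

```text
time: 9.87
position: [0.5321, 0.0613, 0.1354]
ee_rot: [0.009, 0.947, -0.003, 0.32]
wrist_force: [-0.3, -0.0, -1.0]
grip_width: 0.0197
[0.6180054  0.05976184 0.2008557 ]
[0.61038712 0.05841114 0.17205611] [0.52193652 0.0601867  0.11010986]
t 9.87 pos [0.5321 0.0613 0.1354] q [ 0.03 -0.46  2.4  -0.06  0.55 -1.48] F [-0.3 -0.  -1. ] w 0.0197
dist cm 2.7 ang 2.3 rows 1
[[0, 2.34, -0.13, 1.4, 0.1, 2.3, 0.1]]
```

```bash
python3 -m handwheel '[[0,2.5,0,0,0,0.5,0],[0,3,0,0,0,0.5,0],[0,0,0,0,0,0.5,0],[0,0,0,0,0,0.5,0]]'
python3 - <<'E'
from h import *
p,R,o=pose(); print(tip(R,p))
for th in (33,): 
    t=cov(th,.15,.015); g=t+nose(35).apply([.108,0,0]); print(t,g); plan(g,nose(35),grip=0,n=3)
d=shot("scene","s8.png",(190,140,390,340),3)
E
```

```text
time: 10.25
position: [0.4938, 0.0622, 0.114]
ee_rot: [0.009, 0.951, -0.002, 0.31]
wrist_force: [1.0, -0.1, 0.6]
grip_width: 0.0196
[0.58107674 0.06054335 0.17765807]
[0.59655681 0.05868877 0.1691158 ] [0.50810621 0.06046433 0.10716954]
t 10.25 pos [0.4938 0.0622 0.114 ] q [ 0.04 -0.54  2.48 -0.06  0.57 -1.48] F [ 1.  -0.1  0.6] w 0.0196
dist cm 1.6 ang 1.1 rows 3
[[0, -0.25, -0.05, 0.47, 0.0, 0.4, 0.0], [0, -0.25, -0.05, 0.46, 0.0, 0.4, 0.0], [0, -0.26, -0.05, 0.46, 0.0, 0.4, 0.0]]
```

```bash
cat >> h.py <<'E'
def coverfit(s,uvr,uvl):
    from scipy.optimize import minimize_scalar
    Y=AX
    def f(th):
        c=cov(np.degrees(th),.17,-.008); return ((proj(s,c-Y*.105)-uvr)**2).sum()+((proj(s,c+Y*.105)-uvl)**2).sum()
    r=minimize_scalar(f,bounds=(0,1.8),method='bounded'); return np.degrees(r.x),r.fun**.5
E
python3 - <<'E'
from h import *
s=robot.snapshot("scene")
print(coverfit(s,(190+207/3,140+167/3),(190+410/3,140+370/3)))
p,R,o=pose(); t=tip(R,p); u=(proj(s,t)-[190,140])*3; print(t,u, (proj(s,cov(33,.17))-[190,140])*3)
E
```

```text
(np.float64(29.72733202526057), np.float64(3.3748162902813066))
[0.58145282 0.06046611 0.17757662] [314.7300309  270.22077724] [302.69065053 255.28548886]
```

Run:
```python
from h import *
s=shot("scene","s9.png",(280,190,360,250),8)
t=shot("top","t9.png",(250,180,410,300),5)
p,R,o=pose()
for ph in(30,35,40,45,50,55,60):
    d=nose(ph).apply([-1,0,0]); print(ph,(proj(s,p+.108*d)-[280,190])*8,(proj(s,p+.018*d)-[280,190])*8,(proj(t,p+.108*d)-[250,180])*5)
```

```text
30 [ 98.3144607  365.05965867] [376.46432299 352.29447666] [250.4116825  128.27655656]
35 [115.41552519 329.61974252] [379.28716566 346.85269336] [249.98690819 137.19528129]
40 [135.29564834 294.04378109] [382.48338234 341.42782812] [249.58021497 147.85934503]
45 [157.78688146 258.68957459] [386.0281076 336.0632579] [249.19562913 160.21036111]
50 [182.68472717 223.91908981] [389.89347541 330.80199208] [248.83709943 174.16954913]
55 [209.75073612 190.09217312] [394.04885855 325.68627626] [248.50843374 189.63753962]
60 [238.71606182 157.56011057] [398.46113955 320.7572008 ] [248.2132328  206.49462288]
```

```bash
sed -i 's/^def tip.*/KT=8\ndef tip(R,p,k=.108): return p+R.apply([-k*np.cos(np.radians(KT)),0,-k*np.sin(np.radians(KT))])/' h.py
python3 - <<'E'
from h import *
t=robot.snapshot("top");s=robot.snapshot("scene")
for th in(26,28,30,32,34,36): print(th,(proj(t,cov(th,.17,-.008))-[250,180])*5,(proj(t,cov(th,.17,0))-[250,180])*5,(proj(s,cov(th,.17,-.008)-AX*.105)-[190,140])*3,(proj(s,cov(th,.17,-.008)+AX*.105)-[190,140])*3)
E
```

```text
26 [252.70908197 138.30260336] [253.06807438 147.91744446] [216.28829376 169.68898174] [425.70403684 372.74863613]
28 [252.44916045 130.3825132 ] [252.80468773 140.60542754] [211.4300005  165.29358933] [421.51592185 369.05428632]
30 [252.19257375 122.02331906] [252.5440456 132.8469893] [206.28536315 161.09226559] [417.00310955 365.59464424]
32 [251.93976503 113.23211655] [252.28658412 124.64785963] [200.85561832 157.09379915] [412.16440169 362.37903016]
34 [251.69118091 104.01704092] [252.03274431 116.01477744] [195.14248225 153.30698958] [406.99907544 359.41676589]
36 [251.44727021  94.38728413] [251.78297104 106.9555126 ] [189.1481777  149.74062459] [401.5069211  356.71714635]
```

```bash
cat >> h.py <<'E'
def tcp_for(t,R): return np.array(t)-(tip(R,np.zeros(3)))
def push(th,r,off,phi,**k):
    R=nose(phi); t=cov(th,r,off); p,Rc,o=pose(); print("tip now",tip(Rc,p).round(4),"tip goal",t.round(4)); plan(tcp_for(t,R),R,grip=0,**k)
E
python3 - <<'E'
from h import *
push(30,.15,.02,36,n=2); push(30,.14,.006,36,n=2)
E
```

```text
tip now [0.5713 0.0606 0.1874] tip goal [0.5906 0.0588 0.1577]
t 10.55 pos [0.4936 0.0621 0.1125] q [ 0.04 -0.54  2.48 -0.06  0.57 -1.48] F [ 0.5  0.4 -1.2] w 0.0198
dist cm 3.6 ang 0.1 rows 2
[[0, 0.09, -0.07, 1.78, 0.0, -0.0, 0.0], [0, 0.09, -0.07, 1.78, 0.0, -0.0, 0.0]]
tip now [0.5713 0.0606 0.1874] tip goal [0.6063 0.0585 0.1648]
t 10.55 pos [0.4936 0.0621 0.1125] q [ 0.04 -0.54  2.48 -0.06  0.57 -1.48] F [ 0.5  0.4 -1.2] w 0.0198
dist cm 4.2 ang 0.1 rows 2
[[0, -0.75, -0.07, 1.95, 0.0, -0.0, 0.0], [0, -0.75, -0.07, 1.95, 0.0, -0.0, 0.0]]
```

```bash
python3 -m handwheel '[[0,1.0,0,1.2,0,0,0],[0,0.6,0,1.5,0,0,0],[0,-0.4,0,1,0,0,0],[0,0,0,0,0,0,0]]'
python3 - <<'E'
from h import *
push(30,.14,.004,36,n=3)
shot("scene","s10.png",(190,140,390,340),3)
E
```

```text
time: 10.88
position: [0.5092, 0.062, 0.0786]
ee_rot: [0.009, 0.95, -0.002, 0.312]
wrist_force: [-0.4, 0.5, -1.4]
grip_width: 0.0199
tip now [0.5864 0.0604 0.1541] tip goal [0.6073 0.0585 0.1665]
t 10.88 pos [0.5092 0.062  0.0786] q [ 0.03 -0.42  2.48 -0.07  0.46 -1.47] F [-0.4  0.5 -1.4] w 0.0199
dist cm 2.4 ang 0.4 rows 3
[[0, -0.81, -0.05, 0.06, 0.0, 0.1, 0.0], [0, -0.81, -0.05, 0.06, 0.0, 0.1, 0.0], [0, -0.81, -0.05, 0.05, 0.0, 0.1, 0.0]]
```

```bash
python3 -m handwheel '[[0,-0.8,0,0,0,0,0],[0,-0.8,0,0,0,0,0],[0,-0.8,0,0,0,0,0],[0,-0.5,0,-0.4,0,0,0],[0,-0.5,0,-0.4,0,0,0]]'
python3 - <<'E'
from h import *
push(42,.14,0,36,n=5)
shot("scene","s11.png",(190,140,390,340),3)
E
```

```text
time: 11.35
position: [0.5316, 0.0615, 0.1064]
ee_rot: [0.009, 0.951, -0.002, 0.309]
wrist_force: [-0.0, -0.5, -5.0]
grip_width: 0.0197
tip now [0.6092 0.0599 0.1814] tip goal [0.6265 0.0581 0.1937]
t 11.35 pos [0.5316 0.0615 0.1064] q [ 0.03 -0.4   2.41 -0.06  0.51 -1.48] F [-0.  -0.5 -5. ] w 0.0197
dist cm 2.1 ang 0.1 rows 5
[[0, -0.42, -0.03, 0.0, 0.0, 0.0, 0.0], [0, -0.42, -0.03, 0.0, 0.0, 0.0, 0.0], [0, -0.42, -0.03, 0.0, 0.0, 0.0, 0.0], [0, -0.42, -0.03, 0.0, 0.0, 0.0, 0.0], [0, -0.42, -0.03, 0.0, 0.0, 0.0, 0.0]]
```

```bash
python3 -m handwheel '[[0,-0.7,0,-0.2,0,0,0],[0,-0.7,0,-0.2,0,0,0],[0,-0.7,0,-0.2,0,0,0],[0,-0.7,0,-0.2,0,0,0],[0,-0.7,0,-0.2,0,0,0]]'
python3 - <<'E'
from h import *
push(52,.14,0,33,n=5)
E
python3 -m handwheel '[[0,-0.7,0,-0.2,0,0.5,0],[0,-0.7,0,-0.2,0,0.5,0],[0,-0.7,0,-0.2,0,0.5,0],[0,-0.7,0,-0.2,0,0.5,0],[0,-0.7,0,-0.2,0,0.5,0]]'
python3 - <<'E'
from h import *
push(60,.14,0,25,n=5)
shot("scene","s12.png",(190,140,390,340),3)
E
```

```text
time: 11.82
position: [0.5532, 0.061, 0.1355]
ee_rot: [0.009, 0.952, -0.002, 0.306]
wrist_force: [-0.9, 0.2, -4.2]
grip_width: 0.0201
tip now [0.6313 0.0595 0.2101] tip goal [0.6443 0.0577 0.2103]
t 11.82 pos [0.5532 0.061  0.1355] q [ 0.03 -0.38  2.34 -0.05  0.56 -1.49] F [-0.9  0.2 -4.2] w 0.0201
dist cm 1.1 ang 2.7 rows 5
[[0, -0.2, -0.03, 0.05, 0.0, 0.5, 0.0], [0, -0.2, -0.03, 0.05, 0.0, 0.5, 0.0], [0, -0.2, -0.03, 0.04, 0.0, 0.5, 0.0], [0, -0.2, -0.03, 0.04, 0.0, 0.5, 0.0], [0, -0.2, -0.03, 0.04, 0.0, 0.5, 0.0]]
time: 12.23
position: [0.5785, 0.0605, 0.1661]
ee_rot: [0.009, 0.959, -0.002, 0.283]
wrist_force: [-1.3, -0.7, -4.9]
grip_width: 0.0197
tip now [0.6602 0.0589 0.2368] tip goal [0.6605 0.0574 0.2212]
t 12.23 pos [0.5785 0.0605 0.1661] q [ 0.02 -0.32  2.23 -0.04  0.66 -1.51] F [-1.3 -0.7 -4.9] w 0.0197
dist cm 0.9 ang 7.9 rows 5
[[0, 0.18, -0.03, -0.03, 0.0, 1.6, 0.0], [0, 0.18, -0.03, -0.03, 0.0, 1.6, 0.0], [0, 0.19, -0.03, -0.02, 0.0, 1.6, 0.0], [0, 0.19, -0.03, -0.02, 0.0, 1.6, 0.0], [0, 0.19, -0.03, -0.01, 0.0, 1.6, 0.0]]
```

```bash
python3 -m handwheel '[[0,-1,0,0.5,0,0.8,0],[0,-1,0,0.5,0,0.8,0],[0,-1,0,0.5,0,0.8,0],[0,-1,0,0.5,0,0.8,0]]'
python3 - <<'E'
from h import *
push(90,.145,0,22,n=5)
shot("scene","s13.png",(190,140,390,340),3)
E
```

```text
time: 12.62
position: [0.6308, 0.0598, 0.1807]
ee_rot: [0.009, 0.965, -0.002, 0.264]
wrist_force: [-2.3, -0.9, -1.2]
grip_width: 0.0199
tip now [0.7152 0.0581 0.2481] tip goal [0.7305 0.056  0.245 ]
t 12.62 pos [0.6308 0.0598 0.1807] q [ 0.02 -0.19  2.08 -0.03  0.71 -1.52] F [-2.3 -0.9 -1.2] w 0.0199
dist cm 1.2 ang 8.6 rows 5
[[0, -0.21, -0.04, -0.11, 0.0, 1.7, 0.0], [0, -0.21, -0.04, -0.12, 0.0, 1.7, 0.0], [0, -0.2, -0.04, -0.13, 0.0, 1.7, 0.0], [0, -0.2, -0.04, -0.13, 0.0, 1.7, 0.0], [0, -0.2, -0.04, -0.14, 0.0, 1.7, 0.0]]
```

```bash
python3 -m handwheel '[[0,-0.8,0,0.4,0,0,0],[0,-0.8,0,0.4,0,0,0],[0,-0.3,0,0.1,0,0,0],[0,0,0,0,0,0,0]]'
python3 - <<'E'
from h import *
push(90,.145,0,22,n=5)
shot("scene","s14.png",(170,100,390,340),2.5)
shot("top","t14.png",(200,60,400,310),2.4)
E
```

```text
time: 13.0
position: [0.6578, 0.0592, 0.1875]
ee_rot: [0.009, 0.963, -0.002, 0.268]
wrist_force: [-3.0, 0.7, -2.3]
grip_width: 0.0199
tip now [0.7416 0.0575 0.2556] tip goal [0.7305 0.056  0.245 ]
t 13.0 pos [0.6578 0.0592 0.1875] q [ 0.02 -0.13  2.03 -0.02  0.71 -1.52] F [-3.   0.7 -2.3] w 0.0199
dist cm 2.1 ang 9.0 rows 5
[[0, 0.32, -0.03, -0.27, 0.0, 1.8, 0.0], [0, 0.33, -0.03, -0.26, 0.0, 1.8, 0.0], [0, 0.34, -0.03, -0.25, 0.0, 1.8, 0.0], [0, 0.34, -0.03, -0.24, 0.0, 1.8, 0.0], [0, 0.35, -0.03, -0.23, 0.0, 1.8, 0.0]]
```

```bash
cat >> h.py <<'E'
def lay(yaw,pitch): return down(np.radians(yaw))*Ro.from_euler('y',pitch,degrees=True)
E
python3 - <<'E'
from h import *
p=np.array([0.52,0.059,0.26]); plan(p,nose(-8),grip=0)
E
```

```text
t 13.1 pos [0.6575 0.0592 0.1877] q [ 0.02 -0.13  2.03 -0.02  0.71 -1.52] F [ 1.4  0.  -1.8] w 0.0196
dist cm 15.5 ang 39.1 rows 6
[[0, 1.34, -0.04, -2.22, 0.0, 6.5, 0.0], [0, 1.58, -0.05, -2.05, 0.0, 6.5, 0.0], [0, 1.8, -0.05, -1.86, 0.0, 6.5, 0.0], [0, 2.0, -0.05, -1.64, 0.0, 6.5, 0.0], [0, 2.18, -0.05, -1.4, 0.0, 6.5, 0.0]]
```

```bash
python3 -m handwheel '[[0,1.9,0,-1.4,0,0,0],[0,1.5,0,-2,0,6.5,0],[0,1.8,0,-1.9,0,6.5,0],[0,2,0,-1.6,0,6.5,0],[0,2.2,0,-1.4,0,6.5,0]]'
python3 - <<'E'
from h import *
p=np.array([0.43,0.045,0.22]); plan(p,lay(-2,8),grip=0)
E
```

```text
time: 13.52
position: [0.5267, 0.0615, 0.2204]
ee_rot: [0.009, 0.999, 0.0, 0.034]
wrist_force: [1.3, -0.2, -1.0]
grip_width: 0.0197
t 13.52 pos [0.5267 0.0615 0.2204] q [ 0.02 -0.19  1.95 -0.    1.32 -1.54] F [ 1.3 -0.2 -1. ] w 0.0197
dist cm 9.8 ang 91.6 rows 14
[[0, 0.69, -0.13, -0.04, -0.2, 0.7, 6.5], [0, 0.67, -0.21, -0.04, -0.2, 0.7, 6.5], [0, 0.64, -0.28, -0.03, -0.2, 0.7, 6.5], [0, 0.61, -0.35, -0.02, -0.2, 0.7, 6.5], [0, 0.56, -0.42, -0.02, -0.2, 0.7, 6.5]]
```

```bash
python3 -m handwheel '[[0,2.5,-0.2,0,0,1,5],[0,2.5,-0.3,0,0,1,6.5],[0,2,-0.3,0,0,1,6.8],[0,1,-0.4,0,0,1,6.8],[0,0.5,-0.4,0,0,1,6.8]]';python3 -m handwheel '[[0,0,0,0,0,1,6.8],[0,0,0,0,0,1,6.8],[0,0,0,0,0,1,6.8],[0,0,0,0,0,0.5,6.8],[0,0,0,0,0,0,6.8]]'
python3 - <<'E'
from h import *
p=np.array([0.417,0.035,0.06]); plan(p,lay(-2,8),grip=0)
E
```

```text
time: 13.93
position: [0.4404, 0.0599, 0.2239]
ee_rot: [0.294, 0.956, 0.012, -0.004]
wrist_force: [-0.7, 0.3, -1.2]
grip_width: 0.0197
time: 14.35
position: [0.4413, 0.0598, 0.2273]
ee_rot: [0.572, 0.82, 0.021, -0.031]
wrist_force: [0.2, -0.7, -1.0]
grip_width: 0.0194
t 14.35 pos [0.4413 0.0598 0.2273] q [-0.03 -0.35  2.06  0.07  1.46 -0.39] F [ 0.2 -0.7 -1. ] w 0.0194
dist cm 17.1 ang 22.5 rows 5
[[0, -0.55, -0.63, 3.31, -0.5, 0.7, 4.4], [0, -0.64, -0.61, 3.3, -0.5, 0.7, 4.4], [0, -0.72, -0.58, 3.29, -0.5, 0.7, 4.4], [0, -0.81, -0.55, 3.27, -0.5, 0.7, 4.4], [0, -0.89, -0.51, 3.26, -0.5, 0.7, 4.4]]
```

```bash
python3 -m handwheel '[[0,-0.5,-0.6,3.3,-0.5,0.7,4.4],[0,-0.6,-0.6,3.3,-0.5,0.7,4.4],[0,-0.7,-0.6,3.3,-0.5,0.7,4.4],[0,-0.8,-0.5,3,-0.5,0.7,4.4],[0,-0.5,-0.3,1,-0.5,0.7,3]]'
python3 - <<'E'
from h import *
p=np.array([0.417,0.035,0.02]); plan(p,lay(-2,8),grip=0)
s=shot("scene","s15.png",(260,170,460,320),4); t=shot("top","t15.png",(250,220,410,320),5)
import pickle; pickle.dump((s,t),open("l.pkl","wb"))
E
```

```text
time: 14.77
position: [0.4288, 0.0367, 0.0904]
ee_rot: [0.714, 0.696, 0.062, -0.034]
wrist_force: [-1.3, 0.9, -2.5]
grip_width: 0.0198
t 14.77 pos [0.4288 0.0367 0.0904] q [-0.14 -0.31  2.27  0.15  1.16 -0.17] F [-1.3  0.9 -2.5] w 0.0198
dist cm 7.1 ang 2.2 rows 2
[[0, -0.58, -0.72, 3.45, 1.0, 0.1, 0.3], [0, -0.58, -0.65, 3.46, 1.0, 0.1, 0.3]]
```

Run:
```python
from h import *
import pickle
s,t=pickle.load(open("l.pkl","rb")); p,R,o=pose()
yaw=R.apply([-1,0,0]); print(yaw, np.degrees(np.arcsin(yaw[2])))
h=np.array([yaw[0],yaw[1],0]);h/=np.linalg.norm(h)
for ph in(-10,0,5,10,15,20):
    c,n=np.cos(np.radians(ph)),np.sin(np.radians(ph)); d=h*c+np.array([0,0,n]); up=-h*n+np.array([0,0,c])
    m=p+.0025*up
    print(ph,"rear top",(proj(s,m-.08*d+.012*up)-[260,170])*4,"rear bot",(proj(s,m-.08*d-.012*up)-[260,170])*4,"tip",(proj(s,m+.108*d)-[260,170])*4)
```

```text
[-0.02107604 -0.9904349  -0.13636172] -7.837369014190544
-10 rear top [462.65999313 244.66490341] rear bot [464.3280376  283.43068448] tip [233.11833237 115.26579764]
0 rear top [465.47590977 268.80633441] rear bot [461.31298353 302.40812752] tip [231.47794316  88.21621681]
5 rear top [465.57049264 279.91436198] rear bot [458.60512214 310.54480133] tip [232.00897957  75.56533061]
10 rear top [464.80364498 290.25936061] rear bot [455.14527755 317.70848472] tip [233.46466457  63.62314585]
15 rear top [463.19665388 299.76338415] rear bot [450.97681897 323.85913392] tip [235.85737332  52.48510761]
20 rear top [460.77847934 308.35944443] rear bot [446.14781906 328.96734975] tip [239.19433597  42.24665161]
```

```bash
python3 -m handwheel '[[0,-0.5,-0.6,3,1,0,0.3],[0,-0.4,-0.5,2.3,1,0,0.3],[0,-0.2,0,1,0,0,0],[0,0,0,0.3,0,0,0],[0,0,0,0,0,0,0]]'
python3 - <<'E'
from h import *
p=np.array([0.417,0.035,0.012]); plan(p,lay(-2,8),grip=0)
E
```

```text
time: 15.28
position: [0.4293, 0.034, 0.0323]
ee_rot: [0.714, 0.697, 0.056, -0.038]
wrist_force: [-0.3, -0.2, -1.1]
grip_width: 0.0198
t 15.28 pos [0.4293 0.034  0.0323] q [-0.14 -0.2   2.3   0.16  1.04 -0.19] F [-0.3 -0.2 -1.1] w 0.0198
dist cm 2.4 ang 1.5 rows 1
[[0, -0.19, -1.28, 1.99, 1.3, 0.4, 0.7]]
```

```bash
python3 -m handwheel '[[0,-0.2,-0.6,0.8,0.5,0.4,0.7],[0,0,-0.6,0.7,0.5,0,0],[0,0,0,0.3,0,0,0],[0,0,0,0.1,0,0,0]]'
python3 - <<'E'
from h import *
p=np.array([0.417,0.035,0.012]); plan(p,lay(-2,8),grip=0)
E
```

```text
time: 15.62
position: [0.4216, 0.0349, 0.0168]
ee_rot: [0.717, 0.693, 0.055, -0.044]
wrist_force: [0.3, -0.1, -1.4]
grip_width: 0.0192
t 15.62 pos [0.4216 0.0349 0.0168] q [-0.14 -0.19  2.32  0.17  1.02 -0.2 ] F [ 0.3 -0.1 -1.4] w 0.0192
dist cm 0.7 ang 0.8 rows 1
[[0, -0.07, -0.47, 0.47, 0.8, -0.0, 0.1]]
```

```bash
python3 -m handwheel '[[0,0,-0.2,0.4,0.4,0,0],[0,0,0,0.2,0,0,0],[0,0,0,0,0,0,0]]'
python3 - <<'E'
from h import *
p=np.array([0.417,0.035,0.012]); plan(p,lay(-2,8),grip=0)
E
```

```text
time: 15.87
position: [0.4201, 0.0359, 0.0109]
ee_rot: [0.717, 0.694, 0.053, -0.046]
wrist_force: [1.2, 0.7, -1.0]
grip_width: 0.0196
t 15.87 pos [0.4201 0.0359 0.0109] q [-0.14 -0.18  2.32  0.17  1.01 -0.2 ] F [ 1.2  0.7 -1. ] w 0.0196
dist cm 0.3 ang 0.5 rows 1
[[0, -0.08, -0.31, -0.13, 0.5, -0.0, 0.1]]
```

```bash
python3 -m handwheel '[[0,0,0,0.2,0,0,0],[0,0,0,0.1,0,0,0],[25,0,0,0,0,0,0],[35,0,0,0,0,0,0],[50,0,0,0,0,0,0]]'; python3 -m handwheel '[[60,0,0,-0.5,0,0,0],[60,0,0,-3,0,-2,0],[60,0,0,-4,0,-3,0],[80,0,0,-4,0,-3,0],[100,0,0,-4,0,0,0]]'
python3 - <<'E'
from h import *
p,R,o=pose(); print(p)
s=shot("scene","s16.png"); t=shot("top","t16.png",(150,100,450,320),2.6)
E
```

```text
time: 16.28
position: [0.4221, 0.0361, 0.0107]
ee_rot: [0.717, 0.694, 0.054, -0.045]
wrist_force: [0.2, -0.1, 0.1]
grip_width: 0.0322
time: 16.7
position: [0.4124, 0.0243, 0.1603]
ee_rot: [0.72, 0.694, -0.007, -0.003]
wrist_force: [1.4, 0.4, -0.1]
grip_width: 0.065
[0.41240526 0.02428002 0.16030037]
```

Run:
```python
from h import *
s=robot.snapshot("scene"); t=robot.snapshot("top")
cv2.imwrite("pics/z1.png",cv2.resize(s["color"][285:405,330:500],None,fx=4.7,fy=4.7,interpolation=cv2.INTER_CUBIC))
cv2.imwrite("pics/z2.png",cv2.resize(t["color"][180:310,150:270],None,fx=4.6,fy=4.6,interpolation=cv2.INTER_CUBIC))
for th in(88,90,92,94,96,98,100): print(th,[((proj(t,cov(th,.17,o)+AX*y)-[150,100])*2.6).round(0) for o in(0,-.008) for y in(.105,-.105)])
```

```text
88 [array([258.,  89.]), array([520.,  89.]), array([258.,  79.]), array([520.,  79.])]
90 [array([258.,  82.]), array([520.,  82.]), array([258.,  72.]), array([520.,  72.])]
92 [array([258.,  74.]), array([520.,  75.]), array([258.,  65.]), array([519.,  65.])]
94 [array([258.,  67.]), array([519.,  68.]), array([259.,  58.]), array([519.,  58.])]
96 [array([259.,  60.]), array([519.,  61.]), array([259.,  51.]), array([519.,  51.])]
98 [array([259.,  53.]), array([519.,  54.]), array([259.,  44.]), array([519.,  44.])]
100 [array([259.,  47.]), array([519.,  47.]), array([259.,  37.]), array([519.,  38.])]
```

```bash
cat > ik.py <<'E'
from h import *
from kin import *
L=[json.loads(x) for x in open("log.jsonl")]
def fk2(q,P):
    b,d1,a1,L2,e,L4,a6,L6=P
    R12=rz(q[0])*ry(q[1]); R3=R12*ry(q[2]); R5=R3*rz(q[3])*ry(q[4]);R=R5*rz(q[5]+np.pi/2)
    return rz(q[0]).apply([a1,b,d1])+R12.apply([0,0,L2])+R3.apply([e,0,L4])+R5.apply([a6,0,L6]),R
x0=[.0536,.2232,0,.4524,.0424,.6131,0,.2922]
f=lambda P:np.concatenate([(fk2(q,P)[0]-p) for q,p,r in L]+[(np.array(P)-x0)*1e-3])
_r=least_squares(f,x0);PP=_r.x; FITERR=abs(_r.fun).max()
lo=np.array([-2.61,-1.02,0.03,-1.35,0.32,-2.91])+.02;hi=np.array([2.61,2.33,2.71,4.49,2.68,2.91])-.02
def ik(p,R,q0):
    q0=np.clip(q0,lo+1e-3,hi-1e-3)
    g=lambda q:(lambda a:np.concatenate([(a[0]-p)*10,(a[1].inv()*R).as_rotvec()*2,(q-q0)*1e-4]))(fk2(q,PP))
    r=least_squares(g,q0,bounds=(lo,hi)); a=fk2(r.x,PP); return r.x,np.linalg.norm(a[0]-p),np.degrees((a[1].inv()*R).magnitude())
def ikbest(p,R,n=30,seed=0):
    rg=np.random.default_rng(seed);sol=[]
    for i in range(n):
        q,e,a=ik(p,R,rg.uniform(lo,hi))
        if e<.003 and a<1 and not any(np.abs(q-s).max()<.05 for s in sol): sol.append(q)
    return sol
E
python3 - <<'E'
from ik import *
print(PP.round(4),FITERR,len(L))
G=np.array([0,0,.068])
def tool(pt,Rt,s):
    X=Rt.apply([1,0,0]);Y=Rt.apply([0,1,0]);Z=Rt.apply([0,0,1])
    return pt+Rt.apply(G), Ro.from_matrix(np.c_[-s*X,s*Y,-Z])
def tote(psi,th,lip):
    Rt=Ro.from_euler('z',psi,degrees=True)*Ro.from_euler('y',th,degrees=True)
    return lip-Rt.apply([.09,0,.009]),Rt
for psi,lip in((-90,[.62,.115,.135]),(90,[.62,.0,.135])):
  for s in(1,-1):
    for th in(0,40,80,100):
        pt,Rt=tote(psi,th,np.array(lip)); p,R=tool(pt,Rt,s)
        print(psi,s,th,p.round(3),[x.round(2) for x in ikbest(p,R,16)])
pt=np.array([.4716,.2976,0]);Rt=Ro.from_euler('z',155.8,degrees=True)
for s in(1,-1):
    p,R=tool(pt,Rt,s); print("grasp",s,p,[x.round(2) for x in ikbest(p,R,16)])
E
```

```text
[ 0.0536  0.2232  0.      0.4524  0.0424  0.6131 -0.      0.2922] 3.400065884379133e-08 58
-90 1 0 [0.62  0.205 0.194] [array([ 0.24,  0.14,  1.66, -0.  ,  1.33,  0.24])]
-90 1 40 [0.62  0.146 0.238] [array([-0.15,  0.09,  1.76,  0.69,  1.45, -0.3 ])]
-90 1 80 [0.62  0.073 0.234] [array([-0.42,  0.36,  1.78,  1.19,  1.82, -0.65])]
-90 1 100 [0.62  0.041 0.213] [array([-0.46,  0.56,  1.75,  1.39,  2.03, -0.74])]
-90 -1 0 [0.62  0.205 0.194] [array([ 0.24,  0.14,  1.66, -0.01,  1.33, -2.89])]
-90 -1 40 [0.62  0.146 0.238] [array([-0.15,  0.09,  1.76,  0.69,  1.45,  2.84])]
-90 -1 80 [0.62  0.073 0.234] [array([-0.42,  0.36,  1.78,  1.19,  1.82,  2.5 ])]
-90 -1 100 [0.62  0.041 0.213] [array([-0.46,  0.56,  1.75,  1.39,  2.03,  2.4 ])]
90 1 0 [ 0.62  -0.09   0.194] [array([-0.24,  0.09,  1.73,  0.01,  1.33,  2.89])]
90 1 40 [ 0.62  -0.031  0.238] [array([ 0.16,  0.13,  1.72, -0.69,  1.46, -2.84])]
90 1 80 [0.62  0.042 0.234] [array([ 0.41,  0.44,  1.66, -1.2 ,  1.83, -2.52])]
90 1 100 [0.62  0.074 0.213] []
90 -1 0 [ 0.62  -0.09   0.194] [array([-0.23,  0.09,  1.73, -0.  ,  1.33, -0.23])]
90 -1 40 [ 0.62  -0.031  0.238] [array([ 0.16,  0.13,  1.72, -0.69,  1.46,  0.3 ])]
90 -1 80 [0.62  0.042 0.234] [array([ 0.41,  0.44,  1.66, -1.2 ,  1.83,  0.62])]
90 -1 100 [0.62  0.074 0.213] []
grasp 1 [0.4716 0.2976 0.068 ] [array([ 0.47,  0.06,  1.98, -0.  ,  1.1 ,  2.46])]
grasp -1 [0.4716 0.2976 0.068 ] [array([ 0.47,  0.06,  1.98,  0.  ,  1.1 , -0.68])]
```

Run:
```python
from h import *
t=robot.snapshot("top");s=robot.snapshot("scene")
c=lambda x,y:(150+x/4.6,180+y/4.6); cs=lambda x,y:(330+x/4.7,285+y/4.7)
a=onz(t,c(251,312),.115);b=onz(t,c(208,416),.115);print(a,b,(a+b)/2,np.linalg.norm(a-b),np.degrees(np.arctan2(*(b-a)[1::-1])))
a=onz(s,cs(418,132),.115);b=onz(s,cs(570,97),.115);print(a,b,(a+b)/2,np.linalg.norm(a-b),np.degrees(np.arctan2(*(b-a)[1::-1])))
P=np.array([onz(t,c(*u),.046) for u in((218,177),(438,266),(310,560),(92,470))]);print(P,P.mean(0))
P=np.array([onz(s,cs(*u),.046) for u in((185,132),(305,425),(760,310),(603,40))]);print(P,P.mean(0))
```

```text
[0.49815483 0.29003339 0.115     ] [0.44504495 0.31258385 0.115     ] [0.47159989 0.30130862 0.115     ] 0.05769906722154571 156.9939204936743
[0.50225853 0.29161188 0.115     ] [0.44939362 0.31514422 0.115     ] [0.47582607 0.30337805 0.115     ] 0.057865960646153576 156.0041984590163
[[0.57565441 0.32247699 0.046     ]
 [0.52424738 0.20260671 0.046     ]
 [0.36562613 0.27419692 0.046     ]
 [0.41692778 0.39215652 0.046     ]] [0.47061393 0.29785928 0.046     ]
[[0.5297319  0.20948588 0.046     ]
 [0.58041609 0.3251976  0.046     ]
 [0.41982036 0.39672289 0.046     ]
 [0.36831572 0.28251792 0.046     ]] [0.47457102 0.30348107 0.046     ]
```

Run:
```python
from h import *
plan([0.473,.301,.22],down(np.radians(-114)),grip=60)
```

```text
t 17.0 pos [0.4125 0.0238 0.1577] q [-0.07 -0.38  2.2  -0.    1.34 -0.03] F [0.2 1.1 0. ] w 0.0892
dist cm 29.0 ang 111.8 rows 16
[[60, 1.74, 0.31, -0.4, -0.0, 0.1, 7.0], [60, 1.77, 0.09, -0.4, -0.0, 0.1, 7.0], [60, 1.77, -0.12, -0.4, -0.0, 0.1, 7.0], [60, 1.74, -0.34, -0.39, -0.0, 0.1, 7.0], [60, 1.69, -0.55, -0.39, -0.0, 0.1, 7.0]]
```

```bash
python3 -m handwheel '[[60,1.7,0.3,-0.8,0,0,7],[60,1.8,0.1,-0.8,0,0,7],[60,1.8,-0.1,-0.8,0,0,7],[60,1.7,-0.3,-0.8,0,0,7],[60,1.7,-0.5,-0.8,0,0,7]]'; python3 -m handwheel '[[60,1.6,-0.8,-0.4,0,0,7],[60,1.5,-1,-0.4,0,0,7],[60,1.4,-1.2,-0.4,0,0,7],[60,1.2,-1.3,0,0,0,7],[60,1,-1.4,0,0,0,7]]'
python3 - <<'E'
from h import *
plan([0.473,.301,.22],down(np.radians(-114)),grip=60)
E
```

```text
time: 17.42
position: [0.426, 0.1093, 0.1837]
ee_rot: [0.899, 0.437, -0.019, -0.007]
wrist_force: [0.1, 0.7, -0.3]
grip_width: 0.0664
time: 17.83
position: [0.4404, 0.1991, 0.1834]
ee_rot: [0.99, 0.139, -0.03, 0.0]
wrist_force: [-0.7, -0.2, -0.4]
grip_width: 0.0573
t 17.83 pos [0.4404 0.1991 0.1834] q [ 0.31 -0.19  2.01  0.01  1.38  1.6 ] F [-0.7 -0.2 -0.4] w 0.0573
dist cm 11.3 ang 40.2 rows 6
[[60, 0.95, -1.49, -0.66, 0.1, 0.6, 6.7], [60, 0.78, -1.59, -0.64, 0.1, 0.6, 6.7], [60, 0.6, -1.67, -0.63, 0.1, 0.6, 6.7], [60, 0.4, -1.73, -0.62, 0.1, 0.6, 6.7], [60, 0.21, -1.77, -0.62, 0.1, 0.6, 6.7]]
```

```bash
python3 -m handwheel '[[60,1,-1.5,-0.8,0,0.6,6.7],[60,0.8,-1.6,-0.8,0,0.6,6.7],[60,0.6,-1.7,-0.8,0,0.6,6.7],[60,0.4,-1.8,-0.8,0,0.6,6.7],[60,0.2,-1.8,-0.6,0,0.6,6.7]]'; python3 -m handwheel '[[60,0,-1.8,-0.4,0,0.6,6.7],[60,0,0,0,0,0,0]]'
python3 - <<'E'
from h import *
import pickle
plan([0.473,.301,.22],down(np.radians(-114)),grip=60)
s=shot("wrist","w20.png"); pickle.dump((s,pose()[0]),open("w20.pkl","wb"))
E
```

```text
time: 18.25
position: [0.4637, 0.2861, 0.2031]
ee_rot: [0.986, -0.168, -0.015, 0.013]
wrist_force: [0.8, -0.2, 0.1]
grip_width: 0.0569
time: 18.42
position: [0.4689, 0.305, 0.2022]
ee_rot: [0.973, -0.229, -0.011, 0.017]
wrist_force: [0.1, -0.4, 0.8]
grip_width: 0.0572
t 18.42 pos [0.4689 0.305  0.2022] q [ 0.49 -0.04  1.84 -0.01  1.38  2.52] F [ 0.1 -0.4  0.8] w 0.0572
dist cm 1.9 ang 3.4 rows 1
[[60, 0.52, 0.24, -1.78, 2.2, 0.9, -2.4]]
```

Run:
```python
from h import *
import pickle
s,p=pickle.load(open("w20.pkl","rb"))
a=onz(s,(314,189),.115);b=onz(s,(318,277),.115);print(a,b,(a+b)/2,np.linalg.norm(a-b),np.degrees(np.arctan2(*(b-a)[1::-1])))
for u in((242,131),(380,126),(380,285),(262,290)): print(onz(s,u,.046))
cv2.imwrite("pics/w20z.png",cv2.resize(s["color"][110:310,220:420],None,fx=3,fy=3,interpolation=cv2.INTER_CUBIC))
```

```text
[0.51229469 0.28622201 0.115     ] [0.44708705 0.31558453 0.115     ] [0.47969087 0.30090327 0.115     ] 0.07151359610318711 155.7583131979933
[0.57831841 0.32390117 0.046     ]
[0.5265816  0.21034023 0.046     ]
[0.381689   0.27315651 0.046     ]
[0.43362121 0.38527121 0.046     ]
```

Run:
```python
from h import *
import pickle
s,p=pickle.load(open("w20.pkl","rb"))
a=onz(s,(316.5,206),.115);b=onz(s,(318.8,276.5),.115);c=(a+b)/2;print(a,b,c,np.linalg.norm(a-b),np.degrees(np.arctan2(*(b-a)[1::-1])))
plan([c[0],c[1],.12],down(np.radians(-114)),grip=60)
```

```text
[0.49991896 0.29035357 0.115     ] [0.44718065 0.31480877 0.115     ] [0.4735498  0.30258117 0.115     ] 0.0581324892791274 155.12245280393884
t 18.47 pos [0.4681 0.3036 0.2011] q [ 0.49 -0.04  1.84 -0.01  1.38  2.52] F [-0.4 -0.1  0.2] w 0.0572
dist cm 8.1 ang 3.3 rows 3
[[60, 0.22, -0.16, 2.7, 0.8, 0.3, -0.7], [60, 0.21, -0.12, 2.7, 0.8, 0.3, -0.7], [60, 0.19, -0.08, 2.7, 0.8, 0.3, -0.7]]
```

```bash
python3 -m handwheel '[[50,0.2,-0.1,2,0.8,0.3,-0.7],[50,0.2,-0.1,2.5,0.8,0.3,-0.7],[50,0.2,-0.1,2,0.8,0.3,-0.7],[50,0,0,0.8,0,0,0],[50,0,0,0,0,0,0]]'
python3 - <<'E'
from h import *
plan([.4735,.302,.068],down(np.radians(-114.3)),grip=50)
E
```

```text
time: 18.88
position: [0.4694, 0.2971, 0.1177]
ee_rot: [0.979, -0.203, -0.005, 0.003]
wrist_force: [0.1, -0.8, 0.1]
grip_width: 0.0478
t 18.88 pos [0.4694 0.2971 0.1177] q [0.47 0.   1.94 0.   1.2  2.45] F [ 0.1 -0.8  0.1] w 0.0478
dist cm 5.0 ang 1.1 rows 2
[[50, 0.11, -0.33, 2.48, 0.2, 0.2, 0.4], [50, 0.1, -0.32, 2.49, 0.2, 0.2, 0.4]]
```

```bash
python3 -m handwheel '[[50,0.1,-0.4,1.5,0.2,0.2,0.4],[50,0.1,-0.3,1.5,0.2,0.2,0.4],[50,0.1,-0.1,1.2,0,0,0],[50,0,0,0.4,0,0,0],[50,0,0,0,0,0,0]]'
python3 - <<'E'
from h import *
plan([.4735,.302,.068],down(np.radians(-114.3)),grip=50)
E
```

```text
time: 19.3
position: [0.4748, 0.3003, 0.07]
ee_rot: [0.978, -0.21, -0.002, 0.002]
wrist_force: [-0.6, -0.2, 0.6]
grip_width: 0.0472
t 19.3 pos [0.4748 0.3003 0.07  ] q [ 0.47  0.07  1.96 -0.    1.11  2.46] F [-0.6 -0.2  0.6] w 0.0472
dist cm 0.3 ang 0.3 rows 1
[[50, -0.18, -0.1, 0.2, 0.3, 0.2, 0.1]]
```

Close on the handle board.

```bash
python3 -m handwheel '[[40,-0.15,-0.1,0.2,0.2,0.2,0],[20,0,0,0,0,0,0],[0,0,0,0,0,0,0],[0,0,0,0,0,0,0],[0,0,0,0,0,0,0]]';  python3 -m handwheel '[[0,0,0,0,0,0,0],[0,0,0,-0.5,0,0,0],[0,0,0,-0.5,0,0,0],[0,0,0,-1,0,0,0],[0,0,0,-1.5,0,0,0]]'
python3 - <<'E'
from h import *
p,R,o=pose();print(p,o["wrist_force"],o["ft_torque"],o["grip_width"])
shot("scene","s20.png",(250,170,500,400),2.6)
E
```

```text
time: 19.72
position: [0.4754, 0.3026, 0.0712]
ee_rot: [0.978, -0.209, 0.002, -0.001]
wrist_force: [1.3, -0.9, 0.6]
grip_width: 0.0195
time: 20.13
position: [0.4701, 0.3, 0.1016]
ee_rot: [0.978, -0.209, -0.004, 0.004]
wrist_force: [1.3, 0.2, -5.2]
grip_width: 0.012
[0.47014914 0.29995656 0.10155268] [ 1.25886467  0.21499736 -5.20756615] [0.1343215  0.00920136 0.00993713] 0.011969753013308576
```

```bash
python3 -m handwheel '[[0,0,0,-1.5,0,0,0],[0,0,0,-2,0,0,0],[0,0,0,-2.2,0,0,0],[0,0,0,-2.2,0,0,-2],[0,0,0,-1.5,0,0,-4]]'
python3 - <<'E'
from h import *
plan([.60,.215,.225],down(np.radians(0)),grip=0,mt=6)
E
```

```text
time: 20.6
position: [0.4691, 0.2998, 0.1986]
ee_rot: [0.988, -0.156, -0.006, 0.005]
wrist_force: [0.4, 0.1, -4.6]
grip_width: 0.012
t 20.6 pos [0.4691 0.2998 0.1986] q [ 0.47 -0.06  1.87 -0.    1.35  2.36] F [ 0.4  0.1 -4.6] w 0.012
dist cm 15.8 ang 108.0 rows 18
[[0, 0.84, 0.22, -0.15, -0.0, 0.1, -6.0], [0, 0.81, 0.31, -0.15, -0.0, 0.1, -6.0], [0, 0.77, 0.39, -0.15, -0.0, 0.1, -6.0], [0, 0.73, 0.47, -0.15, -0.0, 0.1, -6.0], [0, 0.67, 0.55, -0.15, -0.0, 0.1, -6.0]]
```

```bash
python3 -m handwheel '[[0,0.8,0.2,-0.4,0,0,-6],[0,0.8,0.3,-0.4,0,0,-6],[0,0.8,0.4,-0.4,0,0,-6],[0,0.7,0.5,-0.4,0,0,-6],[0,0.7,0.6,-0.2,0,0,-6]]'; python3 -m handwheel '[[0,0.6,0.6,-0.2,0,0,-6],[0,0.6,0.7,0,0,0,-6],[0,0.5,0.8,0,0,0,-6],[0,0.4,0.8,0,0,0,-6],[0,0.3,0.9,0,0,0,-6]]'
python3 - <<'E'
from h import *
plan([.60,.215,.225],down(np.radians(0)),grip=0,mt=6)
shot("scene","s21.png",(150,120,500,400),2.1)
E
```

```text
time: 21.02
position: [0.5071, 0.2776, 0.2229]
ee_rot: [0.993, 0.119, -0.003, 0.001]
wrist_force: [0.4, -0.0, -4.9]
grip_width: 0.0117
time: 21.43
position: [0.5471, 0.2527, 0.2248]
ee_rot: [0.923, 0.385, -0.003, -0.0]
wrist_force: [-0.4, 0.2, -5.5]
grip_width: 0.0119
t 21.43 pos [0.5471 0.2527 0.2248] q [0.34 0.02 1.74 0.   1.38 1.12] F [-0.4  0.2 -5.5] w 0.0119
dist cm 6.5 ang 44.8 rows 8
[[0, 0.13, 0.8, -0.0, -0.0, 0.0, -5.6], [0, 0.05, 0.81, -0.0, -0.0, 0.0, -5.6], [0, -0.03, 0.81, -0.0, -0.0, 0.0, -5.6], [0, -0.11, 0.8, -0.0, -0.0, 0.0, -5.6], [0, -0.18, 0.79, -0.0, -0.0, 0.0, -5.6]]
```

```bash
python3 -m handwheel '[[0,0.1,0.9,0,0,0,-5.6],[0,0,0.9,0,0,0,-5.6],[0,0,0.9,0,0,0,-5.6],[0,-0.1,0.9,0,0,0,-5.6],[0,-0.2,0.9,0,0,0,-5.6]]'; python3 -m handwheel '[[0,-0.3,0.9,0,0,0,-5.6],[0,-0.3,0.9,0,0,0,-5.6],[0,-0.3,0.7,0,0,0,-5],[0,0,0,0,0,0,0]]'
python3 - <<'E'
from h import *
plan([.618,.215,.225],down(np.radians(-0.5)),grip=0,mt=6)
shot("scene","s22.png",(150,120,500,400),2.1)
E
```

```text
time: 21.9
position: [0.5838, 0.225, 0.2227]
ee_rot: [0.799, 0.602, -0.004, -0.001]
wrist_force: [0.1, 0.0, -4.8]
grip_width: 0.0119
time: 22.23
position: [0.607, 0.2104, 0.2208]
ee_rot: [0.704, 0.71, -0.005, -0.003]
wrist_force: [0.1, -0.3, -5.6]
grip_width: 0.0121
t 22.23 pos [0.607  0.2104 0.2208] q [ 0.25  0.11  1.65 -0.    1.39  0.24] F [ 0.1 -0.3 -5.6] w 0.0121
dist cm 1.3 ang 1.2 rows 1
[[0, 0.45, 1.1, -0.44, -0.6, 0.2, 1.0]]
```

```bash
cat >> h.py <<'E'
def pour(th,lip=(.612,.115,.14),psi=-91,g=.070,**k):
    Rt=Ro.from_euler('z',psi,degrees=True)*Ro.from_euler('y',th,degrees=True)
    pt=np.array(lip)-Rt.apply([.09,0,.009]); X,Y,Z=[Rt.apply(v) for v in np.eye(3)]
    plan(pt+Rt.apply([0,0,g]),Ro.from_matrix(np.c_[-X,Y,-Z]),grip=0,mt=5.5,**k)
E
python3 - <<'E'
from h import *
pour(28)
E
```

```text
t 22.28 pos [0.6063 0.2108 0.2206] q [0.25 0.11 1.65 0.   1.39 0.24] F [ 0.1 -0.2 -6.7] w 0.012
dist cm 4.8 ang 28.2 rows 6
[[0, -0.75, 0.1, -0.26, -0.2, 4.7, 0.2], [0, -0.73, 0.11, -0.32, -0.2, 4.7, 0.2], [0, -0.7, 0.11, -0.38, -0.2, 4.7, 0.2], [0, -0.67, 0.11, -0.43, -0.2, 4.7, 0.2], [0, -0.63, 0.12, -0.48, -0.2, 4.7, 0.2]]
```

```bash
python3 -m handwheel '[[0,-0.7,0.1,-0.3,0,3,0],[0,-0.8,0.1,-0.3,0,4.7,0],[0,-0.8,0.1,-0.4,0,4.7,0],[0,-0.7,0.1,-0.5,0,4.7,0],[0,-0.7,0.1,-0.5,0,4.7,0]]'
python3 - <<'E'
from h import *
pour(50)
shot("scene","s23.png",(150,120,500,400),2.1)
E
```

```text
time: 22.7
position: [0.6076, 0.1776, 0.2353]
ee_rot: [0.695, 0.692, 0.132, -0.144]
wrist_force: [-0.4, -0.1, -5.9]
grip_width: 0.012
t 22.7 pos [0.6076 0.1776 0.2353] q [ 0.02  0.05  1.73  0.4   1.38 -0.06] F [-0.4 -0.1 -5.9] w 0.012
dist cm 5.3 ang 27.6 rows 6
[[0, -0.71, 0.07, -0.53, -0.2, 4.6, 0.0], [0, -0.67, 0.08, -0.58, -0.2, 4.6, 0.0], [0, -0.62, 0.08, -0.63, -0.2, 4.6, 0.0], [0, -0.56, 0.08, -0.68, -0.2, 4.6, 0.0], [0, -0.51, 0.08, -0.72, -0.2, 4.6, 0.0]]
```

```bash
python3 -m handwheel '[[0,-0.8,0,-0.5,0,4.8,0],[0,-0.7,0,-0.6,0,4.8,0],[0,-0.7,0,-0.6,0,4.8,0],[0,-0.6,0,-0.7,0,4.8,0],[0,-0.6,0,-0.7,0,4.8,0]]'
python3 - <<'E'
from h import *
pour(70)
shot("scene","s24.png",(150,120,500,400),2.1)
E
```

```text
time: 23.17
position: [0.6059, 0.1293, 0.2454]
ee_rot: [0.656, 0.643, 0.275, -0.286]
wrist_force: [-0.6, 0.3, -5.2]
grip_width: 0.012
t 23.17 pos [0.6059 0.1293 0.2454] q [-0.22  0.09  1.79  0.79  1.52 -0.35] F [-0.6  0.3 -5.2] w 0.012
dist cm 4.1 ang 23.4 rows 5
[[0, -0.56, 0.12, -0.6, -0.2, 4.7, -0.2], [0, -0.51, 0.12, -0.64, -0.2, 4.7, -0.2], [0, -0.45, 0.12, -0.68, -0.2, 4.7, -0.2], [0, -0.4, 0.12, -0.71, -0.2, 4.7, -0.2], [0, -0.34, 0.13, -0.74, -0.2, 4.7, -0.2]]
```

```bash
python3 -m handwheel '[[0,-0.6,0.1,-0.6,0,4.8,0],[0,-0.5,0.1,-0.7,0,4.8,0],[0,-0.5,0,-0.7,0,4.8,0],[0,-0.4,0,-0.7,0,4.8,0],[0,-0.4,0,-0.7,0,4.8,0]]'
python3 - <<'E'
from h import *
pour(90)
shot("scene","s25.png",(150,120,500,400),2.1)
E
```

```text
time: 23.63
position: [0.6067, 0.085, 0.2438]
ee_rot: [0.589, 0.566, 0.401, -0.414]
wrist_force: [-0.2, -0.1, -4.4]
grip_width: 0.0119
t 23.63 pos [0.6067 0.085  0.2438] q [-0.39  0.24  1.81  1.09  1.73 -0.55] F [-0.2 -0.1 -4.4] w 0.0119
dist cm 3.4 ang 19.7 rows 4
[[0, -0.58, 0.13, -0.61, -0.1, 4.9, -0.5], [0, -0.53, 0.13, -0.66, -0.1, 4.9, -0.5], [0, -0.47, 0.12, -0.7, -0.1, 4.9, -0.5], [0, -0.41, 0.12, -0.74, -0.1, 4.9, -0.5]]
```

```bash
python3 -m handwheel '[[0,-0.6,0.1,-0.6,0,4.8,-0.4],[0,-0.5,0.1,-0.7,0,4.8,-0.4],[0,-0.4,0.1,-0.7,0,4.8,-0.4],[0,0,0,0,0,0,0],[0,0,0,0,0,0,0]]'
python3 - <<'E'
from h import *
pour(95)
shot("scene","s26.png",(150,120,500,400),2.1)
shot("top","t26.png",(200,60,400,260),3)
E
```

```text
time: 24.1
position: [0.6097, 0.0619, 0.2302]
ee_rot: [0.534, 0.513, 0.469, -0.481]
wrist_force: [0.6, -0.9, -2.2]
grip_width: 0.0119
t 24.1 pos [0.6097 0.0619 0.2302] q [-0.44  0.38  1.8   1.23  1.86 -0.65] F [ 0.6 -0.9 -2.2] w 0.0119
dist cm 1.7 ang 10.8 rows 2
[[0, -0.36, 0.07, -0.74, -0.2, 5.3, -0.9], [0, -0.29, 0.07, -0.77, -0.2, 5.3, -0.9]]
```

```bash
python3 -m handwheel '[[0,0.3,0,0.5,0,-4,0.3],[0,0.4,0,0.7,0,-5.5,0.4],[0,0.4,0,0.7,0,-5.5,0.4],[0,0.5,0,0.7,0,-5.5,0.4],[0,0.6,0,0.6,0,-5.5,0]]'; python3 -m handwheel '[[0,0.7,0,0.6,0,-5.5,0],[0,0.7,0,0.6,0,-5.5,0],[0,0.8,0,0.5,0,-5.5,0],[0,0.8,0,0.5,0,-5.5,0],[0,0.9,0,0.4,0,-5.5,0]]'
python3 - <<'E'
from h import *
pour(0,lip=(.60,.12,.17))
shot("scene","s27.png",(150,120,500,400),2.1)
E
```

```text
time: 24.62
position: [0.6099, 0.1009, 0.243]
ee_rot: [0.639, 0.605, 0.32, -0.351]
wrist_force: [0.1, 0.1, -2.2]
grip_width: 0.0115
time: 25.03
position: [0.6119, 0.1502, 0.2678]
ee_rot: [0.698, 0.676, 0.156, -0.177]
wrist_force: [-0.6, 0.9, -3.4]
grip_width: 0.0119
t 25.03 pos [0.6119 0.1502 0.2678] q [-0.06  0.04  1.7   0.48  1.47 -0.1 ] F [-0.6  0.9 -3.4] w 0.0119
dist cm 7.1 ang 27.3 rows 5
[[0, 0.72, -0.21, 1.21, -0.4, -5.5, -0.2], [0, 0.83, -0.21, 1.13, -0.4, -5.5, -0.2], [0, 0.93, -0.22, 1.05, -0.4, -5.5, -0.2], [0, 1.03, -0.22, 0.95, -0.4, -5.5, -0.2], [0, 1.12, -0.23, 0.85, -0.4, -5.5, -0.2]]
```

```bash
python3 -m handwheel '[[0,0.8,-0.3,0.8,-0.4,-5.5,0],[0,0.9,-0.4,0.8,-0.4,-5.5,0],[0,1,-0.5,0.8,-0.4,-5.5,0],[0,1.1,-0.5,0.6,-0.4,-5.5,0],[0,1.2,-0.5,0.5,-0.4,-5,0]]';  python3 - <<'E'
from h import *
plan([.475,.302,.22],down(np.radians(-114.3)),grip=0)
E
```

```text
time: 25.5
position: [0.5913, 0.2173, 0.2676]
ee_rot: [0.718, 0.695, 0.006, 0.013]
wrist_force: [0.3, -0.0, -3.0]
grip_width: 0.0119
t 25.5 pos [0.5913 0.2173 0.2676] q [ 0.28  0.04  1.65 -0.02  1.43  0.31] F [ 0.3 -0.  -3. ] w 0.0119
dist cm 15.2 ang 112.4 rows 17
[[0, 0.48, -0.71, 0.26, 0.1, -0.1, 6.6], [0, 0.39, -0.76, 0.26, 0.1, -0.1, 6.6], [0, 0.3, -0.8, 0.26, 0.1, -0.1, 6.6], [0, 0.21, -0.83, 0.26, 0.1, -0.1, 6.6], [0, 0.11, -0.84, 0.26, 0.1, -0.1, 6.6]]
```

```bash
python3 -m handwheel '[[0,0.6,-1,0.1,0,0,6.6],[0,0.5,-1,0.1,0,0,6.6],[0,0.4,-1,0.2,0,0,6.6],[0,0.3,-1,0.2,0,0,6.6],[0,0.2,-1,0.2,0,0,6.6]]'; python3 -m handwheel '[[0,0,-1,0.3,0,0,6.6],[0,-0.1,-1,0.3,0,0,6.6],[0,-0.2,-1,0.3,0,0,6.6],[0,-0.3,-0.8,0.3,0,0,6.6],[0,-0.3,-0.8,0.3,0,0,6.6]]';  python3 - <<'E'
from h import *
plan([.475,.302,.18],down(np.radians(-114.3)),grip=0)
E
```

```text
time: 25.92
position: [0.5405, 0.2632, 0.2676]
ee_rot: [0.89, 0.456, 0.016, 0.009]
wrist_force: [-0.6, 0.5, -2.7]
grip_width: 0.0119
time: 26.33
position: [0.4965, 0.2992, 0.2606]
ee_rot: [0.985, 0.17, 0.022, -0.002]
wrist_force: [0.5, -0.4, -2.7]
grip_width: 0.012
t 26.33 pos [0.4965 0.2992 0.2606] q [ 0.45 -0.08  1.78 -0.01  1.4   1.69] F [ 0.5 -0.4 -2.7] w 0.012
dist cm 8.3 ang 43.9 rows 7
[[0, -0.33, -0.14, 1.14, -0.1, -0.4, 6.3], [0, -0.33, -0.11, 1.14, -0.1, -0.4, 6.3], [0, -0.34, -0.08, 1.14, -0.1, -0.4, 6.3], [0, -0.34, -0.04, 1.14, -0.1, -0.4, 6.3], [0, -0.33, -0.01, 1.14, -0.1, -0.4, 6.3]]
```

```bash
python3 -m handwheel '[[0,-0.4,-0.2,0.8,-0.1,-0.4,6.3],[0,-0.4,-0.1,0.8,-0.1,-0.4,6.3],[0,-0.4,-0.1,0.8,-0.1,-0.4,6.3],[0,-0.4,0,0.8,-0.1,-0.4,6.3],[0,-0.3,0,0.8,-0.1,-0.4,6.3]]'; python3 -m handwheel '[[0,-0.2,0,1.2,0,-0.4,6.3],[0,0,0,1.2,0,-0.4,5],[0,0,0,0,0,0,0]]';  python3 - <<'E'
from h import *
plan([.475,.302,.10],down(np.radians(-114.3)),grip=0)
shot("scene","s28.png",(250,170,500,400),2.6)
E
```

```text
time: 26.75
position: [0.4719, 0.3079, 0.23]
ee_rot: [0.993, -0.118, 0.008, -0.009]
wrist_force: [0.1, -0.2, -3.5]
grip_width: 0.0119
time: 27.0
position: [0.4664, 0.3114, 0.209]
ee_rot: [0.975, -0.221, -0.001, -0.013]
wrist_force: [-0.8, -0.1, -4.2]
grip_width: 0.0116
t 27.0 pos [0.4664 0.3114 0.209 ] q [ 0.48 -0.08  1.87  0.02  1.34  2.49] F [-0.8 -0.1 -4.2] w 0.0116
dist cm 11.0 ang 2.0 rows 3
[[0, 0.42, 0.25, 3.63, -0.5, 0.1, -0.4], [0, 0.41, 0.22, 3.63, -0.5, 0.1, -0.4], [0, 0.4, 0.2, 3.63, -0.5, 0.1, -0.4]]
```

Run:
```python
from h import *
t=shot("top","t28.png",(150,150,350,310),4)
s=robot.snapshot("scene")
cs=lambda x,y:(250+x/2.6,170+y/2.6)
P=np.array([onz(s,cs(*u),.07) for u in((246,402),(328,421),(305,490),(222,472))]);print(P,P.mean(0))
```

```text
[[0.59181135 0.21097069 0.07      ]
 [0.55939367 0.25569125 0.07      ]
 [0.60506379 0.28291579 0.07      ]
 [0.63755637 0.24073753 0.07      ]] [0.5984563  0.24757882 0.07      ]
```

Run:
```python
from h import *
t=robot.snapshot("top")
print("tray",onz(t,(145,321),.03),onz(t,(145,402),.03))
c=lambda x,y:(150+x/4,150+y/4)
P=np.array([onz(t,c(*u),.07) for u in((318,175),(380,255),(303,305),(245,228))]);print(P,P.mean(0))
plan([.435,.318,.10],down(np.radians(-114.3)),grip=0)
```

```text
tray [0.32019879 0.46016104 0.03      ] [0.11912202 0.46051832 0.03      ]
[[0.63316316 0.23689625 0.07      ]
 [0.58250733 0.19912566 0.07      ]
 [0.55242489 0.2470788  0.07      ]
 [0.60101196 0.28242547 0.07      ]] [0.59227684 0.24138154 0.07      ]
t 27.2 pos [0.4687 0.3118 0.212 ] q [ 0.48 -0.08  1.86  0.02  1.34  2.49] F [ 0.1 -0.5 -3. ] w 0.0117
dist cm 11.7 ang 2.0 rows 3
[[0, -1.09, 0.4, 3.73, -0.6, 0.1, -0.3], [0, -1.1, 0.36, 3.73, -0.6, 0.1, -0.3], [0, -1.1, 0.32, 3.73, -0.6, 0.1, -0.3]]
```

```bash
python3 -m handwheel '[[0,-1,0.3,2,-0.5,0,-0.3],[0,-1.2,0.4,3,-0.5,0,-0.3],[0,-1.2,0.4,3,-0.5,0,-0.3],[0,-0.5,0.2,2,-0.3,0,0],[0,0,0,0.5,0,0,0]]';  python3 - <<'E'
from h import *
plan([.435,.318,.071],down(np.radians(-114.3)),grip=0)
E
```

```text
time: 27.62
position: [0.4335, 0.3221, 0.1151]
ee_rot: [0.978, -0.209, 0.006, -0.006]
wrist_force: [-0.2, -0.3, -3.8]
grip_width: 0.0116
t 27.62 pos [0.4335 0.3221 0.1151] q [ 0.54 -0.05  2.    0.    1.17  2.53] F [-0.2 -0.3 -3.8] w 0.0116
dist cm 4.4 ang 1.0 rows 2
[[0, 0.13, 0.19, 2.2, -0.4, -0.3, 0.1], [0, 0.14, 0.17, 2.2, -0.4, -0.3, 0.1]]
```

```bash
python3 -m handwheel '[[0,0.1,0.2,1.2,-0.4,-0.3,0],[0,0.1,0.1,1.2,-0.4,-0.3,0],[0,0,0,0.8,0,0,0],[0,0,0,0.4,0,0,0],[0,0,0,0,0,0,0]]';  python3 - <<'E'
from h import *
plan([.435,.318,.071],down(np.radians(-114.3)),grip=0)
shot("scene","s29.png",(280,230,500,400),3)
E
```

```text
time: 28.03
position: [0.438, 0.3197, 0.08]
ee_rot: [0.978, -0.208, 0.001, -0.002]
wrist_force: [0.4, 0.0, -2.7]
grip_width: 0.0119
t 28.03 pos [0.438  0.3197 0.08  ] q [0.53 0.01 2.01 0.   1.12 2.52] F [ 0.4  0.  -2.7] w 0.0119
dist cm 1.0 ang 0.4 rows 1
[[0, -0.21, 0.29, 0.9, -0.3, -0.1, 0.2]]
```

```bash
python3 -m handwheel '[[0,0,0.2,0.5,-0.2,0,0],[0,0,0,0.3,0,0,0],[0,0,0,0.2,0,0,0],[0,0,0,0,0,0,0]]';  python3 - <<'E'
from h import *
plan([.435,.318,.071],down(np.radians(-114.3)),grip=0)
E
```

```text
time: 28.42
position: [0.4399, 0.3194, 0.0746]
ee_rot: [0.978, -0.209, 0.003, -0.002]
wrist_force: [-0.1, 0.4, -2.4]
grip_width: 0.0121
t 28.42 pos [0.4399 0.3194 0.0746] q [ 0.53  0.02  2.01 -0.    1.11  2.52] F [-0.1  0.4 -2.4] w 0.0121
dist cm 0.6 ang 0.5 rows 1
[[0, -0.39, 0.33, 0.35, -0.3, -0.3, 0.2]]
```

```bash
python3 -m handwheel '[[0,0,0,0.3,0,0,0],[0,0,0,0.3,0,0,0],[0,0,0,0.2,0,0,0],[0,0,0,0,0,0,0]]';  python3 - <<'E'
from h import *
plan([.435,.318,.071],down(np.radians(-114.3)),grip=0)
E
```

```text
time: 28.75
position: [0.4415, 0.3216, 0.0728]
ee_rot: [0.978, -0.21, 0.004, -0.004]
wrist_force: [-0.4, -1.3, -1.0]
grip_width: 0.0117
t 28.75 pos [0.4415 0.3216 0.0728] q [0.53 0.02 2.01 0.   1.1  2.52] F [-0.4 -1.3 -1. ] w 0.0117
dist cm 0.8 ang 0.6 rows 1
[[0, -0.44, 0.6, 0.17, -0.5, -0.3, 0.1]]
```

```bash
python3 -m handwheel '[[0,0,0,0.25,0,0,0],[0,0,0,0.1,0,0,0],[15,0,0,0,0,0,0],[25,0,0,0,0,0,0],[40,0,0,0,0,0,0]]'; python3 -m handwheel '[[50,0,0,0,0,0,0],[60,0,0,-1,0,0,0],[60,0,0,-3,0,0,0],[60,0,0,-4,0,0,0],[60,0,0,-4,0,0,0]]'
python3 - <<'E'
from h import *
p,R,o=pose();print(p,o["wrist_force"])
shot("scene","s30.png")
shot("top","t30.png",(130,60,510,320),2.1)
E
```

```text
time: 29.17
position: [0.4443, 0.3238, 0.0732]
ee_rot: [0.978, -0.209, 0.007, -0.007]
wrist_force: [-0.2, 0.2, 0.7]
grip_width: 0.0226
time: 29.58
position: [0.4365, 0.3188, 0.1857]
ee_rot: [0.978, -0.21, -0.002, 0.0]
wrist_force: [0.2, 0.3, 0.4]
grip_width: 0.0544
[0.43645    0.31880957 0.18566773] [0.16516207 0.30714493 0.439524  ]
```

```bash
cat >> ik.py <<'E'
def side(phi,al,s,g):
    """tool approach azimuth phi deg, al deg below horizontal, jaw sign s, grasp point g -> TCP pose"""
    f,a=np.radians([phi,al]); z=np.array([np.cos(a)*np.cos(f),np.cos(a)*np.sin(f),-np.sin(a)]); y=s*np.array([-np.sin(f),np.cos(f),0]); x=np.cross(y,z)
    return np.array(g)+.019*z, Ro.from_matrix(np.c_[x,y,z])
def wristc(q): 
    p,R=fk2(q,PP); return p-R.apply([0,0,PP[7]])
E
python3 - <<'E'
from ik import *
for name,g,al in(("pickB",[.405,-.182,.033],17),("place1",[.42,-.35,.058],4),("place2",[.53,-.35,.058],4)):
  for phi in range(-180,180,30):
    for s in(1,-1):
        p,R=side(phi,al,s,g)
        for q in ikbest(p,R,10): print(name,phi,s,q.round(2),"wc",wristc(q).round(3))
E
```

```text
pickB -180 1 [-0.34  0.68  1.68 -0.37  2.02  1.3 ] wc [ 0.666 -0.182  0.113]
pickB -180 -1 [-0.34  0.68  1.68 -0.37  2.02 -1.84] wc [ 0.666 -0.182  0.113]
pickB -150 1 [-0.17  0.6   1.82 -0.69  1.85  1.11] wc [ 0.631 -0.051  0.113]
pickB -150 -1 [-0.17  0.6   1.82 -0.69  1.85 -2.03] wc [ 0.631 -0.051  0.113]
pickB -120 1 [-0.02  0.46  2.04 -0.99  1.62  1.02] wc [0.536 0.044 0.113]
pickB -120 -1 [-0.02  0.46  2.04 -0.99  1.62 -2.12] wc [0.536 0.044 0.113]
pickB -60 1 [-0.03  0.05  2.6   4.35  1.05  1.1 ] wc [0.274 0.044 0.113]
pickB -60 -1 [-0.03  0.05  2.6   4.35  1.05 -2.04] wc [0.274 0.044 0.113]
pickB 0 1 [-1.14 -0.02  2.69  1.81  1.13  2.05] wc [ 0.145 -0.189  0.11 ]
pickB 0 1 [ 2.45  2.21  2.69  4.12  0.85 -2.58] wc [ 0.145 -0.189  0.11 ]
pickB 0 -1 [-1.14 -0.02  2.69  1.81  1.13 -1.09] wc [ 0.145 -0.189  0.11 ]
pickB 30 1 [-1.2   0.2   2.42  1.29  1.39  2.09] wc [ 0.179 -0.313  0.113]
pickB 30 -1 [-1.2   0.2   2.42  1.29  1.39 -1.05] wc [ 0.179 -0.313  0.113]
pickB 60 1 [-1.09  0.4   2.14  0.94  1.62  2.07] wc [ 0.274 -0.408  0.113]
pickB 60 -1 [-1.09  0.4   2.14  0.94  1.62 -1
[... 3344 characters left out ...]
 0.077]
place2 30 -1 [-1.12  0.58  1.95  1.47  1.56 -0.96] wc [ 0.294 -0.486  0.077]
place2 60 1 [-1.06  0.76  1.62  1.12  1.87  2.24] wc [ 0.394 -0.586  0.077]
place2 60 -1 [-1.06  0.76  1.62  1.12  1.87 -0.9 ] wc [ 0.394 -0.586  0.077]
place2 90 1 [-0.93  0.93  1.31  0.82  2.19  2.18] wc [ 0.53  -0.623  0.077]
place2 90 -1 [-0.93  0.93  1.31  0.82  2.19 -0.96] wc [ 0.53  -0.623  0.077]
place2 120 1 [-0.78  1.06  1.09  0.42  2.45  1.92] wc [ 0.666 -0.586  0.077]
place2 120 -1 [-0.78  1.06  1.09  0.42  2.45 -1.22] wc [ 0.666 -0.586  0.077]
place2 150 1 [-0.62  1.1   1.02 -0.17  2.52  1.42] wc [ 0.766 -0.486  0.077]
place2 150 -1 [-0.62  1.1   1.02 -0.17  2.52 -1.72] wc [ 0.766 -0.486  0.077]
```

```bash
cat >> ik.py <<'E'
def planq(qt,grip,k=5,ms=3.9,mt=6.8,show=True):
    p0,R0,o=pose(); q0=o["q"]; qt=np.array(qt)
    for m in range(1,200):
        ok=True; rows=[]; q=q0; p,R=fk2(q0,PP)
        for i in range(m):
            q2=q0+(qt-q0)*(i+1)/m; p2,R2=fk2(q2,PP); d=R.inv().apply(p2-p)*100; a=np.degrees((R.inv()*R2).as_rotvec())
            if np.linalg.norm(d)>ms or np.linalg.norm(a)>mt: ok=False;break
            rows.append([grip]+[float(x) for x in d.round(1)]+[float(x) for x in a.round(1)]); p,R=p2,R2
        if ok: break
    zs=[fk2(q0+(qt-q0)*f,PP)[0] for f in np.linspace(0,1,6)]
    print("t",round(o["time"],2),"pos",p0.round(3),"q",q0.round(2),"->",qt.round(2),"rows",m,"w",o["grip_width"].round(4),"F",o["wrist_force"].round(1)); print("path",[z.round(2).tolist() for z in zs]); print(str(rows[:k])); 
    if m>k: print(str(rows[k:2*k]))
E
python3 - <<'E'
from ik import *
t=robot.snapshot("top");s=robot.snapshot("scene")
cs=lambda x,y:(260+x/5,140+y/5); c=lambda x,y:(130+x/2.1,60+y/2.1)
for S,P in((s,[cs(*u) for u in((155,213),(90,157),(183,113),(255,163))]),(t,[c(*u) for u in((540,441),(597,443),(598,490),(541,491))])):
    P=np.array([onz(S,u,.07) for u in P]);print(P.round(4),P.mean(0))
print("brush",[onz(t,u,.01).round(3) for u in((415,147),(450,162),(485,172))],"sponge",[onz(t,u,.07).round(3) for u in((551,203),(551,262))])
cv2.imwrite("pics/tb.png",cv2.resize(t["color"][250:320,370:440],None,fx=8,fy=8,interpolation=cv2.INTER_CUBIC))
cv2.imwrite("pics/sb.png",cv2.resize(s["color"][150:220,260:330],None,fx=8,fy=8,interpolation=cv2.INTER_CUBIC))
E
```

```text
[[ 0.4368 -0.16    0.07  ]
 [ 0.4362 -0.2138  0.07  ]
 [ 0.3808 -0.2136  0.07  ]
 [ 0.3776 -0.1603  0.07  ]] [ 0.40785877 -0.18691198  0.07      ]
[[ 0.436  -0.1493  0.07  ]
 [ 0.4322 -0.2162  0.07  ]
 [ 0.3772 -0.2156  0.07  ]
 [ 0.3775 -0.1487  0.07  ]] [ 0.40571675 -0.18245916  0.07      ]
brush [array([ 0.756, -0.241,  0.01 ]), array([ 0.715, -0.332,  0.01 ]), array([ 0.686, -0.423,  0.01 ])] sponge [array([ 0.594, -0.563,  0.07 ]), array([ 0.447, -0.556,  0.07 ])]
```

Run:
```python
from ik import *
q=[-0.34,.68,1.68,-.37,2.02,1.3]
seq={}
for n,g in(("grasp",[.407,-.187,.033]),("pre",[.517,-.187,.067]),("high",[.517,-.187,.22])):
    p,R=side(180,17,1,g); q,e,a=ik(p,R,q); print(n,q.round(2),e,a,"TCP",p.round(3),"wc",wristc(q).round(3)); seq[n]=q.tolist()
json.dump(seq,open("seq.json","w"))
planq(seq["high"],80)
```

```text
grasp [-0.35  0.68  1.67 -0.37  2.02  1.3 ] 4.3967599042611905e-12 1.1209078872283284e-09 TCP [ 0.389 -0.187  0.027] wc [ 0.668 -0.187  0.113]
pre [-0.3   0.8   1.39 -0.36  2.18  1.27] 1.1999222359623265e-10 4.16565315911493e-08 TCP [ 0.499 -0.187  0.061] wc [ 0.778 -0.187  0.147]
high [-0.3   0.61  1.39 -0.42  2.36  1.18] 5.826274412655204e-11 1.9607730724380015e-08 TCP [ 0.499 -0.187  0.214] wc [ 0.778 -0.187  0.3  ]Traceback (most recent call last):
  File "<stdin>", line 7, in <module>
  File "ik.py", line 38, in planq
    print("t",round(o["time"],2),"pos",p0.round(3),"q",q0.round(2),"->",qt.round(2),"rows",m,"w",o["grip_width"].round(4),"F",o["wrist_force"].round(1)); print("path",[z.round(2).tolist() for z in zs]); print(str(rows[:k]));
                                                                                                 ^^^^^^^^^^^^^^^^^^^^^
AttributeError: 'float' object has no attribute 'round'
```

```bash
sed -i 's/o\["grip_width"\].round(4)/round(float(o["grip_width"]),4)/' ik.py
python3 - <<'E'
from ik import *
q=[-0.34,.68,1.68,-.37,2.02,1.3]
seq={}
for n,g in(("grasp",[.407,-.187,.033]),("high",[.407,-.187,.21])):
    p,R=side(180,17,1,g); q,e,a=ik(p,R,q); print(n,q.round(2),e,a,"TCP",p.round(3),"wc",wristc(q).round(3)); seq[n]=q.tolist()
json.dump(seq,open("seq.json","w"))
planq(seq["high"],100)
E
```

```text
grasp [-0.35  0.68  1.67 -0.37  2.02  1.3 ] 4.396932272034591e-12 1.120967631011801e-09 TCP [ 0.389 -0.187  0.027] wc [ 0.668 -0.187  0.113]
high [-0.35  0.42  1.68 -0.43  2.25  1.18] 8.581253199185535e-11 1.9057493354249638e-08 TCP [ 0.389 -0.187  0.204] wc [ 0.668 -0.187  0.29 ]
t 29.78 pos [0.439 0.32  0.188] q [ 0.53 -0.1   1.92  0.    1.31  2.52] -> [-0.35  0.42  1.68 -0.43  2.25  1.18] rows 16 w 0.057 F [ 0.4  0.2 -0. ]
path [[0.44, 0.32, 0.19], [0.46, 0.2, 0.17], [0.47, 0.09, 0.16], [0.45, -0.02, 0.17], [0.42, -0.11, 0.18], [0.39, -0.19, 0.2]]
[[100, 2.5, 2.9, 0.8, -4.3, -1.6, -2.0], [100, 2.2, 3.1, 0.8, -4.1, -2.1, -2.0], [100, 1.9, 3.2, 0.8, -3.8, -2.7, -1.9], [100, 1.5, 3.2, 0.9, -3.4, -3.2, -1.9], [100, 1.2, 3.3, 0.9, -3.0, -3.7, -2.0]]
[[100, 0.9, 3.3, 0.9, -2.5, -4.1, -2.0], [100, 0.6, 3.3, 0.9, -2.0, -4.4, -2.0], [100, 0.4, 3.2, 0.9, -1.5, -4.7, -2.1], [100, 0.1, 3.1, 1.0, -0.9, -4.9, -2.2], [100, -0.1, 3.0, 1.0, -0.3, -5.1, -2.3]]
```

```bash
python3 -m handwheel '[[100,0,0,-3,0,0,0],[100,2.5,2.9,-1,-4.3,-1.6,-2],[100,2.2,3.1,0,-4.1,-2.1,-2],[100,1.9,3.2,0,-3.8,-2.7,-1.9],[100,1.5,3.2,0.5,-3.4,-3.2,-1.9]]'
python3 - <<'E'
from ik import *
planq(json.load(open("seq.json"))["high"],100)
E
```

```text
time: 30.2
position: [0.4632, 0.1719, 0.2279]
ee_rot: [0.977, -0.134, -0.118, 0.121]
wrist_force: [1.2, 0.6, 0.6]
grip_width: 0.0852
t 30.2 pos [0.463 0.172 0.228] q [ 0.31 -0.01  1.8  -0.11  1.68  2.16] -> [-0.35  0.42  1.68 -0.43  2.25  1.18] rows 12 w 0.0852 F [1.2 0.6 0.6]
path [[0.46, 0.17, 0.23], [0.47, 0.09, 0.21], [0.46, 0.01, 0.2], [0.44, -0.06, 0.2], [0.42, -0.13, 0.2], [0.39, -0.19, 0.2]]
[[100, 1.4, 3.1, 1.3, -2.8, -3.7, -1.7], [100, 1.1, 3.1, 1.3, -2.3, -4.1, -1.8], [100, 0.9, 3.0, 1.3, -1.8, -4.4, -1.9], [100, 0.7, 3.0, 1.3, -1.3, -4.7, -2.0], [100, 0.5, 2.9, 1.3, -0.8, -4.8, -2.1]]
[[100, 0.3, 2.9, 1.3, -0.2, -5.0, -2.2], [100, 0.1, 2.8, 1.3, 0.3, -5.0, -2.4], [100, -0.0, 2.7, 1.3, 0.9, -5.0, -2.5], [100, -0.2, 2.6, 1.3, 1.4, -5.0, -2.7], [100, -0.3, 2.5, 1.2, 2.0, -4.9, -2.8]]
```

```bash
python3 -m handwheel '[[100,1.4,3.1,1,-2.8,-3.7,-1.7],[100,1.1,3.1,1,-2.3,-4.1,-1.8],[100,0.9,3,1,-1.8,-4.4,-1.9],[100,0.7,3,1.2,-1.3,-4.7,-2],[100,0.5,2.9,1.2,-0.8,-4.8,-2.1]]'
python3 - <<'E'
from ik import *
planq(json.load(open("seq.json"))["high"],100)
E
```

```text
time: 30.62
position: [0.4578, -0.0022, 0.2094]
ee_rot: [0.927, -0.062, -0.334, 0.161]
wrist_force: [0.1, -0.1, 0.0]
grip_width: 0.0954
t 30.62 pos [ 0.458 -0.002  0.209] q [ 0.03  0.19  1.73 -0.26  1.94  1.73] -> [-0.35  0.42  1.68 -0.43  2.25  1.18] rows 7 w 0.0954 F [ 0.1 -0.1  0. ]
path [[0.46, -0.0, 0.21], [0.45, -0.04, 0.21], [0.44, -0.08, 0.2], [0.42, -0.12, 0.2], [0.41, -0.15, 0.2], [0.39, -0.19, 0.2]]
[[100, 0.3, 2.7, 1.4, 0.0, -4.8, -2.1], [100, 0.1, 2.7, 1.4, 0.5, -4.8, -2.3], [100, -0.0, 2.6, 1.4, 1.0, -4.8, -2.4], [100, -0.1, 2.5, 1.3, 1.5, -4.7, -2.6], [100, -0.2, 2.4, 1.3, 2.0, -4.6, -2.8]]
[[100, -0.3, 2.3, 1.3, 2.4, -4.5, -2.9], [100, -0.4, 2.3, 1.2, 2.8, -4.3, -3.1]]
```

```bash
python3 -m handwheel '[[100,0.3,2.7,1.4,0,-4.8,-2.1],[100,0.1,2.7,1.4,0.5,-4.8,-2.3],[100,0,2.6,1.4,1,-4.8,-2.4],[100,-0.1,2.5,1.3,1.5,-4.7,-2.6],[100,-0.2,2.4,1.3,2,-4.6,-2.8]]'
python3 - <<'E'
from ik import *
planq(json.load(open("seq.json"))["high"],100)
p,R=side(180,17,1,[.407,-.187,.21]); plan(p,R)
shot("scene","s31.png",(150,80,470,320),2.5)
E
```

```text
time: 31.03
position: [0.4065, -0.1467, 0.1954]
ee_rot: [0.836, -0.01, -0.545, 0.062]
wrist_force: [0.9, -0.1, -1.3]
grip_width: 0.0952
t 31.03 pos [ 0.407 -0.147  0.195] q [-0.25  0.37  1.7  -0.4   2.17  1.32] -> [-0.35  0.42  1.68 -0.43  2.25  1.18] rows 2 w 0.0952 F [ 0.9 -0.1 -1.3]
path [[0.41, -0.15, 0.2], [0.4, -0.16, 0.2], [0.4, -0.16, 0.2], [0.4, -0.17, 0.2], [0.39, -0.18, 0.2], [0.39, -0.19, 0.2]]
[[100, -0.6, 2.0, 0.8, 2.4, -3.5, -2.5], [100, -0.7, 2.0, 0.8, 2.7, -3.3, -2.6]]
t 31.03 pos [ 0.4065 -0.1467  0.1954] q [-0.25  0.37  1.7  -0.4   2.17  1.32] F [ 0.9 -0.1 -1.3] w 0.0952
dist cm 4.5 ang 9.9 rows 2
[[100, -0.6, 2.0, 0.81, 2.5, -3.4, -2.6], [100, -0.64, 2.01, 0.76, 2.5, -3.4, -2.6]]
```

```bash
python3 -m handwheel '[[100,-0.6,2,0.8,2.5,-3.4,-2.6],[100,-0.6,2,0.8,2.5,-3.4,-2.6],[100,0,0,0,0,0,0]]'
python3 - <<'E'
from ik import *
p,R=side(180,17,1,[.407,-.187,.15]); plan(p,R)
import pickle; s=shot("wrist","w31.png"); pickle.dump(s,open("w31.pkl","wb"))
E
```

```text
time: 31.33
position: [0.3817, -0.1928, 0.1956]
ee_rot: [0.796, -0.0, -0.605, -0.008]
wrist_force: [0.2, 0.5, -0.7]
grip_width: 0.0951
t 31.33 pos [ 0.3817 -0.1928  0.1956] q [-0.37  0.44  1.69 -0.44  2.25  1.17] F [ 0.2  0.5 -0.7] w 0.0951
dist cm 5.2 ang 1.7 rows 2
[[100, 2.56, -0.26, 0.35, -0.4, 0.7, 0.3], [100, 2.55, -0.28, 0.38, -0.4, 0.7, 0.3]]
```

Run:
```python
from ik import *
import pickle; s=pickle.load(open("w31.pkl","rb")); p,R,o=pose(); C=-np.array(s["R"]).T@s["t"]; print("cam in tool",R.inv().apply(C-p), "cam z", R.inv().apply(np.array(s["R"])[2]), C)
t=[(260,70),(366,72)]
for u in t: print(onz(s,u,.07))
```

```text
cam in tool [ 0.08342583  0.00103099 -0.16953152] cam z [-0.29136007 -0.00267116  0.95660973] [ 0.56777938 -0.1937517   0.16082473]
[ 0.38117798 -0.15728019  0.07      ]
[ 0.37982074 -0.21523368  0.07      ]
```

```bash
python3 -m handwheel '[[100,2.6,-0.3,0,-0.4,0.7,0.3],[100,2.6,-0.3,0,-0.4,0.7,0.3],[100,2.5,0,0.8,0,0,0],[100,2,0,0.6,0,0,0],[100,0,0,0,0,0,0]]'
python3 - <<'E'
from ik import *
p,R=side(180,17,1,[.408,-.187,.033]); plan(p,R)
shot("scene","s32.png",(150,80,470,320),2.5)
E
```

```text
time: 31.8
position: [0.3965, -0.1817, 0.0928]
ee_rot: [0.805, 0.0, -0.593, 0.003]
wrist_force: [-1.2, 0.4, -0.7]
grip_width: 0.0953
t 31.8 pos [ 0.3965 -0.1817  0.0928] q [-0.34  0.58  1.67 -0.38  2.1   1.27] F [-1.2  0.4 -0.7] w 0.0953
dist cm 6.6 ang 0.5 rows 2
[[100, 3.02, 0.25, 1.29, 0.2, -0.1, -0.1], [100, 3.03, 0.26, 1.28, 0.2, -0.1, -0.1]]
```

```bash
python3 -m handwheel '[[100,2,0.2,0.9,0.2,0,0],[100,2,0.2,0.9,0.2,0,0],[100,1.3,0.1,0.5,0,0,0],[100,0.6,0,0.3,0,0,0],[100,0,0,0,0,0,0]]'
python3 - <<'E'
from ik import *
p,R=side(180,17,1,[.408,-.187,.033]); plan(p,R)
shot("scene","s33.png",(150,80,470,320),2.5)
E
```

```text
time: 32.27
position: [0.3932, -0.1855, 0.0336]
ee_rot: [0.807, -0.002, -0.59, 0.004]
wrist_force: [0.1, 1.7, -0.3]
grip_width: 0.0952
t 32.27 pos [ 0.3932 -0.1855  0.0336] q [-0.34  0.67  1.66 -0.37  2.02  1.3 ] F [ 0.1  1.7 -0.3] w 0.0952
dist cm 0.7 ang 0.9 rows 1
[[100, 0.49, 0.15, 0.51, 0.3, -0.7, -0.4]]
```

```bash
python3 -m handwheel '[[80,0.3,0.1,0.5,0.3,-0.5,-0.4],[60,0,0,0,0,0,0],[30,0,0,0,0,0,0],[0,0,0,0,0,0,0],[0,0,0,0,0,0,0]]'; python3 -m handwheel '[[0,0,0,0,0,0,0],[0,-0.6,0,-0.2,0,0,0],[0,-1,0,-0.3,0,0,0],[0,-2,0,-0.6,0,0,0],[0,-3,0,-0.9,0,0,0]]'
python3 - <<'E'
from ik import *
p,R=side(180,17,1,[.408,-.187,.033]); plan(p,R)
shot("scene","s34.png",(150,80,470,320),2.5)
E
```

```text
time: 32.73
position: [0.3917, -0.1873, 0.0332]
ee_rot: [0.807, -0.001, -0.591, 0.001]
wrist_force: [1.0, 0.4, 0.0]
grip_width: 0.0673
time: 33.15
position: [0.3883, -0.1861, 0.1014]
ee_rot: [0.804, 0.0, -0.594, -0.001]
wrist_force: [-0.4, 0.0, -0.4]
grip_width: 0.0598
t 33.15 pos [ 0.3883 -0.1861  0.1014] q [-0.35  0.56  1.69 -0.39  2.11  1.25] F [-0.4  0.  -0.4] w 0.0598
dist cm 7.4 ang 0.1 rows 2
[[100, 3.56, 0.05, 1.01, -0.0, -0.0, 0.0], [100, 3.56, 0.05, 1.01, -0.0, -0.0, 0.0]]
```

Run:
```python
from ik import *
q=[-1.12,.58,1.95,1.47,1.56,-.96]; seq={}
for n,g in(("place",[.535,-.35,.051]),("phigh",[.535,-.35,.26])):
    p,R=side(30,6,-1,g); q,e,a=ik(p,R,q); print(n,q.round(2),e,a,"TCP",p.round(3),"wc",wristc(q).round(3)); seq[n]=q.tolist()
q=pose()[2]["q"]; p,R=side(180,17,1,[.408,-.187,.25]); q,e,a=ik(p,R,q); print(q.round(2),e,a); seq["up"]=q.tolist()
json.dump(seq,open("seq.json","w"))
planq(seq["up"],0)
for f in np.linspace(0,1,7):
    qq=np.array(seq["up"])*(1-f)+np.array(seq["phigh"])*f; p,R=fk2(qq,PP); print(p.round(2),R.apply([0,0,1]).round(2),wristc(qq).round(2))
```

```text
place [-1.11  0.58  1.95  1.46  1.52 -0.95] 1.7582864240893226e-11 9.376624594763698e-09 TCP [ 0.551 -0.341  0.049] wc [ 0.3   -0.486  0.08 ]
phigh [-1.11  0.19  1.98  1.45  1.57 -0.6 ] 1.4217943769526066e-10 7.428915389586249e-08 TCP [ 0.551 -0.341  0.258] wc [ 0.3   -0.486  0.289]
[-0.35  0.37  1.67 -0.46  2.3   1.15] 6.547262067584154e-11 1.9255117647974335e-08
t 33.2 pos [ 0.391 -0.187  0.108] q [-0.35  0.55  1.68 -0.39  2.12  1.25] -> [-0.35  0.37  1.67 -0.46  2.3   1.15] rows 4 w 0.0601 F [ 4.6 -0.4  2.5]
path [[0.39, -0.19, 0.11], [0.39, -0.19, 0.14], [0.39, -0.19, 0.16], [0.39, -0.19, 0.19], [0.39, -0.19, 0.22], [0.39, -0.19, 0.24]]
[[0, -3.2, 0.2, -1.2, -0.2, -0.1, -0.1], [0, -3.3, 0.1, -1.1, -0.1, -0.1, -0.1], [0, -3.3, -0.1, -0.9, 0.0, -0.1, -0.0], [0, -3.3, -0.2, -0.8, 0.1, -0.1, 0.0]]
[ 0.39 -0.19  0.24] [-0.96  0.   -0.29] [ 0.67 -0.19  0.33]
[ 0.38 -0.17  0.19] [-0.84  0.31 -0.45] [ 0.62 -0.26  0.32]
[ 0.39 -0.15  0.16] [-0.6   0.6  -0.53] [ 0.57 -0.33  0.32]
[ 0.44 -0.14  0.16] [-0.24  0.81 -0.53] [ 0.51 -0.38  0.31]
[ 0.49 -0.17  0.17] [ 0.17  0.88 -0.44] [ 0.44 -0.43  0.3 ]
[ 0.54 -0.24  0.21] [ 0.57  0.77 -0.29] [ 0.37 -0.46  0.3 ]
[ 0.55 -0.34  0.26] [ 0.86  0.5  -0.1 ] [ 0.3  -0.49  0.29]
```

```bash
python3 -m handwheel '[[0,-3.2,0,-1.1,0,0,0],[0,-3.3,0,-1.1,0,0,0],[0,-3.3,0,-1,0,0,0],[0,-3.3,0,-0.8,0,0,0]]'
python3 - <<'E'
from ik import *
planq(json.load(open("seq.json"))["phigh"],0)
E
```

```text
time: 33.53
position: [0.3878, -0.1857, 0.2488]
ee_rot: [0.804, -0.0, -0.594, -0.001]
wrist_force: [0.9, -0.1, -1.1]
grip_width: 0.0603
t 33.53 pos [ 0.388 -0.186  0.249] q [-0.35  0.36  1.67 -0.46  2.31  1.14] -> [-1.11  0.19  1.98  1.45  1.57 -0.6 ] rows 30 w 0.0603 F [ 0.9 -0.1 -1.1]
path [[0.39, -0.19, 0.25], [0.38, -0.17, 0.19], [0.41, -0.14, 0.16], [0.47, -0.15, 0.17], [0.53, -0.22, 0.2], [0.55, -0.34, 0.26]]
[[0, 1.0, -0.2, 0.8, 3.2, 2.3, -5.4], [0, 0.9, -0.1, 0.7, 3.1, 2.6, -5.2], [0, 0.9, -0.1, 0.7, 3.0, 2.9, -5.1], [0, 0.9, -0.0, 0.6, 2.8, 3.1, -5.0], [0, 0.9, -0.0, 0.5, 2.7, 3.4, -4.9]]
[[0, 0.8, 0.0, 0.4, 2.4, 3.7, -4.7], [0, 0.8, 0.0, 0.3, 2.2, 3.9, -4.6], [0, 0.8, 0.1, 0.2, 1.9, 4.1, -4.5], [0, 0.8, 0.1, 0.2, 1.7, 4.3, -4.4], [0, 0.8, 0.1, 0.1, 1.4, 4.4, -4.3]]
```

```bash
python3 -m handwheel '[[0,0.5,-0.2,0.8,3.2,2.3,-5.4],[0,0.5,-0.1,0.7,3.1,2.6,-5.2],[0,0.6,-0.1,0.7,3,2.9,-5.1],[0,0.7,0,0.6,2.8,3.1,-5],[0,0.7,0,0.5,2.7,3.4,-4.9]]'; python3 -m handwheel '[[0,0.7,0,0.4,2.4,3.7,-4.7],[0,0.7,0,0.3,2.2,3.9,-4.6],[0,0.7,0.1,0.2,1.9,4.1,-4.5],[0,0.7,0.1,0.2,1.7,4.3,-4.4],[0,0.7,0.1,0.1,1.4,4.4,-4.3]]'
python3 - <<'E'
from ik import *
planq(json.load(open("seq.json"))["phigh"],0)
E
```

```text
time: 33.95
position: [0.3739, -0.1711, 0.2239]
ee_rot: [0.852, 0.105, -0.455, -0.237]
wrist_force: [-0.9, 0.2, -1.2]
grip_width: 0.0599
time: 34.37
position: [0.3892, -0.1515, 0.2001]
ee_rot: [0.86, 0.189, -0.237, -0.411]
wrist_force: [0.9, -0.5, -1.6]
grip_width: 0.0598
t 34.37 pos [ 0.389 -0.151  0.2  ] q [-0.62  0.24  1.77  0.2   2.1   0.53] -> [-1.11  0.19  1.98  1.45  1.57 -0.6 ] rows 18 w 0.0598 F [ 0.9 -0.5 -1.6]
path [[0.39, -0.15, 0.2], [0.42, -0.15, 0.19], [0.47, -0.16, 0.19], [0.51, -0.19, 0.2], [0.54, -0.26, 0.23], [0.55, -0.34, 0.26]]
[[0, 0.9, 0.4, 0.0, 0.9, 4.9, -4.6], [0, 0.9, 0.4, -0.1, 0.5, 5.1, -4.4], [0, 0.9, 0.4, -0.2, 0.1, 5.1, -4.3], [0, 0.9, 0.5, -0.3, -0.3, 5.2, -4.2], [0, 0.9, 0.6, -0.4, -0.7, 5.2, -4.0]]
[[0, 1.0, 0.6, -0.5, -1.1, 5.2, -3.9], [0, 1.0, 0.7, -0.6, -1.5, 5.1, -3.8], [0, 1.0, 0.8, -0.7, -1.9, 5.0, -3.7], [0, 1.0, 0.9, -0.9, -2.3, 4.9, -3.6], [0, 1.0, 1.0, -1.0, -2.7, 4.7, -3.5]]
```

```bash
python3 -m handwheel '[[0,0.9,0.4,0,0.9,4.9,-4.6],[0,0.9,0.4,-0.1,0.5,5.1,-4.4],[0,0.9,0.4,-0.2,0.1,5.1,-4.3],[0,0.9,0.5,-0.3,-0.3,5.2,-4.2],[0,0.9,0.6,-0.4,-0.7,5.2,-4]]'; python3 -m handwheel '[[0,1,0.6,-0.5,-1.1,5.2,-3.9],[0,1,0.7,-0.6,-1.5,5.1,-3.8],[0,1,0.8,-0.7,-1.9,5,-3.7],[0,1,0.9,-0.9,-2.3,4.9,-3.6],[0,1,1,-1,-2.7,4.7,-3.5]]'
python3 - <<'E'
from ik import *
planq(json.load(open("seq.json"))["phigh"],0)
E
```

```text
time: 34.78
position: [0.4393, -0.1494, 0.19]
ee_rot: [0.838, 0.249, 0.052, -0.483]
wrist_force: [0.1, 0.4, -1.1]
grip_width: 0.0604
time: 35.2
position: [0.5019, -0.1869, 0.2108]
ee_rot: [0.79, 0.264, 0.34, -0.436]
wrist_force: [0.4, -0.3, -1.2]
grip_width: 0.0599
t 35.2 pos [ 0.502 -0.187  0.211] q [-0.91  0.2   1.89  0.93  1.81 -0.13] -> [-1.11  0.19  1.98  1.45  1.57 -0.6 ] rows 8 w 0.0599 F [ 0.4 -0.3 -1.2]
path [[0.5, -0.19, 0.21], [0.52, -0.21, 0.22], [0.53, -0.24, 0.23], [0.54, -0.27, 0.24], [0.55, -0.3, 0.25], [0.55, -0.34, 0.26]]
[[0, 0.9, 1.2, -1.0, -3.2, 4.2, -3.2], [0, 0.8, 1.3, -1.1, -3.5, 3.9, -3.1], [0, 0.8, 1.4, -1.2, -3.8, 3.7, -3.0], [0, 0.8, 1.5, -1.2, -4.0, 3.5, -2.9], [0, 0.7, 1.6, -1.3, -4.3, 3.2, -2.9]]
[[0, 0.7, 1.7, -1.4, -4.5, 2.9, -2.8], [0, 0.6, 1.9, -1.4, -4.7, 2.6, -2.7], [0, 0.6, 2.0, -1.5, -4.9, 2.3, -2.7]]
```

```bash
python3 -m handwheel '[[0,0.9,1.2,-1,-3.2,4.2,-3.2],[0,0.8,1.3,-1.1,-3.5,3.9,-3.1],[0,0.8,1.4,-1.2,-3.8,3.7,-3],[0,0.8,1.5,-1.2,-4,3.5,-2.9],[0,0.7,1.6,-1.3,-4.3,3.2,-2.9]]'; python3 -m handwheel '[[0,0.7,1.7,-1.4,-4.5,2.9,-2.8],[0,0.6,1.9,-1.4,-4.7,2.6,-2.7],[0,0.6,2,-1.5,-4.9,2.3,-2.7],[0,0,0,0,0,0,0]]'
python3 - <<'E'
from ik import *
p,R=side(30,6,-1,[.535,-.35,.12]); plan(p,R,grip=0)
shot("scene","s35.png",(100,30,420,270),2.5)
E
```

```text
time: 35.62
position: [0.5441, -0.2753, 0.2437]
ee_rot: [0.741, 0.232, 0.563, -0.281]
wrist_force: [0.1, -0.2, -1.3]
grip_width: 0.0602
time: 35.95
position: [0.5468, -0.3491, 0.2683]
ee_rot: [0.71, 0.194, 0.66, -0.154]
wrist_force: [-0.7, 0.5, -0.9]
grip_width: 0.0601
t 35.95 pos [ 0.5468 -0.3491  0.2683] q [-1.13  0.18  1.98  1.47  1.57 -0.63] F [-0.7  0.5 -0.9] w 0.0601
dist cm 15.1 ang 2.8 rows 4
[[0, -3.72, -0.27, 0.51, 0.4, -0.3, 0.5], [0, -3.72, -0.24, 0.53, 0.4, -0.3, 0.5], [0, -3.72, -0.2, 0.55, 0.4, -0.3, 0.5], [0, -3.72, -0.16, 0.57, 0.4, -0.3, 0.5]]
```

```bash
python3 -m handwheel '[[0,-3.5,-0.3,0.4,0.4,-0.3,0.5],[0,-3.7,-0.3,0.4,0.4,-0.3,0.5],[0,-3.7,-0.2,0.4,0.4,-0.3,0.5],[0,-3,-0.1,0.3,0.4,-0.3,0.5],[0,0,0,0,0,0,0]]'
python3 - <<'E'
from ik import *
p,R=side(30,6,-1,[.535,-.35,.055]); plan(p,R,grip=0)
shot("scene","s36.png",(100,30,420,270),2.5)
E
```

```text
time: 36.42
position: [0.5474, -0.3397, 0.1305]
ee_rot: [0.717, 0.203, 0.643, -0.176]
wrist_force: [-0.0, 2.1, -1.1]
grip_width: 0.0597
t 36.42 pos [ 0.5474 -0.3397  0.1305] q [-1.12  0.41  1.97  1.43  1.55 -0.83] F [-0.   2.1 -1.1] w 0.0597
dist cm 7.8 ang 1.3 rows 2
[[0, -3.84, 0.1, 0.58, -0.5, 0.2, 0.3], [0, -3.84, 0.12, 0.57, -0.5, 0.2, 0.3]]
```

```bash
python3 -m handwheel '[[0,-2,0,0.3,-0.4,0.2,0.3],[0,-2.2,0,0.3,-0.4,0,0],[0,-1.8,0,0.2,0,0,0],[0,-1,0,0.1,0,0,0],[0,0,0,0,0,0,0]]'
python3 - <<'E'
from ik import *
p,R=side(30,6,-1,[.535,-.35,.05]); plan(p,R,grip=0)
shot("scene","s37.png",(150,80,350,230),4)
E
```

```text
time: 36.88
position: [0.5541, -0.343, 0.0742]
ee_rot: [0.713, 0.205, 0.649, -0.168]
wrist_force: [0.0, 1.3, -0.3]
grip_width: 0.0598
t 36.88 pos [ 0.5541 -0.343   0.0742] q [-1.11  0.53  1.94  1.45  1.54 -0.93] F [ 0.   1.3 -0.3] w 0.0598
dist cm 2.6 ang 1.7 rows 1
[[0, -2.61, -0.42, 0.15, -0.6, -0.2, 1.5]]
```

```bash
python3 -m handwheel '[[0,-1,-0.2,0,-0.5,0,0.6],[0,-0.8,-0.1,0,0,0,0.5],[0,-0.4,0,0,0,0,0],[0,0,0,0,0,0,0]]'
python3 - <<'E'
from ik import *
p,R=side(30,6,-1,[.535,-.35,.05]); plan(p,R,grip=0)
E
```

```text
time: 37.27
position: [0.5525, -0.3445, 0.0579]
ee_rot: [0.714, 0.198, 0.65, -0.168]
wrist_force: [0.2, -0.7, -0.7]
grip_width: 0.0603
t 37.27 pos [ 0.5525 -0.3445  0.0579] q [-1.11  0.57  1.94  1.46  1.53 -0.95] F [ 0.2 -0.7 -0.7] w 0.0603
dist cm 1.1 ang 1.0 rows 1
[[0, -0.97, -0.42, 0.2, -0.0, -0.3, 1.0]]
```

```bash
python3 -m handwheel '[[0,-0.5,-0.1,0,0,0,0.5],[0,-0.4,0,0,0,0,0.3],[0,-0.3,0,0,0,0,0],[0,0,0,0,0,0,0]]'
python3 - <<'E'
from ik import *
p,R=side(30,6,-1,[.535,-.35,.05]); plan(p,R,grip=0)
shot("scene","s38.png",(150,80,350,230),4)
E
```

```text
time: 37.6
position: [0.5511, -0.345, 0.0503]
ee_rot: [0.712, 0.193, 0.653, -0.174]
wrist_force: [1.1, -0.4, -0.3]
grip_width: 0.0597
t 37.6 pos [ 0.5511 -0.345   0.0503] q [-1.12  0.59  1.93  1.46  1.54 -0.96] F [ 1.1 -0.4 -0.3] w 0.0597
dist cm 0.5 ang 1.0 rows 1
[[0, -0.21, -0.37, 0.27, -0.1, -1.0, 0.3]]
```

```bash
python3 -m handwheel '[[0,-0.4,0,0,0,0,0],[0,-0.4,0,0,0,0,0],[0,-0.4,0,0,0,0,0],[0,0,0,0,0,0,0]]'
python3 - <<'E'
from ik import *
p,R=side(30,6,-1,[.535,-.35,.05]); plan(p,R,grip=0)
shot("scene","s39.png",(150,80,350,230),4)
E
```

```text
time: 37.98
position: [0.5504, -0.3458, 0.0505]
ee_rot: [0.701, 0.196, 0.662, -0.178]
wrist_force: [0.1, -0.5, -0.7]
grip_width: 0.0601
t 37.98 pos [ 0.5504 -0.3458  0.0505] q [-1.12  0.61  1.92  1.47  1.57 -0.97] F [ 0.1 -0.5 -0.7] w 0.0601
dist cm 0.6 ang 2.7 rows 1
[[0, -0.22, -0.41, 0.37, -0.6, -2.6, 0.7]]
```

Run:
```python
from ik import *
p,R,o=pose(); print(o["tau"].round(2),o["ft_torque"].round(2),"wc",wristc(o["q"]),"alpha",np.degrees(np.arcsin(-R.apply([0,0,1])[2])))
shot("scene","s40.png",(200,0,440,180),3.3)
shot("top","t40.png",(370,200,640,420),2.9)
```

```text
[-2.000e-02 -4.518e+01 -1.872e+01  1.740e+00  2.430e+00 -2.000e-02] [0.04 0.12 0.19] wc [ 0.2995027  -0.49447949  0.06802793] alpha 3.514268581205794
```

```bash
python3 -m handwheel '[[62,0,0,0,0,0,0],[64,0,0,0,0,0,0],[66,0,0,0,0,0,0],[68,0,0,0,0,0,0],[70,0,0,0,0,0,0]]'
python3 - <<'E'
from h import *
shot('scene','tb1.png')
shot('top','tb1t.png')
E
```

```text
time: 38.55
position: [0.5505, -0.3459, 0.048]
ee_rot: [0.703, 0.195, 0.66, -0.177]
wrist_force: [0.0, -0.4, -0.3]
grip_width: 0.0656
```

View pics/tb1.png

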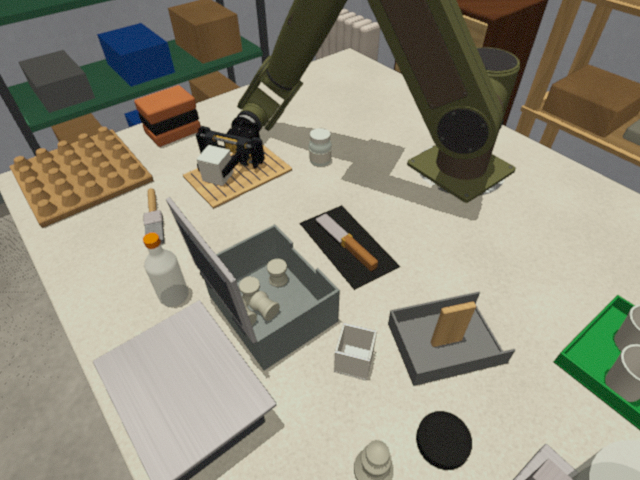

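View pics/tb1t.png

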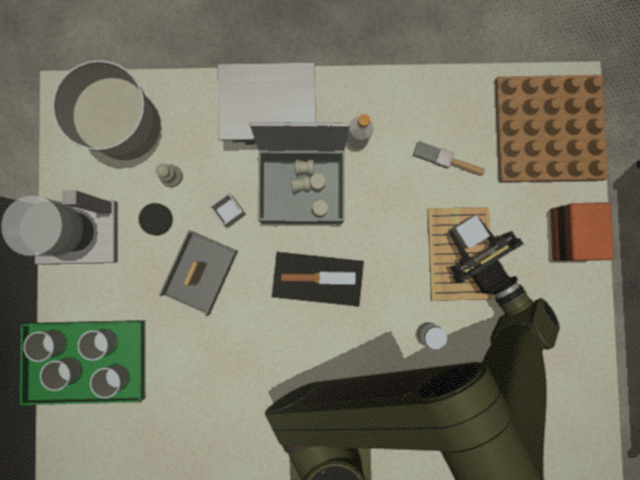

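The castings lie in the bin at top-view (300–320, 167–208), and the tub is near scene (214,163), still between the fingers. I'll zoom in on it.

```bash
python3 -m handwheel '[[76,0,0,0,0,0,0],[84,0,0,0,0,0,0],[92,0,0,0,0,0,0],[100,0,0,0,0,0,0],[100,0,0,0,0,0,0]]'
python3 - <<'E'
from h import *
shot('scene','tb2.png',crop=(150,80,350,230),k=4)
shot('top','tb2t.png',crop=(400,180,560,330),k=4)
E
```

```text
time: 39.07
position: [0.5504, -0.3458, 0.0478]
ee_rot: [0.703, 0.195, 0.66, -0.177]
wrist_force: [-0.5, -0.5, -0.2]
grip_width: 0.0923
```

View pics/tb2.png

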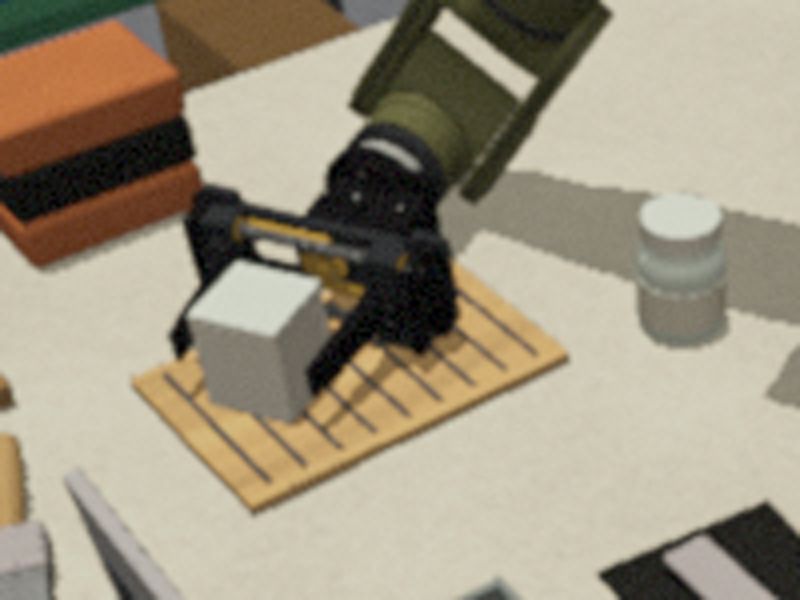

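View pics/tb2t.png

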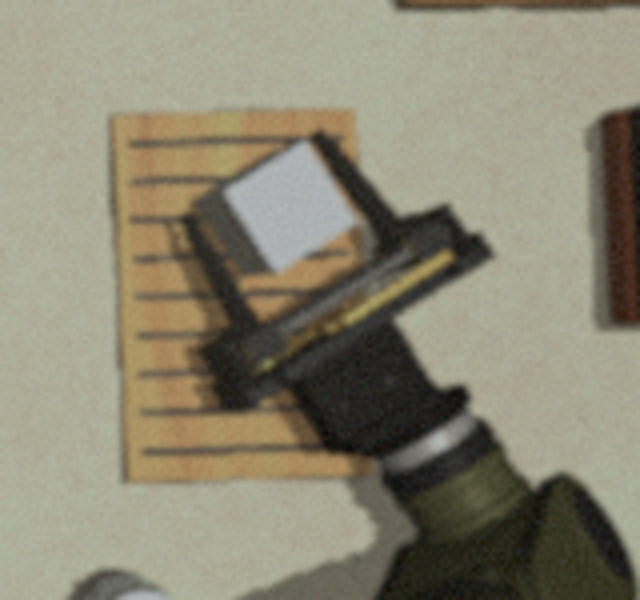

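Tub B now stands flat and mouth-down on the board. I'll retreat straight back, then go up.

```bash
python3 -m handwheel '[[100,0.3,0,-1.0,0,0,0],[100,0.3,0,-2.0,0,0,0],[100,0.5,0,-3.0,0,0,0],[100,0.5,0,-3.0,0,0,0],[100,1.5,0,-2.0,0,0,0]]' && python3 -m handwheel '[[100,3.0,0,0,0,0,0],[100,4,0,0,0,0,0],[100,4,0,0,0,0,0],[100,4,0,0,0,0,0],[100,2,0,0,0,0,0]]'
python3 - <<'E'
from h import *
from ik import *
shot('scene','tb3.png',crop=(150,80,350,230),k=4)
o=robot.get_obs();print(o['q'])
q=o['q']
for y in (38,128,-52,-142):
    q2,e,a=ik([.5985,.2476,.20],down(np.radians(y)),q); print(y,np.round(q2,2),e,a)
E
```

```text
time: 39.58
position: [0.4541, -0.3977, 0.0846]
ee_rot: [0.703, 0.196, 0.659, -0.182]
wrist_force: [-0.3, 0.1, -0.6]
grip_width: 0.0952
time: 40.0
position: [0.4566, -0.397, 0.2595]
ee_rot: [0.705, 0.189, 0.659, -0.181]
wrist_force: [0.6, -1.1, 0.3]
grip_width: 0.095
[-1.30231667  0.22263731  1.95174101  1.36590252  1.74860974 -0.63005626]
38 [ 0.31  0.13  1.67  0.    1.34 -0.35] 2.997357304140835e-10 3.387219230875543e-07
128 [ 0.02 -0.15  2.22  1.06  0.66  2.89] 0.05584814594708693 55.59965355059795
-52 [0.31 0.13 1.67 0.   1.34 1.22] 5.412356867621366e-10 5.564659011887536e-07
-142 [0.31 0.13 1.67 0.   1.34 2.79] 1.187853459245297e-09 1.24476847288257e-06
```

```bash
cat h.py ik.py | head -150
```

```text
import numpy as np, cv2, sys
from scipy.spatial.transform import Rotation as Ro
from bench import robot
def ray(s,uv):
    d=np.linalg.inv(s["mtx"])@np.array([uv[0],uv[1],1.0]); R=np.array(s["R"]);t=np.array(s["t"])
    return -R.T@t, R.T@d
def onz(s,uv,z):
    c,d=ray(s,uv); return c+d*(z-c[2])/d[2]
def proj(s,X):
    p=np.array(s["R"])@np.array(X)+s["t"]; p=np.array(s["mtx"])@p; return p[:2]/p[2]
def tri(obs):
    A=np.zeros((3,3));b=np.zeros(3)
    for s,uv in obs:
        c,d=ray(s,uv);d=d/np.linalg.norm(d);P=np.eye(3)-np.outer(d,d);A+=P;b+=P@c
    return np.linalg.solve(A,b)
def pose():
    o=robot.get_obs(); return o["position"],Ro.from_quat(o["ee_rot"]),o
def goto(p,R):
    """print delta in tool axes cm and rotvec deg"""
    p0,R0,o=pose()
    print("t",round(o["time"],2),"pos",p0.round(4),"q",o["q"].round(2),"F",o["wrist_force"].round(1),"w",round(o["grip_width"],4))
    d=R0.inv().apply(np.array(p)-p0)*100; rv=np.degrees((R0.inv()*R).as_rotvec())
    print("shift cm",d.round(2),"|",np.linalg.norm(d).round(1)," turn deg",rv.round(1), "n rows>=",np.ceil(max(np.linalg.norm(d)/
[... 4931 characters left out ...]
; q=q0; p,R=fk2(q0,PP)
        for i in range(m):
            q2=q0+(qt-q0)*(i+1)/m; p2,R2=fk2(q2,PP); d=R.inv().apply(p2-p)*100; a=np.degrees((R.inv()*R2).as_rotvec())
            if np.linalg.norm(d)>ms or np.linalg.norm(a)>mt: ok=False;break
            rows.append([grip]+[float(x) for x in d.round(1)]+[float(x) for x in a.round(1)]); p,R=p2,R2
        if ok: break
    zs=[fk2(q0+(qt-q0)*f,PP)[0] for f in np.linspace(0,1,6)]
    print("t",round(o["time"],2),"pos",p0.round(3),"q",q0.round(2),"->",qt.round(2),"rows",m,"w",round(float(o["grip_width"]),4),"F",o["wrist_force"].round(1)); print("path",[z.round(2).tolist() for z in zs]); print(str(rows[:k])); 
    if m>k: print(str(rows[k:2*k]))
```

View pics/tb3.png

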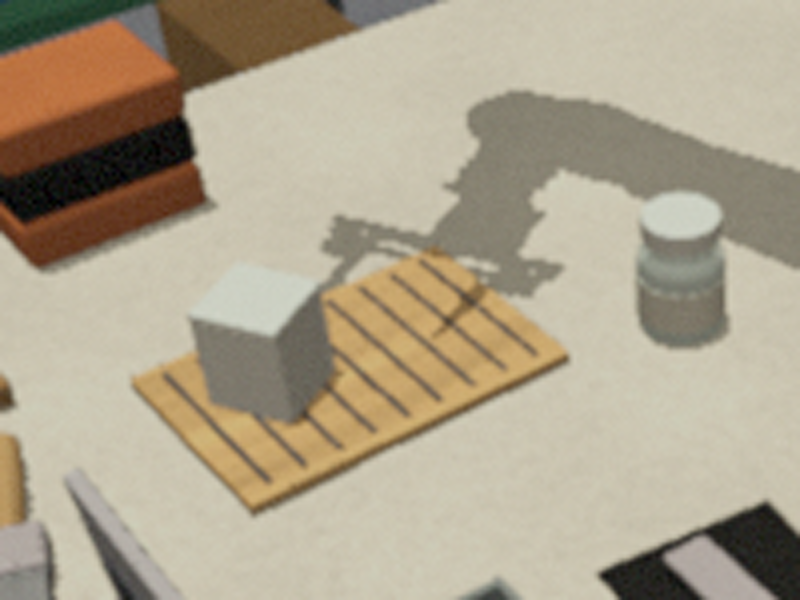

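Run:
```python
from ik import *
s=shot('scene','ta0.png',crop=(300,300,460,400),k=5)
q=robot.get_obs()['q']
mid,e,a=ik([.54,0,.36],down(np.radians(20)),[0,.1,1.4,0,1.5,-.35]);print(mid.round(2),e,a)
planq(mid,100)
```

```text
[-0.1  -0.17  1.7  -0.    1.61 -0.45] 1.356144766422664e-10 4.315276078278319e-08
t 40.1 pos [ 0.457 -0.397  0.26 ] q [-1.3   0.23  1.95  1.36  1.75 -0.63] -> [-0.1  -0.17  1.7  -0.    1.61 -0.45] rows 20 w 0.0951 F [0.2 0.5 0. ]
path [[0.46, -0.4, 0.26], [0.51, -0.28, 0.25], [0.53, -0.18, 0.25], [0.53, -0.1, 0.26], [0.54, -0.05, 0.3], [0.54, 0.0, 0.36]]
[[100, 0.0, -1.8, 3.1, 5.2, -3.8, -0.9], [100, 0.2, -1.6, 3.0, 5.0, -3.9, -1.2], [100, 0.4, -1.5, 2.8, 4.8, -4.0, -1.4], [100, 0.6, -1.3, 2.6, 4.6, -4.0, -1.6], [100, 0.8, -1.2, 2.4, 4.4, -4.1, -1.8]]
[[100, 0.9, -1.0, 2.2, 4.2, -4.1, -2.0], [100, 1.1, -0.9, 2.0, 3.9, -4.2, -2.2], [100, 1.2, -0.7, 1.8, 3.6, -4.2, -2.3], [100, 1.3, -0.6, 1.5, 3.4, -4.3, -2.5], [100, 1.4, -0.5, 1.2, 3.1, -4.3, -2.6]]
```

View pics/ta0.png

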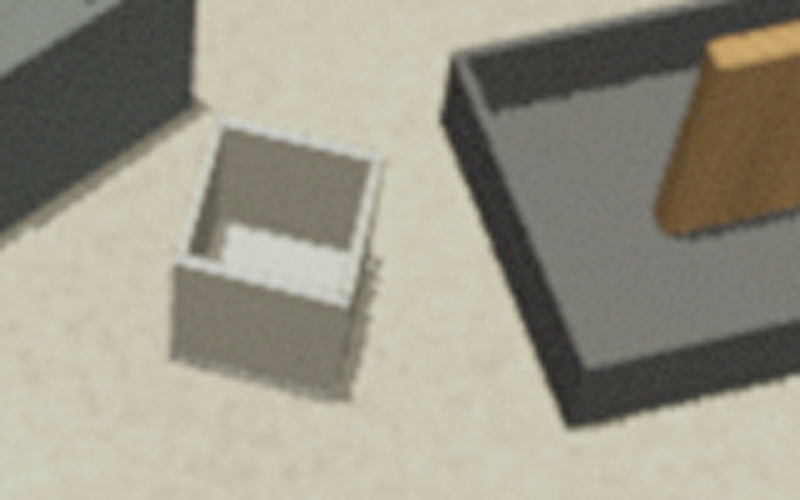

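Tub B is flat and mouth-down on the board (scene ~ (216,165)), and jar and sponge are undisturbed. Tub A's rim corners are at scene ≈ (344,324), (376,331.5), (370,360), (335,352.5).

```bash
python3 -m handwheel '[[100,0,-1.8,3.1,5.2,-3.8,-0.9],[100,0.2,-1.6,3,5,-3.9,-1.2],[100,0.4,-1.5,2.8,4.8,-4,-1.4],[100,0.6,-1.3,2.6,4.6,-4,-1.6],[100,0.8,-1.2,2.4,4.4,-4.1,-1.8]]' && python3 -m handwheel '[[100,0.9,-1.0,2.2,4.2,-4.1,-2.0],[100,1.1,-0.9,2.0,3.9,-4.2,-2.2],[100,1.2,-0.7,1.8,3.6,-4.2,-2.3],[100,1.3,-0.6,1.5,3.4,-4.3,-2.5],[100,1.4,-0.5,1.2,3.1,-4.3,-2.6]]'
python3 - <<'E'
from ik import *
s=robot.snapshot('scene')
P=np.array([onz(s,u,.07) for u in [(344,324),(376,331.3),(370,360),(335.3,352.5)]])
print(P.round(4),P.mean(0)); 
for i in range(4):
    d=P[(i+1)%4]-P[i]; print(np.hypot(*d[:2]).round(4),np.degrees(np.arctan2(d[1],d[0])).round(1))
mid,e,a=ik([.54,0,.36],down(np.radians(20)),[0,.1,1.4,0,1.5,-.35])
planq(mid,100)
E
```

```text
time: 40.52
position: [0.5118, -0.2505, 0.2428]
ee_rot: [0.744, 0.393, 0.478, -0.251]
wrist_force: [0.4, -0.8, 0.4]
grip_width: 0.0949
time: 40.93
position: [0.5214, -0.1345, 0.2374]
ee_rot: [0.724, 0.582, 0.279, -0.244]
wrist_force: [1.0, -0.2, 0.8]
grip_width: 0.0952
[[0.5918 0.2094 0.07  ]
 [0.5588 0.2546 0.07  ]
 [0.6035 0.2877 0.07  ]
 [0.6388 0.242  0.07  ]] [0.59822579 0.24841839 0.07      ]
0.0561 126.2
0.0556 36.4
0.0577 -52.3
0.0572 -145.2
t 40.98 pos [ 0.523 -0.131  0.241] q [-0.68  0.03  1.84  0.65  1.68 -0.54] -> [-0.1  -0.17  1.7  -0.    1.61 -0.45] rows 9 w 0.0952 F [1.8 3.3 1.3]
path [[0.52, -0.13, 0.24], [0.53, -0.1, 0.25], [0.53, -0.07, 0.27], [0.53, -0.05, 0.29], [0.54, -0.02, 0.32], [0.54, 0.0, 0.36]]
[[100, 1.7, -0.2, 0.7, 2.7, -4.8, -3.0], [100, 1.8, -0.1, 0.4, 2.3, -4.9, -3.1], [100, 1.8, 0.0, 0.1, 2.0, -4.9, -3.2], [100, 1.8, 0.2, -0.3, 1.6, -4.9, -3.2], [100, 1.8, 0.3, -0.6, 1.2, -4.9, -3.2]]
[[100, 1.7, 0.4, -1.0, 0.8, -4.9, -3.2], [100, 1.7, 0.4, -1.3, 0.4, -4.9, -3.2], [100, 1.6, 0.5, -1.7, 0.0, -4.9, -3.1], [100, 1.4, 0.6, -2.0, -0.4, -4.9, -3.0]]
```

```bash
python3 -m handwheel '[[100,1.7,-0.2,0.7,2.7,-4.8,-3.0],[100,1.8,-0.1,0.4,2.3,-4.9,-3.1],[100,1.8,0,0.1,2,-4.9,-3.2],[100,1.8,0.2,-0.3,1.6,-4.9,-3.2],[100,1.8,0.3,-0.6,1.2,-4.9,-3.2]]' && python3 -m handwheel '[[100,1.7,0.4,-1,0.8,-4.9,-3.2],[100,1.7,0.4,-1.3,0.4,-4.9,-3.2],[100,1.6,0.5,-1.7,0,-4.9,-3.1]]'
python3 - <<'E'
from h import *
plan([.598,.248,.26],down(np.radians(37)),k=10)
E
```

```text
time: 41.4
position: [0.5274, -0.0543, 0.2782]
ee_rot: [0.651, 0.74, 0.091, -0.14]
wrist_force: [0.3, 0.2, 0.5]
grip_width: 0.0953
time: 41.65
position: [0.5335, -0.0126, 0.3248]
ee_rot: [0.59, 0.807, 0.004, -0.043]
wrist_force: [0.0, -0.2, -0.2]
grip_width: 0.0955
t 41.65 pos [ 0.5335 -0.0126  0.3248] q [-0.15 -0.14  1.73  0.05  1.62 -0.46] F [ 0.  -0.2 -0.2] w 0.0955
dist cm 27.6 ang 20.0 rows 7
[[100, 3.19, 2.05, 1.08, -0.2, -0.7, -2.8], [100, 3.1, 2.2, 1.05, -0.2, -0.7, -2.8], [100, 3.01, 2.34, 1.03, -0.2, -0.7, -2.8], [100, 2.9, 2.48, 1.0, -0.2, -0.7, -2.8], [100, 2.79, 2.61, 0.98, -0.2, -0.7, -2.8], [100, 2.67, 2.74, 0.96, -0.2, -0.7, -2.8], [100, 2.55, 2.86, 0.94, -0.2, -0.7, -2.8]]
```

```bash
python3 -m handwheel '[[100,3.2,2.0,1.1,-0.2,-0.7,-2.8],[100,3.1,2.2,1.05,-0.2,-0.7,-2.8],[100,3,2.3,1,-0.2,-0.7,-2.8],[100,2.9,2.5,1,-0.2,-0.7,-2.8],[100,2.8,2.6,1,-0.2,-0.7,-2.8]]' && python3 -m handwheel '[[100,2.7,2.7,1,-0.2,-0.7,-2.8],[100,2.5,2.8,1,-0.2,-0.7,-2.8],[100,0,0,0,0,0,0],[100,0,0,0,0,0,0]]'
python3 - <<'E'
from h import *
plan([.598,.248,.26],down(np.radians(37)),k=10)
s=shot('wrist','ta1.png')
for c in [(.03,.03),(-.03,.03),(-.03,-.03),(.03,-.03)]:
    X=np.array([.598,.248,.07])+Ro.from_euler('z',37,degrees=True).apply([c[0],c[1],0]); print(proj(s,X).round(1))
E
```

```text
time: 42.07
position: [0.58, 0.1769, 0.2806]
ee_rot: [0.483, 0.875, -0.003, -0.006]
wrist_force: [1.4, -0.5, 0.6]
grip_width: 0.0952
time: 42.4
position: [0.5939, 0.258, 0.2473]
ee_rot: [0.434, 0.901, -0.012, 0.001]
wrist_force: [0.4, -0.2, 0.5]
grip_width: 0.0951
t 42.4 pos [0.5939 0.258  0.2473] q [ 0.34  0.11  1.61 -0.02  1.44 -0.34] F [ 0.4 -0.2  0.5] w 0.0951
dist cm 1.7 ang 2.0 rows 1
[[100, -1.06, -0.33, -1.25, -1.1, 0.7, 1.6]]
[350.8 205.3]
[292.5 203.6]
[292.5 258.4]
[347.9 260.1]
```

View pics/ta1.png

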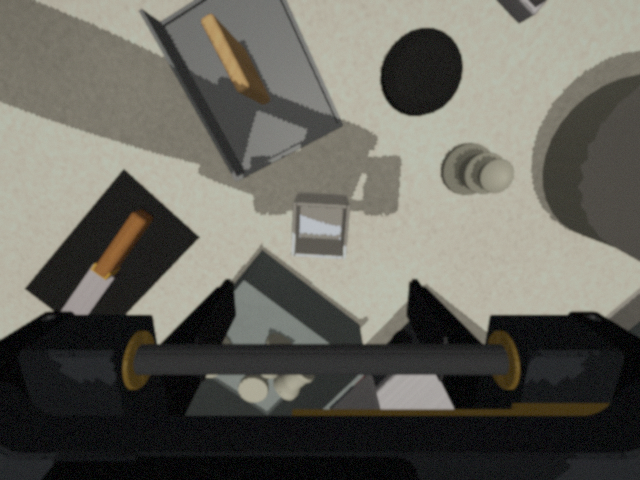

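The wrist view shows tub A at about (321,226) with its edges roughly aligned with the image. Zooming in.

Run:
```python
from h import *
im=cv2.imread('pics/ta1.png')[170:290,250:400]
cv2.imwrite('pics/ta1z.png',cv2.resize(im,None,fx=5,fy=5,interpolation=cv2.INTER_CUBIC))
```

```text
(no output)
```

View pics/ta1z.png

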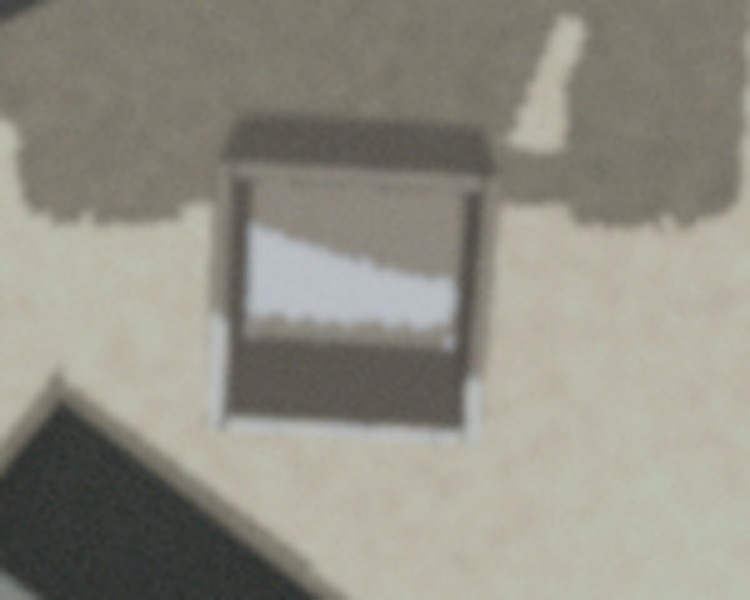

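```bash
python3 -m handwheel '[[100,-1.0,-0.3,0,-1.1,0.7,1.6],[100,0,0,1,0,0,0],[100,0,0,0,0,0,0]]'
python3 - <<'E'
from h import *
plan([.597,.249,.047],down(np.radians(36.5)),k=10,ms=3.5)
E
```

```text
time: 42.7
position: [0.5977, 0.2434, 0.2349]
ee_rot: [0.45, 0.893, -0.0, -0.002]
wrist_force: [0.1, 0.2, -1.6]
grip_width: 0.0948
t 42.7 pos [0.5977 0.2434 0.2349] q [ 0.3   0.1   1.64  0.    1.4  -0.33] F [ 0.1  0.2 -1.6] w 0.0948
dist cm 18.8 ang 0.2 rows 6
[[100, 0.07, 0.05, 3.13, -0.0, -0.0, 0.0], [100, 0.08, 0.05, 3.13, -0.0, -0.0, 0.0], [100, 0.08, 0.05, 3.13, -0.0, -0.0, 0.0], [100, 0.08, 0.05, 3.13, -0.0, -0.0, 0.0], [100, 0.08, 0.05, 3.13, -0.0, -0.0, 0.0], [100, 0.08, 0.05, 3.13, -0.0, -0.0, 0.0]]
```

```bash
python3 -m handwheel '[[100,0.4,0.2,2.5,0,0,0],[100,0,0,3,0,0,0],[100,0,0,3,0,0,0],[100,0,0,0,0,0,0]]'
python3 - <<'E'
from h import *
plan([.597,.249,.047],down(np.radians(36.5)),k=10,ms=3.2)
E
```

```text
time: 43.03
position: [0.6002, 0.2414, 0.1523]
ee_rot: [0.455, 0.891, 0.003, 0.002]
wrist_force: [-0.7, 0.3, -1.3]
grip_width: 0.0949
t 43.03 pos [0.6002 0.2414 0.1523] q [ 0.3   0.16  1.72  0.    1.26 -0.33] F [-0.7  0.3 -1.3] w 0.0949
dist cm 10.6 ang 0.7 rows 4
[[100, 0.2, 0.03, 2.63, 0.1, 0.0, -0.2], [100, 0.2, 0.03, 2.63, 0.1, 0.0, -0.2], [100, 0.2, 0.04, 2.63, 0.1, 0.0, -0.2], [100, 0.2, 0.04, 2.63, 0.1, 0.0, -0.2]]
```

```bash
python3 -m handwheel '[[100,0.9,0,1.0,0,0,0],[100,0.1,0.0,2.6,0,0,-0.2],[100,0.1,0,2.6,0,0,-0.2],[100,0,0,0,0,0,0]]'
python3 - <<'E'
from h import *
plan([.597,.249,.047],down(np.radians(36.5)),k=10,ms=3.2)
E
```

```text
time: 43.37
position: [0.5969, 0.2493, 0.0945]
ee_rot: [0.454, 0.891, 0.006, 0.005]
wrist_force: [-1.3, 0.0, -1.4]
grip_width: 0.0953
t 43.37 pos [0.5969 0.2493 0.0945] q [ 0.31  0.21  1.77  0.    1.15 -0.32] F [-1.3  0.  -1.4] w 0.0953
dist cm 4.7 ang 1.0 rows 2
[[100, -0.01, -0.04, 2.37, 0.4, 0.1, -0.3], [100, -0.01, -0.02, 2.37, 0.4, 0.1, -0.3]]
```

```bash
python3 -m handwheel '[[100,0,0,2.2,0.4,0.1,-0.2],[100,0,0,2.2,0.4,0.1,-0.2],[100,0,0,0.3,0,0,0],[70,0,0,0,0,0,0],[0,0,0,0,0,0,0]]' && python3 -m handwheel '[[0,0,0,0,0,0,0],[0,0,0,0,0,0,0],[0,0,0,0,0,0,0],[0,0,0,0,0,0,0],[0,0,0,0,0,0,0]]'
```

```text
time: 43.78
position: [0.6027, 0.2513, 0.0577]
ee_rot: [0.452, 0.892, 0.005, 0.004]
wrist_force: [-0.3, -0.3, 0.2]
grip_width: 0.0864
time: 44.2
position: [0.6066, 0.2524, 0.0663]
ee_rot: [0.452, 0.892, 0.009, 0.008]
wrist_force: [-0.6, -0.8, -0.6]
grip_width: 0.0598
```

```bash
python3 -m handwheel '[[80,0,0,0,0,0,0],[90,0,0,0,0,0,0],[90,0,0,0,0,0,0]]'
python3 - <<'E'
from h import *
plan([.597,.249,.035],down(np.radians(36.5)),k=10,ms=3.2,grip=90)
shot('scene','ta2.png',crop=(260,230,460,380),k=4)
E
```

```text
time: 44.45
position: [0.6069, 0.2526, 0.067]
ee_rot: [0.452, 0.892, 0.009, 0.009]
wrist_force: [-0.3, -1.0, -0.0]
grip_width: 0.0746
t 44.45 pos [0.6069 0.2526 0.067 ] q [ 0.31  0.25  1.76  0.    1.1  -0.32] F [-0.3 -1.  -0. ] w 0.0746
dist cm 3.4 ang 1.5 rows 2
[[90, 0.16, -0.55, 1.59, 0.7, 0.2, -0.2], [90, 0.15, -0.53, 1.59, 0.7, 0.2, -0.2]]
```

View pics/ta2.png

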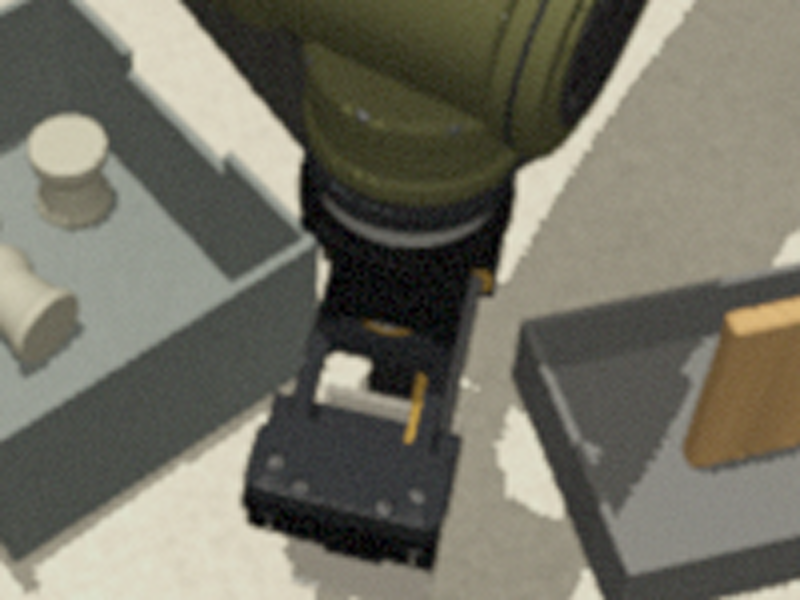

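```bash
python3 -m handwheel '[[95,0,0,1.0,0.4,0.1,0],[95,0,0,1.2,0.4,0.1,0],[95,0,0,1.0,0.4,0,0],[95,0,0,0.5,0,0,0],[95,0,0,0,0,0,0]]'
python3 - <<'E'
from h import *
plan([.6047,.252,.035],down(np.radians(36.5)),k=10,ms=3.2,grip=90)
E
```

```text
time: 44.92
position: [0.607, 0.2527, 0.025]
ee_rot: [0.452, 0.892, -0.0, 0.001]
wrist_force: [-0.0, -0.5, -0.6]
grip_width: 0.0902
t 44.92 pos [0.607  0.2527 0.025 ] q [ 0.31  0.32  1.76 -0.    1.06 -0.32] F [-0.  -0.5 -0.6] w 0.0902
dist cm 1.0 ang 0.3 rows 1
[[90, 0.08, -0.23, -1.0, 0.0, 0.2, -0.3]]
```

```bash
python3 -m handwheel '[[95,0,-0.2,-0.8,0,0,0],[60,0,0,0,0,0,0],[0,0,0,0,0,0,0],[0,0,0,0,0,0,0],[0,0,0,0,0,0,0]]' && python3 -m handwheel '[[0,0,0,0,0,0,0],[0,0,0,0,0,0,0],[0,0,0,0,0,0,0],[0,0,0,0,0,0,0]]'&& python3 -m handwheel '[[0,0,0,-1,0,0,0],[0,0,0,-2.5,0,0,0],[0,0,0,-3.5,0,0,0],[0,0,0,-3.5,0,0,0],[0,0,0,-3.5,0,0,0]]'
python3 - <<'E'
from ik import *
shot('scene','ta3.png',crop=(260,200,460,350),k=4)
planq(ik([.45,-.06,.25],down(np.radians(18)),[0,.1,1.4,0,1.5,-.35])[0],0)
E
```

```text
time: 45.33
position: [0.6048, 0.2513, 0.0328]
ee_rot: [0.452, 0.892, -0.001, 0.001]
wrist_force: [0.1, -0.6, 0.1]
grip_width: 0.0691
time: 45.67
position: [0.6052, 0.2514, 0.0339]
ee_rot: [0.452, 0.892, -0.0, 0.001]
wrist_force: [0.1, -0.1, -1.3]
grip_width: 0.0602
time: 46.08
position: [0.5978, 0.2493, 0.1675]
ee_rot: [0.452, 0.892, -0.009, -0.007]
wrist_force: [0.5, -0.3, -1.0]
grip_width: 0.0598
t 46.13 pos [0.602 0.251 0.178] q [ 0.31  0.16  1.67 -0.    1.32 -0.32] -> [-0.25 -0.35  2.02 -0.    1.47 -0.57] rows 11 w 0.0602 F [2.3 1.5 5.1]
path [[0.6, 0.25, 0.18], [0.59, 0.17, 0.2], [0.56, 0.1, 0.22], [0.53, 0.04, 0.23], [0.49, -0.01, 0.24], [0.45, -0.06, 0.25]]
[[0, -2.6, -2.5, -1.1, -0.0, 0.0, 1.7], [0, -2.4, -2.6, -1.0, -0.0, 0.0, 1.7], [0, -2.3, -2.6, -0.9, -0.0, 0.0, 1.7], [0, -2.1, -2.6, -0.8, -0.0, 0.0, 1.7], [0, -2.0, -2.6, -0.7, -0.0, 0.0, 1.7]]
[[0, -1.8, -2.6, -0.6, -0.0, 0.0, 1.7], [0, -1.7, -2.6, -0.6, -0.0, 0.0, 1.7], [0, -1.6, -2.6, -0.5, -0.0, -0.0, 1.7], [0, -1.4, -2.6, -0.4, -0.0, -0.0, 1.7], [0, -1.3, -2.6, -0.3, -0.0, -0.0, 1.7]]
```

View pics/ta3.png

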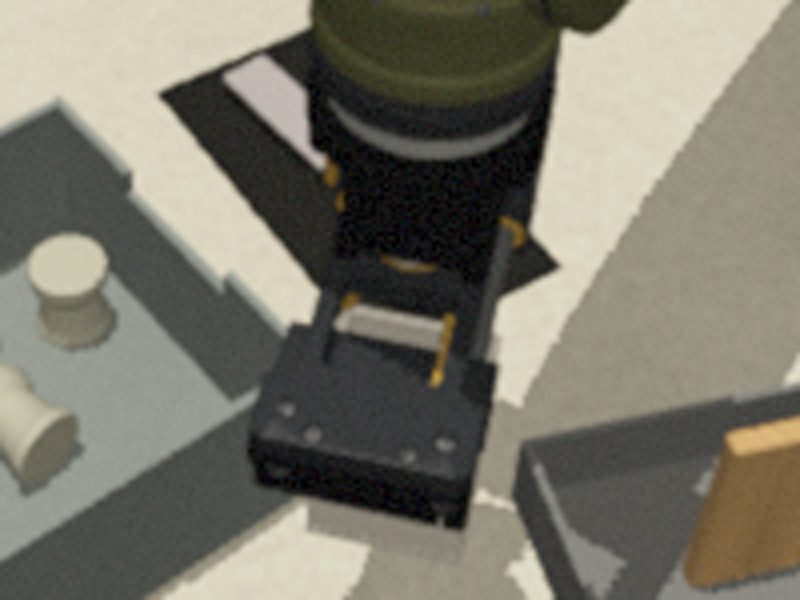

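Tub A is lifted. I'll carry it over to the free spot.

```bash
python3 -m handwheel '[[0,-2.6,-2.5,-1.4,0,0,1.7],[0,-2.4,-2.6,-1.2,0,0,1.7],[0,-2.3,-2.6,-1,0,0,1.7],[0,-2.1,-2.6,-0.8,0,0,1.7],[0,-2,-2.6,-0.7,0,0,1.7]]' && python3 -m handwheel '[[0,-1.8,-2.6,-0.6,0,0,1.7],[0,-1.7,-2.6,-0.6,0,0,1.7],[0,-1.6,-2.6,-0.5,0,0,1.7],[0,-1.4,-2.6,-0.4,0,0,1.7],[0,-1.3,-2.6,-0.3,0,0,1.7]]'
python3 - <<'E'
from ik import *
plan([.407,-.187,.20],down(0),grip=0,k=10)
E
```

```text
time: 46.55
position: [0.5585, 0.0874, 0.2394]
ee_rot: [0.516, 0.857, 0.001, 0.003]
wrist_force: [0.1, -0.0, -0.1]
grip_width: 0.0603
time: 46.97
position: [0.4693, -0.044, 0.2692]
ee_rot: [0.581, 0.814, 0.003, 0.007]
wrist_force: [0.5, -0.6, -0.4]
grip_width: 0.0601
t 46.97 pos [ 0.4693 -0.044   0.2692] q [-0.21 -0.32  1.97  0.    1.48 -0.54] F [ 0.5 -0.6 -0.4] w 0.0601
dist cm 17.1 ang 18.9 rows 5
[[0, -2.29, -2.13, 1.37, 0.2, 0.1, 3.8], [0, -2.43, -1.97, 1.38, 0.2, 0.1, 3.8], [0, -2.55, -1.8, 1.38, 0.2, 0.1, 3.8], [0, -2.67, -1.62, 1.38, 0.2, 0.1, 3.8], [0, -2.77, -1.44, 1.38, 0.2, 0.1, 3.8]]
```

```bash
python3 -m handwheel '[[0,-2.3,-2.1,1.4,0.2,0.1,3.8],[0,-2.4,-2,1.4,0.2,0.1,3.8],[0,-2.5,-1.8,1.4,0.2,0.1,3.8],[0,-2.6,-1.6,1.4,0.2,0.1,3.8],[0,-2.2,-1.2,1,0.2,0.1,3.8]]' && python3 -m handwheel '[[0,0,0,0,0,0,0],[0,0,0,0,0,0,0]]'
python3 - <<'E'
from ik import *
plan([.407,-.187,.045],down(0),grip=0,k=10,ms=3)
E
```

```text
time: 47.38
position: [0.4061, -0.1854, 0.2102]
ee_rot: [0.712, 0.702, 0.004, 0.006]
wrist_force: [0.7, -0.2, -0.2]
grip_width: 0.0596
time: 47.55
position: [0.403, -0.1884, 0.2086]
ee_rot: [0.715, 0.699, 0.003, 0.005]
wrist_force: [0.3, 0.3, -0.2]
grip_width: 0.0599
t 47.55 pos [ 0.403  -0.1884  0.2086] q [-0.56 -0.36  2.1   0.    1.39 -0.54] F [ 0.3  0.3 -0.2] w 0.0599
dist cm 16.4 ang 1.5 rows 6
[[0, 0.03, 0.03, 2.73, 0.1, 0.0, -0.2], [0, 0.03, 0.04, 2.73, 0.1, 0.0, -0.2], [0, 0.03, 0.04, 2.73, 0.1, 0.0, -0.2], [0, 0.03, 0.05, 2.73, 0.1, 0.0, -0.2], [0, 0.03, 0.05, 2.73, 0.1, 0.0, -0.2], [0, 0.03, 0.06, 2.73, 0.1, 0.0, -0.2]]
```

```bash
python3 -m handwheel '[[0,0,0.1,2.7,0,0,-0.3],[0,0,0.1,2.7,0,0,-0.3],[0,0,0.1,2.7,0,0,-0.3],[0,0,0,2.7,0,0,-0.2],[0,0,0,1.0,0,0,0]]' && python3 -m handwheel '[[0,0,0,0,0,0,0],[0,0,0,0,0,0,0]]'
python3 - <<'E'
from ik import *
plan([.407,-.187,.036],down(0),grip=0,k=10,ms=1.5)
E
```

```text
time: 47.97
position: [0.4154, -0.1891, 0.097]
ee_rot: [0.706, 0.708, 0.006, 0.015]
wrist_force: [-0.5, 1.0, -1.4]
grip_width: 0.0598
time: 48.13
position: [0.4153, -0.187, 0.0959]
ee_rot: [0.705, 0.709, 0.006, 0.013]
wrist_force: [-1.0, -0.5, -1.2]
grip_width: 0.06
t 48.13 pos [ 0.4153 -0.187   0.0959] q [-0.54 -0.24  2.2   0.01  1.15 -0.55] F [-1.  -0.5 -1.2] w 0.06
dist cm 6.0 ang 1.7 rows 5
[[0, 0.01, -0.2, 1.19, 0.3, 0.1, 0.1], [0, 0.01, -0.19, 1.19, 0.3, 0.1, 0.1], [0, 0.01, -0.18, 1.2, 0.3, 0.1, 0.1], [0, 0.01, -0.18, 1.2, 0.3, 0.1, 0.1], [0, 0.0, -0.17, 1.2, 0.3, 0.1, 0.1]]
```

```bash
python3 -m handwheel '[[0,0,-0.4,1.3,0.7,0.1,0.1],[0,0,-0.3,1.3,0.6,0.1,0.1],[0,0,-0.2,1.2,0.3,0.1,0.1],[0,0,0,1.0,0,0,0],[0,0,0,0,0,0,0]]'
python3 - <<'E'
from ik import *
plan([.407,-.187,.036],down(0),grip=0,k=10,ms=1)
E
```

```text
time: 48.55
position: [0.4105, -0.189, 0.0497]
ee_rot: [0.706, 0.708, -0.001, 0.005]
wrist_force: [-0.5, 1.1, -1.5]
grip_width: 0.0602
t 48.55 pos [ 0.4105 -0.189   0.0497] q [-0.55 -0.16  2.23 -0.01  1.07 -0.55] F [-0.5  1.1 -1.5] w 0.0602
dist cm 1.4 ang 0.7 rows 2
[[0, 0.11, -0.18, 0.68, 0.2, 0.3, 0.1], [0, 0.11, -0.18, 0.68, 0.2, 0.3, 0.1]]
```

```bash
python3 -m handwheel '[[0,0,-0.2,0.5,0.2,0.3,0],[0,0,0,0.5,0,0,0],[0,0,0,0.3,0,0,0],[0,0,0,0.2,0,0,0],[0,0,0,0,0,0,0]]'
```

```text
time: 48.97
position: [0.4085, -0.1897, 0.0333]
ee_rot: [0.706, 0.708, -0.001, 0.002]
wrist_force: [-0.5, -0.1, -0.1]
grip_width: 0.0603
```

```bash
python3 -m handwheel '[[65,0,0,0,0,0,0],[70,0,0,0,0,0,0],[85,0,0,0,0,0,0],[100,0,0,0,0,0,0],[100,0,0,0,0,0,0]]' && python3 -m handwheel '[[100,0,0,0,0,0,0],[100,0,0,-1,0,0,0],[100,0,0,-3,0,0,0],[100,0,0,-4,0,0,0],[100,0,0,-4,0,0,0]]'
python3 - <<'E'
from ik import *
s=shot('scene','ta4.png',crop=(200,100,420,265),k=3.6)
print(robot.get_obs()['position'])
E
```

```text
time: 49.38
position: [0.4097, -0.1904, 0.0345]
ee_rot: [0.706, 0.708, -0.0, 0.003]
wrist_force: [0.1, 0.3, 1.0]
grip_width: 0.0816
time: 49.8
position: [0.4026, -0.1858, 0.1494]
ee_rot: [0.706, 0.708, -0.003, -0.008]
wrist_force: [2.5, -0.2, -0.8]
grip_width: 0.0951
[ 0.40742013 -0.1885976   0.15931522]
```

View pics/ta4.png

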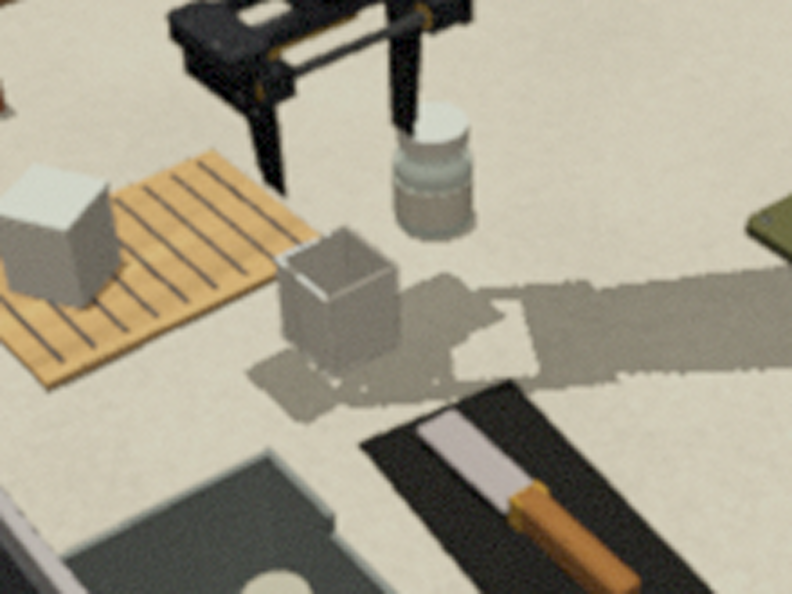

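Tub A stands upright. Its rim corners in the crop are (347,230), (399,268), (330,302), (277,262); tub B and the knife are fine.

Run:
```python
from ik import *
s=robot.snapshot('scene')
P=np.array([onz(s,(200+u/3.6,100+v/3.6),.07) for u,v in [(347,229),(399,268),(330,301),(276,262)]])
print(P.round(4).tolist(),P.mean(0).round(4))
for i in range(4):
    d=P[(i+1)%4]-P[i]; print(np.hypot(*d[:2]).round(4),np.degrees(np.arctan2(d[1],d[0])).round(1))
S=json.load(open('seq.json'));print({k:np.round(v,2).tolist() if isinstance(v,list) else v for k,v in S.items()})
q=robot.get_obs()['q']
g=[.41,-.189,.21]
for ph in (180,):
  p,R=side(ph,17,1,g)
  for qq in ikbest(p,R,20): print(ph,qq.round(2),wristc(qq).round(3))
planq(ik([.41,-.189,.36],down(0),q)[0],100)
```

```text
[[0.3837, -0.2107, 0.07], [0.3822, -0.1549, 0.07], [0.4378, -0.156, 0.07], [0.4417, -0.2114, 0.07]] [ 0.4113 -0.1833  0.07  ]
0.0558 91.5
0.0555 -1.1
0.0555 -85.9
0.058 179.3
{'place': [-1.11, 0.58, 1.95, 1.46, 1.52, -0.95], 'phigh': [-1.11, 0.19, 1.98, 1.45, 1.57, -0.6], 'up': [-0.35, 0.37, 1.67, -0.46, 2.3, 1.15]}
180 [-0.35  0.43  1.67 -0.44  2.25  1.18] [ 0.671 -0.189  0.29 ]
t 49.9 pos [ 0.408 -0.189  0.157] q [-0.55 -0.3   2.14 -0.    1.3  -0.55] -> [-0.55 -0.38  1.86  0.    1.65 -0.55] rows 6 w 0.0952 F [ 0.6 -0.   1.3]
path [[0.41, -0.19, 0.16], [0.41, -0.19, 0.2], [0.42, -0.19, 0.24], [0.42, -0.19, 0.28], [0.41, -0.19, 0.32], [0.41, -0.19, 0.36]]
[[100, -0.3, 0.5, -3.3, -0.0, 0.0, 0.0], [100, -0.2, 0.3, -3.3, -0.0, 0.0, 0.0], [100, -0.1, 0.1, -3.4, -0.0, 0.0, 0.0], [100, 0.0, -0.1, -3.4, -0.0, 0.0, 0.0], [100, 0.2, -0.2, -3.4, -0.0, 0.0, 0.0]]
[[100, 0.3, -0.4, -3.4, -0.0, 0.0, 0.0]]
```

```bash
python3 -m handwheel '[[100,-0.3,0.5,-3.3,0,0,0],[100,-0.2,0.3,-3.3,0,0,0],[100,0,0,-3.4,0,0,0],[100,0,0,-3.4,0,0,0],[100,0.2,-0.2,-3.4,0,0,0]]'
python3 - <<'E'
from ik import *
q=robot.get_obs()['q']
p,R=side(180,17,1,[.41,-.187,.25]); qt,e,a=ik(p,R,[-.35,.43,1.67,-.44,2.25,1.18]); print(e,a)
planq(qt,100)
for f in np.linspace(0,1,6):
    qq=q+(qt-q)*f; print(fk2(qq,PP)[0].round(3),wristc(qq).round(3))
E
```

```text
time: 50.32
position: [0.4087, -0.1883, 0.3218]
ee_rot: [0.706, 0.708, -0.003, -0.007]
wrist_force: [0.9, -0.1, 0.5]
grip_width: 0.0951
1.912921172142658e-11 5.756335635505421e-09
t 50.32 pos [ 0.409 -0.188  0.322] q [-0.55 -0.37  1.92 -0.    1.6  -0.55] -> [-0.35  0.38  1.66 -0.46  2.31  1.15] rows 19 w 0.0951 F [ 0.9 -0.1  0.5]
path [[0.41, -0.19, 0.32], [0.39, -0.19, 0.29], [0.38, -0.19, 0.27], [0.38, -0.19, 0.26], [0.38, -0.19, 0.25], [0.39, -0.19, 0.24]]
[[100, -0.0, -0.4, 0.9, 3.8, 0.5, 4.6], [100, -0.1, -0.3, 0.8, 3.8, 0.1, 4.6], [100, -0.1, -0.2, 0.8, 3.8, -0.3, 4.6], [100, -0.1, -0.2, 0.7, 3.8, -0.6, 4.6], [100, -0.1, -0.1, 0.7, 3.7, -1.0, 4.7]]
[[100, -0.1, -0.1, 0.6, 3.6, -1.4, 4.7], [100, -0.1, -0.0, 0.6, 3.4, -1.7, 4.7], [100, -0.1, 0.0, 0.5, 3.2, -2.1, 4.8], [100, -0.0, 0.1, 0.4, 3.0, -2.4, 4.8], [100, 0.0, 0.1, 0.4, 2.7, -2.7, 4.8]]
[ 0.409 -0.188  0.322] [ 0.413 -0.19   0.614]
[ 0.394 -0.19   0.292] [ 0.471 -0.202  0.574]
[ 0.383 -0.191  0.272] [ 0.528 -0.208  0.525]
[ 0.377 -0.192  0.259] [ 0.581 -0.207  0.468]
[ 0.38  -0.191  0.251] [ 0.63  -0.2    0.403]
[ 0.392 -0.187  0.244] [ 0.671 -0.187  0.33 ]
```

```bash
python3 -m handwheel '[[100,0,-0.4,0.9,3.8,0.5,4.6],[100,-0.1,-0.3,0.8,3.8,0.1,4.6],[100,-0.1,-0.2,0.8,3.8,-0.3,4.6],[100,-0.1,-0.2,0.7,3.8,-0.6,4.6],[100,-0.1,-0.1,0.7,3.7,-1,4.7]]' && python3 -m handwheel '[[100,-0.1,-0.1,0.6,3.6,-1.4,4.7],[100,-0.1,0,0.6,3.4,-1.7,4.7],[100,-0.1,0,0.5,3.2,-2.1,4.8],[100,0,0.1,0.4,3,-2.4,4.8],[100,0,0.1,0.4,2.7,-2.7,4.8]]'
python3 - <<'E'
from ik import *
p,R=side(180,17,1,[.41,-.187,.25]); qt,e,a=ik(p,R,[-.35,.43,1.67,-.44,2.25,1.18])
planq(qt,100)
E
```

```text
time: 50.73
position: [0.3936, -0.1925, 0.3025]
ee_rot: [0.828, 0.536, -0.128, -0.105]
wrist_force: [0.1, 0.5, -0.5]
grip_width: 0.0955
time: 51.15
position: [0.3814, -0.1951, 0.2807]
ee_rot: [0.883, 0.33, -0.302, -0.142]
wrist_force: [0.2, 0.7, -0.1]
grip_width: 0.0954
t 51.15 pos [ 0.381 -0.195  0.281] q [-0.45  0.02  1.76 -0.25  2.    0.38] -> [-0.35  0.38  1.66 -0.46  2.31  1.15] rows 9 w 0.0954 F [ 0.2  0.7 -0.1]
path [[0.38, -0.2, 0.28], [0.38, -0.19, 0.27], [0.38, -0.19, 0.26], [0.38, -0.19, 0.26], [0.39, -0.19, 0.25], [0.39, -0.19, 0.24]]
[[100, 0.2, 0.2, 0.4, 2.4, -3.0, 4.6], [100, 0.2, 0.2, 0.4, 2.1, -3.2, 4.6], [100, 0.3, 0.1, 0.3, 1.8, -3.4, 4.7], [100, 0.3, 0.1, 0.2, 1.4, -3.5, 4.7], [100, 0.4, 0.1, 0.1, 1.1, -3.7, 4.8]]
[[100, 0.4, 0.0, 0.1, 0.7, -3.7, 4.8], [100, 0.4, -0.0, -0.0, 0.4, -3.8, 4.9], [100, 0.5, -0.1, -0.1, 0.0, -3.8, 5.0], [100, 0.5, -0.1, -0.2, -0.3, -3.8, 5.0]]
```

```bash
python3 -m handwheel '[[100,0.2,0.2,0.4,2.4,-3,4.6],[100,0.2,0.2,0.4,2.1,-3.2,4.6],[100,0.3,0.1,0.3,1.8,-3.4,4.7],[100,0.3,0.1,0.2,1.4,-3.5,4.7],[100,0.4,0.1,0.1,1.1,-3.7,4.8]]' && python3 -m handwheel '[[100,0.4,0,0.1,0.7,-3.7,4.8],[100,0.4,0,0,0.4,-3.8,4.9],[100,0.5,-0.1,-0.1,0,-3.8,5],[100,0.5,-0.1,-0.2,-0.3,-3.8,5],[100,0,0,0,0,0,0]]'
python3 - <<'E'
from ik import *
p,R=side(180,17,1,[.41,-.187,.21]); plan(p,R)
E
```

```text
time: 51.57
position: [0.383, -0.1932, 0.2592]
ee_rot: [0.861, 0.13, -0.482, -0.093]
wrist_force: [-0.5, 0.0, -0.1]
grip_width: 0.0951
time: 51.98
position: [0.3929, -0.1872, 0.2404]
ee_rot: [0.793, -0.017, -0.609, 0.008]
wrist_force: [0.6, 1.5, -1.5]
grip_width: 0.0951
t 51.98 pos [ 0.3929 -0.1872  0.2404] q [-0.35  0.4   1.66 -0.46  2.32  1.19] F [ 0.6  1.5 -1.5] w 0.0951
dist cm 3.6 ang 2.9 rows 1
[[100, 3.44, -0.13, 1.04, -0.4, 2.0, -2.1]]
```

```bash
python3 -m handwheel '[[100,1,-0.1,0.3,-0.4,2,-2.1],[100,2.4,0,0.8,0,0,0],[100,2.4,0,0.8,0,0,0],[100,2,0,0.6,0,0,0],[100,0,0,0,0,0,0]]'
python3 - <<'E'
from ik import *
shot('scene','ta5.png',crop=(150,80,400,265),k=3.2)
p,R=side(180,17,1,[.41,-.187,.037]); plan(p,R,ms=2.4,k=10)
E
```

```text
time: 52.4
position: [0.3935, -0.1865, 0.1573]
ee_rot: [0.808, 0.005, -0.589, -0.004]
wrist_force: [0.1, -0.1, -0.7]
grip_width: 0.0954
t 52.45 pos [ 0.3942 -0.1868  0.1593] q [-0.35  0.48  1.68 -0.41  2.18  1.21] F [ 1.8 -0.4  0.2] w 0.0952
dist cm 12.8 ang 1.1 rows 6
[[100, 2.02, 0.02, 0.69, -0.0, -0.2, 0.1], [100, 2.02, 0.02, 0.69, -0.0, -0.2, 0.1], [100, 2.02, 0.02, 0.68, -0.0, -0.2, 0.1], [100, 2.02, 0.01, 0.68, -0.0, -0.2, 0.1], [100, 2.02, 0.01, 0.67, -0.0, -0.2, 0.1], [100, 2.03, 0.01, 0.67, -0.0, -0.2, 0.1]]
```

View pics/ta5.png

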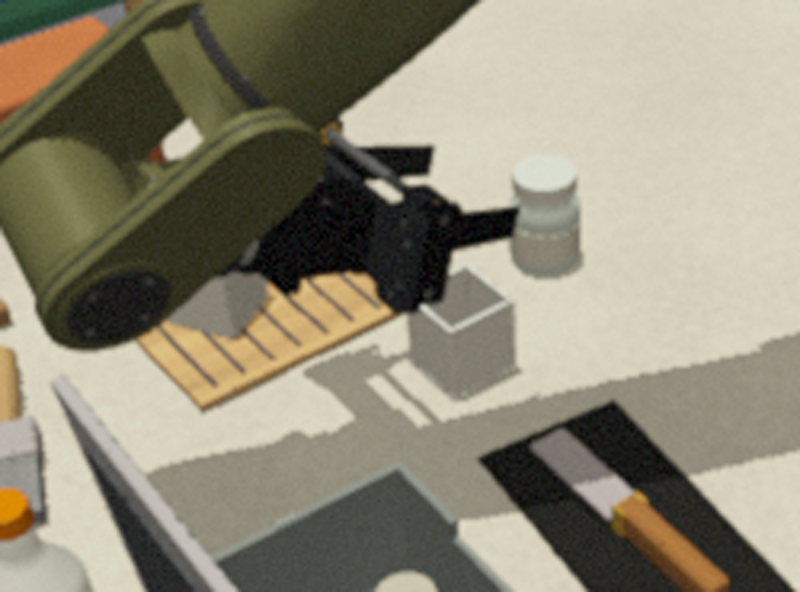

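```bash
python3 -m handwheel '[[100,2,0,0.7,0,-0.2,0],[100,2,0,0.7,0,-0.2,0],[100,2,0,0.7,0,-0.2,0.1],[100,1.5,0,0.5,0,-0.2,0.1],[100,0,0,0,0,0,0]]'
python3 - <<'E'
from ik import *
p,R=side(180,17,1,[.41,-.187,.037]); plan(p,R,ms=2,k=10)
E
```

```text
time: 52.87
position: [0.3975, -0.1883, 0.0868]
ee_rot: [0.81, 0.002, -0.587, -0.002]
wrist_force: [-0.6, 0.3, -0.2]
grip_width: 0.0946
t 52.87 pos [ 0.3975 -0.1883  0.0868] q [-0.35  0.59  1.67 -0.38  2.09  1.26] F [-0.6  0.3 -0.2] w 0.0946
dist cm 5.6 ang 1.2 rows 3
[[100, 1.69, -0.04, 0.75, 0.0, -0.4, 0.1], [100, 1.7, -0.04, 0.74, 0.0, -0.4, 0.1], [100, 1.7, -0.04, 0.73, 0.0, -0.4, 0.1]]
```

```bash
python3 -m handwheel '[[100,1.7,0,0.8,0,-0.5,0.1],[100,1.6,0,0.8,0,-0.4,0.1],[100,1.2,0,0.6,0,-0.4,0.1],[100,0,0,0,0,0,0],[100,0,0,0,0,0,0]]'
python3 - <<'E'
from ik import *
p,R=side(180,17,1,[.41,-.187,.037]); plan(p,R,ms=2,k=10)
E
```

```text
time: 53.28
position: [0.3937, -0.1898, 0.0404]
ee_rot: [0.805, -0.0, -0.593, 0.001]
wrist_force: [-0.3, -0.4, 0.2]
grip_width: 0.0952
t 53.28 pos [ 0.3937 -0.1898  0.0404] q [-0.35  0.67  1.66 -0.38  2.04  1.29] F [-0.3 -0.4  0.2] w 0.0952
dist cm 1.0 ang 0.2 rows 1
[[100, 0.8, -0.28, 0.45, 0.1, -0.2, -0.1]]
```

```bash
python3 -m handwheel '[[100,0.8,-0.3,0.4,0,0,0],[60,0,0,0,0,0,0],[0,0,0,0,0,0,0],[0,0,0,0,0,0,0],[0,0,0,0,0,0,0]]' && python3 -m handwheel '[[0,0,0,0,0,0,0],[0,0,0,0,0,0,0],[0,0,0,0,0,0,0],[0,0,0,0,0,0,0],[0,0,0,0,0,0,0]]'
python3 - <<'E'
from ik import *
shot('scene','ta6.png',crop=(150,80,400,265),k=3.2)
p,R=side(180,17,1,[.41,-.187,.25]); plan(p,R,ms=3,k=10,grip=0)
E
```

```text
time: 53.7
position: [0.3935, -0.1869, 0.0329]
ee_rot: [0.806, -0.001, -0.592, 0.001]
wrist_force: [0.4, -0.7, 0.8]
grip_width: 0.0739
time: 54.12
position: [0.3943, -0.1872, 0.0337]
ee_rot: [0.807, -0.001, -0.591, 0.002]
wrist_force: [-0.1, -0.7, -0.7]
grip_width: 0.0599
t 54.17 pos [ 0.3943 -0.1872  0.0336] q [-0.35  0.68  1.66 -0.37  2.03  1.3 ] F [ 0.1  0.2 -0.6] w 0.0598
dist cm 21.1 ang 0.6 rows 8
[[0, -2.52, 0.01, -0.76, 0.0, -0.1, -0.0], [0, -2.52, 0.01, -0.76, 0.0, -0.1, -0.0], [0, -2.52, 0.01, -0.76, 0.0, -0.1, -0.0], [0, -2.52, 0.0, -0.76, 0.0, -0.1, -0.0], [0, -2.53, 0.0, -0.75, 0.0, -0.1, -0.0], [0, -2.53, 0.0, -0.75, 0.0, -0.1, -0.0], [0, -2.53, 0.0, -0.75, 0.0, -0.1, -0.0], [0, -2.53, -0.0, -0.74, 0.0, -0.1, -0.0]]
```

View pics/ta6.png

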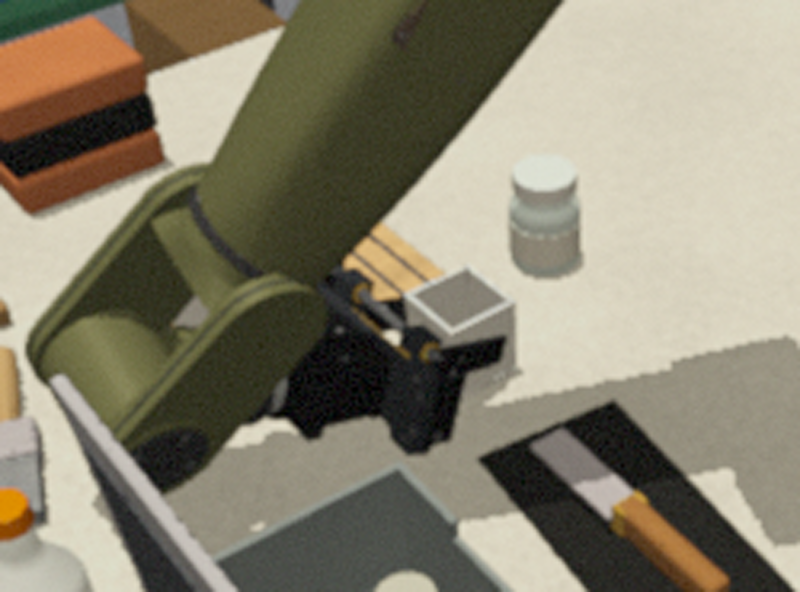

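Tub A is held between the jaws at crop (460,310), still upright. I'll lift it.

```bash
python3 -m handwheel '[[0,-1.5,0,-0.4,0,0,0],[0,-2.5,0,-0.7,0,0,0],[0,-2.5,0,-0.7,0,0,0],[0,-2.5,0,-0.7,0,0,0],[0,-2.5,0,-0.7,0,0,0]]' && python3 -m handwheel '[[0,-2.5,0,-0.7,0,0,0],[0,-2.5,0,-0.7,0,0,0],[0,-2.5,0,-0.7,0,0,0],[0,-2.5,0,-0.7,0,0,0]]'
python3 - <<'E'
from ik import *
S=json.load(open('seq.json'))
o=robot.get_obs();print(o['grip_width'],o['position'])
pl=None
for gx,gy,al in [(.415,-.35,7),(.415,-.35,10)]:
  for gz in (.26,.052):
    p,R=side(30,al,-1,[gx,gy,gz]); qq,e,a=ik(p,R,S['phigh']); print(gx,al,gz,qq.round(2),e,a,wristc(qq).round(3))
p,R=side(30,8,-1,[.415,-.35,.27]); qt,e,a=ik(p,R,S['phigh'])
planq(qt,0)
q=o['q']
for f in np.linspace(0,1,8):
    qq=q+(qt-q)*f; print(fk2(qq,PP)[0].round(3),wristc(qq).round(3))
S['phighA']=qt.tolist();json.dump(S,open('seq.json','w'))
E
```

```text
time: 54.58
position: [0.3865, -0.1856, 0.1512]
ee_rot: [0.803, 0.001, -0.597, -0.001]
wrist_force: [0.4, -0.3, -0.9]
grip_width: 0.0599
time: 54.92
position: [0.3832, -0.1853, 0.2595]
ee_rot: [0.802, 0.001, -0.597, -0.001]
wrist_force: [0.6, 0.3, -0.9]
grip_width: 0.0598
0.059841950979519186 [ 0.38318026 -0.18532527  0.25946537]
0.415 7 0.26 [-1.32  0.07  2.1   1.31  1.72 -0.64] 1.024161493136087e-10 6.790804266029375e-09 [ 0.18  -0.486  0.293]
0.415 7 0.052 [-1.32  0.49  2.07  1.28  1.61 -1.01] 1.5855617146572986e-10 7.855456469994047e-08 [ 0.18  -0.486  0.085]
0.415 10 0.26 [-1.32  0.05  2.09  1.28  1.7  -0.61] 1.0450324279623975e-10 1.2417728160650243e-08 [ 0.182 -0.485  0.307]
0.415 10 0.052 [-1.32  0.46  2.08  1.25  1.58 -0.99] 1.5018243929083806e-10 7.033914986178455e-08 [ 0.182 -0.485  0.099]
t 54.92 pos [ 0.383 -0.185  0.259] q [-0.35  0.35  1.68 -0.47  2.33  1.13] -> [-1.32  0.05  2.09  1.3   1.72 -0.61] rows 29 w 0.0598 F [ 0.6  0.3 -0.9]
path [[0.38, -0.19, 0.26], [0.35, -0.18, 0.21], [0.36, -0.17, 0.18], [0.39, -0.18, 0.19], [0.43, -0.24, 0.22], [0.43, -0.34, 0.27]]
[[0, 0.7, 0.1, 1.1, 3.6, 2.1, -5.3], [0, 0.7, 0.1, 1.0, 3.5, 2.5, -5.2], [0, 0.6, 0.1, 0.9, 3.3, 2.8, -5.1], [0, 0.5, 0.2, 0.8, 3.2, 3.1, -4.9], [0, 0.5, 0.2, 0.7, 3.0, 3.4, -4.8]]
[[0, 0.5, 0.2, 0.6, 2.7, 3.7, -4.7], [0, 0.4, 0.2, 0.5, 2.4, 3.9, -4.6], [0, 0.4, 0.2, 0.4, 2.1, 4.2, -4.5], [0, 0.4, 0.2, 0.3, 1.8, 4.4, -4.4], [0, 0.4, 0.1, 0.2, 1.5, 4.5, -4.3]]
[ 0.383 -0.185  0.259] [ 0.663 -0.186  0.343]
[ 0.356 -0.184  0.222] [ 0.61  -0.264  0.34 ]
[ 0.347 -0.174  0.196] [ 0.549 -0.332  0.337]
[ 0.359 -0.168  0.183] [ 0.481 -0.387  0.332]
[ 0.384 -0.176  0.186] [ 0.407 -0.431  0.327]
[ 0.413 -0.207  0.202] [ 0.332 -0.461  0.322]
[ 0.433 -0.263  0.231] [ 0.255 -0.479  0.315]
[ 0.431 -0.341  0.267] [ 0.181 -0.485  0.308]
```

```bash
python3 -m handwheel '[[0,0.7,0.1,1.1,3.6,2.1,-5.3],[0,0.7,0.1,1,3.5,2.5,-5.2],[0,0.6,0.1,0.9,3.3,2.8,-5.1],[0,0.5,0.2,0.8,3.2,3.1,-4.9],[0,0.5,0.2,0.7,3,3.4,-4.8]]' && python3 -m handwheel '[[0,0.5,0.2,0.6,2.7,3.7,-4.7],[0,0.4,0.2,0.5,2.4,3.9,-4.6],[0,0.4,0.2,0.4,2.1,4.2,-4.5],[0,0.4,0.2,0.3,1.8,4.4,-4.4],[0,0.4,0.1,0.2,1.5,4.5,-4.3]]'
python3 - <<'E'
from ik import *
planq(json.load(open('seq.json'))['phighA'],0)
E
```

```text
time: 55.33
position: [0.3558, -0.1803, 0.2211]
ee_rot: [0.844, 0.093, -0.464, -0.252]
wrist_force: [-0.3, 0.0, -0.9]
grip_width: 0.0599
time: 55.75
position: [0.3538, -0.1684, 0.1926]
ee_rot: [0.852, 0.166, -0.243, -0.432]
wrist_force: [-1.1, 1.0, -1.6]
grip_width: 0.0602
t 55.75 pos [ 0.354 -0.168  0.193] q [-0.69  0.23  1.82  0.17  2.11  0.5 ] -> [-1.32  0.05  2.09  1.3   1.72 -0.61] rows 18 w 0.0602 F [-1.1  1.  -1.6]
path [[0.35, -0.17, 0.19], [0.37, -0.17, 0.19], [0.39, -0.18, 0.19], [0.42, -0.22, 0.21], [0.43, -0.27, 0.24], [0.43, -0.34, 0.27]]
[[0, 0.4, 0.2, 0.0, 1.0, 4.9, -4.3], [0, 0.4, 0.2, -0.1, 0.6, 5.0, -4.2], [0, 0.4, 0.2, -0.2, 0.2, 5.1, -4.1], [0, 0.5, 0.2, -0.3, -0.2, 5.1, -4.0], [0, 0.5, 0.2, -0.4, -0.7, 5.1, -4.0]]
[[0, 0.5, 0.3, -0.6, -1.1, 5.1, -3.9], [0, 0.6, 0.3, -0.7, -1.5, 5.0, -3.8], [0, 0.6, 0.4, -0.8, -1.9, 4.9, -3.8], [0, 0.7, 0.5, -0.9, -2.3, 4.8, -3.7], [0, 0.7, 0.5, -1.0, -2.7, 4.6, -3.7]]
```

```bash
python3 -m handwheel '[[0,0.4,0.2,0,1,4.9,-4.3],[0,0.4,0.2,-0.1,0.6,5,-4.2],[0,0.4,0.2,-0.2,0.2,5.1,-4.1],[0,0.5,0.2,-0.3,-0.2,5.1,-4],[0,0.5,0.2,-0.4,-0.7,5.1,-4]]' && python3 -m handwheel '[[0,0.5,0.3,-0.6,-1.1,5.1,-3.9],[0,0.6,0.3,-0.7,-1.5,5,-3.8],[0,0.6,0.4,-0.8,-1.9,4.9,-3.8],[0,0.7,0.5,-0.9,-2.3,4.8,-3.7],[0,0.7,0.5,-1,-2.7,4.6,-3.7]]'
python3 - <<'E'
from ik import *
planq(json.load(open('seq.json'))['phighA'],0)
E
```

```text
time: 56.17
position: [0.3787, -0.1719, 0.1876]
ee_rot: [0.837, 0.212, 0.041, -0.503]
wrist_force: [1.8, 0.1, -0.6]
grip_width: 0.0597
time: 56.58
position: [0.4131, -0.211, 0.2065]
ee_rot: [0.8, 0.227, 0.327, -0.449]
wrist_force: [-0.2, -0.1, -0.9]
grip_width: 0.06
t 56.58 pos [ 0.413 -0.211  0.207] q [-1.06  0.13  1.98  0.83  1.89 -0.15] -> [-1.32  0.05  2.09  1.3   1.72 -0.61] rows 8 w 0.06 F [-0.2 -0.1 -0.9]
path [[0.41, -0.21, 0.21], [0.42, -0.23, 0.22], [0.43, -0.25, 0.23], [0.43, -0.28, 0.24], [0.43, -0.31, 0.25], [0.43, -0.34, 0.27]]
[[0, 0.8, 0.7, -1.1, -3.1, 4.0, -3.5], [0, 0.8, 0.7, -1.1, -3.4, 3.8, -3.5], [0, 0.8, 0.8, -1.2, -3.6, 3.6, -3.4], [0, 0.8, 1.0, -1.3, -3.9, 3.3, -3.4], [0, 0.8, 1.1, -1.3, -4.1, 3.1, -3.4]]
[[0, 0.8, 1.2, -1.4, -4.3, 2.8, -3.4], [0, 0.8, 1.3, -1.4, -4.5, 2.5, -3.4], [0, 0.7, 1.4, -1.5, -4.7, 2.2, -3.3]]
```

```bash
python3 -m handwheel '[[0,0.8,0.7,-1.1,-3.1,4,-3.5],[0,0.8,0.7,-1.1,-3.4,3.8,-3.5],[0,0.8,0.8,-1.2,-3.6,3.6,-3.4],[0,0.8,1,-1.3,-3.9,3.3,-3.4],[0,0.8,1.1,-1.3,-4.1,3.1,-3.4]]' && python3 -m handwheel '[[0,0.8,1.2,-1.4,-4.3,2.8,-3.4],[0,0.8,1.3,-1.4,-4.5,2.5,-3.4],[0,0.7,1.4,-1.5,-4.7,2.2,-3.3],[0,0,0,0,0,0,0],[0,0,0,0,0,0,0]]'
python3 - <<'E'
from ik import *
p,R=side(30,7,-1,[.415,-.35,.15]);plan(p,R,grip=0,ms=2.5)
shot('scene','ta7.png',crop=(150,80,400,265),k=3.2)
E
```

```text
time: 57.0
position: [0.4335, -0.2868, 0.2424]
ee_rot: [0.756, 0.213, 0.548, -0.287]
wrist_force: [1.0, 1.4, -0.8]
grip_width: 0.0598
time: 57.42
position: [0.4262, -0.3463, 0.2687]
ee_rot: [0.725, 0.191, 0.644, -0.154]
wrist_force: [-0.1, 0.4, -0.8]
grip_width: 0.0602
t 57.42 pos [ 0.4262 -0.3463  0.2687] q [-1.34  0.04  2.11  1.32  1.72 -0.64] F [-0.1  0.4 -0.8] w 0.0602
dist cm 12.1 ang 2.1 rows 5
[[0, -2.38, -0.11, 0.44, 0.4, 0.0, 0.2], [0, -2.38, -0.1, 0.44, 0.4, 0.0, 0.2], [0, -2.38, -0.08, 0.44, 0.4, 0.0, 0.2], [0, -2.38, -0.07, 0.44, 0.4, 0.0, 0.2], [0, -2.38, -0.06, 0.44, 0.4, 0.0, 0.2]]
```

View pics/ta7.png

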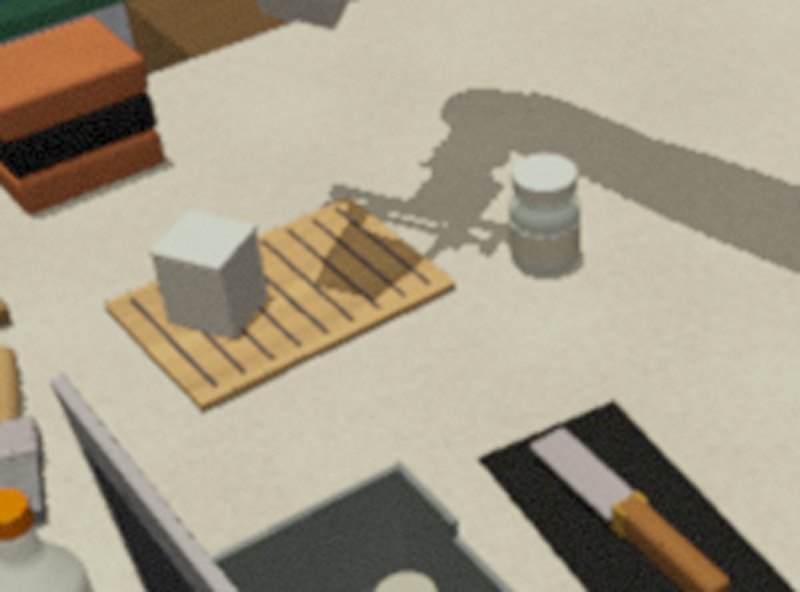

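Tub A is above the crop and its shadow falls on the board's free end at crop (370,265). I'll lower it.

```bash
python3 -m handwheel '[[0,-2.4,-0.1,0.5,0.4,0,0.2],[0,-2.4,-0.1,0.5,0.4,0,0.2],[0,-2.4,-0.1,0.4,0.4,0,0.2],[0,-2.4,0,0.4,0.4,0,0.2],[0,0,0,0,0,0,0]]'
python3 - <<'E'
from ik import *
p,R=side(30,7,-1,[.418,-.35,.075]);plan(p,R,grip=0,ms=2.2)
E
```

```text
time: 57.88
position: [0.4332, -0.3397, 0.1695]
ee_rot: [0.724, 0.201, 0.637, -0.172]
wrist_force: [-0.4, 0.5, -0.6]
grip_width: 0.0598
t 57.88 pos [ 0.4332 -0.3397  0.1695] q [-1.31  0.24  2.1   1.28  1.68 -0.81] F [-0.4  0.5 -0.6] w 0.0598
dist cm 9.7 ang 0.9 rows 5
[[0, -1.92, 0.01, 0.26, -0.1, 0.1, 0.1], [0, -1.92, 0.02, 0.26, -0.1, 0.1, 0.1], [0, -1.92, 0.02, 0.26, -0.1, 0.1, 0.1], [0, -1.92, 0.02, 0.25, -0.1, 0.1, 0.1], [0, -1.92, 0.02, 0.25, -0.1, 0.1, 0.1]]
```

```bash
python3 -m handwheel '[[0,-1.9,0,0.3,-0.1,0.1,0.1],[0,-1.9,0,0.3,-0.1,0.1,0.1],[0,-1.9,0,0.3,-0.1,0.1,0.1],[0,-1.9,0,0.2,-0.1,0.1,0.1],[0,0,0,0,0,0,0]]'
python3 - <<'E'
from ik import *
p,R=side(30,7,-1,[.418,-.35,.055]);plan(p,R,grip=0,ms=1)
shot('scene','ta8.png',crop=(150,80,350,230),k=4)
E
```

```text
time: 58.3
position: [0.4376, -0.3385, 0.0944]
ee_rot: [0.722, 0.2, 0.639, -0.175]
wrist_force: [0.3, 0.2, -0.4]
grip_width: 0.0597
t 58.3 pos [ 0.4376 -0.3385  0.0944] q [-1.3   0.4   2.08  1.28  1.64 -0.94] F [ 0.3  0.2 -0.4] w 0.0597
dist cm 4.2 ang 0.9 rows 5
[[0, -0.84, 0.0, 0.03, -0.2, 0.0, 0.0], [0, -0.84, 0.0, 0.03, -0.2, 0.0, 0.0], [0, -0.84, 0.0, 0.03, -0.2, 0.0, 0.0], [0, -0.84, 0.0, 0.03, -0.2, 0.0, 0.0], [0, -0.84, 0.0, 0.03, -0.2, 0.0, 0.0]]
```

View pics/ta8.png

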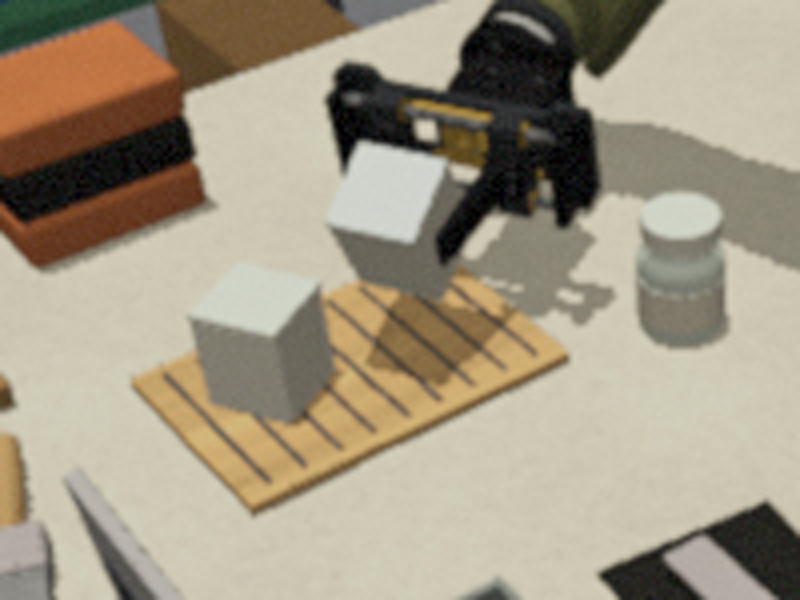

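```bash
python3 -m handwheel '[[0,-1.0,0,0,-0.2,0,0],[0,-1.0,0,0,-0.2,0,0],[0,-1.0,0,0,-0.2,0,0],[0,-0.5,0,0,0,0,0],[0,0,0,0,0,0,0]]' && python3 -m handwheel '[[0,-0.3,0,0,0,0,0],[0,-0.3,0,0,0,0,0],[0,0,0,0,0,0,0]]'
python3 - <<'E'
from ik import *
p,R=side(30,7,-1,[.418,-.35,.055]);plan(p,R,grip=0,ms=1)
shot('scene','ta9.png',crop=(150,80,350,230),k=4)
E
```

```text
time: 58.77
position: [0.4356, -0.3443, 0.0642]
ee_rot: [0.722, 0.201, 0.641, -0.168]
wrist_force: [-0.7, -0.1, -0.8]
grip_width: 0.0602
time: 59.02
position: [0.4349, -0.3453, 0.058]
ee_rot: [0.722, 0.201, 0.641, -0.167]
wrist_force: [0.5, 0.6, -1.6]
grip_width: 0.0597
t 59.02 pos [ 0.4349 -0.3453  0.058 ] q [-1.31  0.48  2.06  1.28  1.62 -1.01] F [ 0.5  0.6 -1.6] w 0.0597
dist cm 0.7 ang 1.0 rows 1
[[0, -0.5, -0.45, 0.26, -0.2, 0.0, 0.9]]
```

View pics/ta9.png

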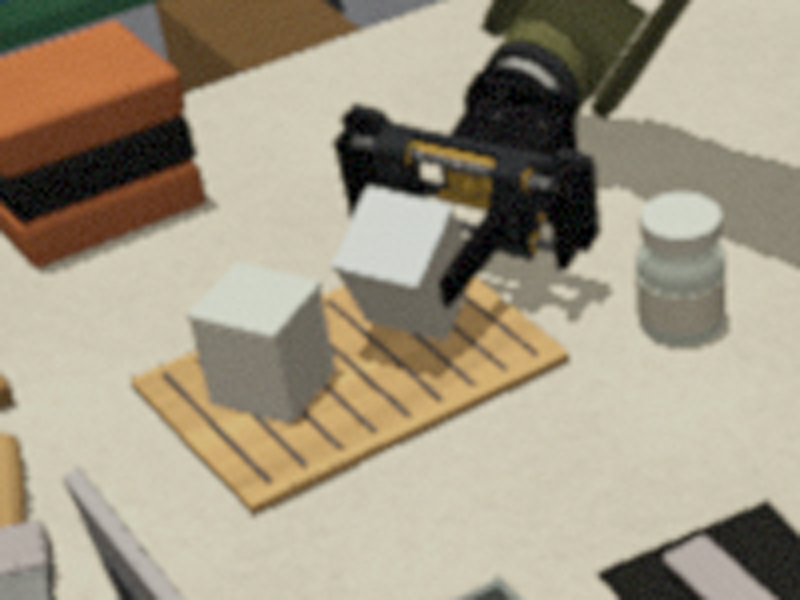

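```bash
python3 -m handwheel '[[0,-0.5,-0.2,0.1,0,0,0.4],[0,-0.4,0,0,0,0,0],[0,-0.3,0,0,0,0,0],[0,0,0,0,0,0,0]]'
python3 - <<'E'
from ik import *
p,R=side(30,7,-1,[.418,-.35,.051]);plan(p,R,grip=0,ms=1)
z=R
o=robot.get_obs(); print(Ro.from_quat(o['ee_rot']).as_matrix()[:,2], wristc(o['q']))
E
```

```text
time: 59.4
position: [0.4337, -0.3443, 0.0499]
ee_rot: [0.719, 0.199, 0.644, -0.171]
wrist_force: [-0.6, -0.3, -1.3]
grip_width: 0.0602
t 59.4 pos [ 0.4337 -0.3443  0.0499] q [-1.32  0.51  2.05  1.28  1.63 -1.02] F [-0.6 -0.3 -1.3] w 0.0602
dist cm 0.4 ang 0.9 rows 1
[[0, -0.09, -0.29, 0.25, -0.3, -0.6, 0.7]]
[ 0.85801052  0.50133439 -0.11172191] [ 0.1830444  -0.4907355   0.08257008]
```

```bash
python3 -m handwheel '[[0,-0.3,0,0,0,0,0],[0,-0.3,0,0,0,0,0],[0,0,0,0,0,0,0]]'
python3 - <<'E'
from ik import *
o=robot.get_obs(); print(Ro.from_quat(o['ee_rot']).as_matrix()[:,2], wristc(o['q']))
shot('scene','tc0.png',crop=(150,80,350,230),k=4)
E
```

```text
time: 59.65
position: [0.4332, -0.3446, 0.05]
ee_rot: [0.713, 0.2, 0.65, -0.173]
wrist_force: [-0.0, -0.1, -0.6]
grip_width: 0.06
[ 0.85744251  0.50570093 -0.09517829] [ 0.18270678 -0.49231857  0.07781165]
```

View pics/tc0.png

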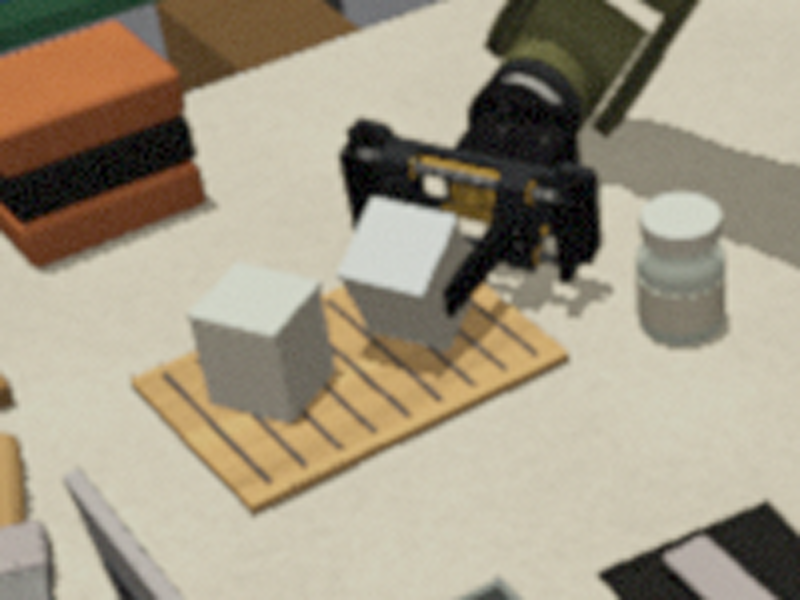

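The low mouth edge is now touching the board. I'll release slowly.

```bash
python3 -m handwheel '[[62,0,0,0,0,0,0],[64,0,0,0,0,0,0],[66,0,0,0,0,0,0],[68,0,0,0,0,0,0],[70,0,0,0,0,0,0]]' && python3 -m handwheel '[[74,0,0,0,0,0,0],[80,0,0,0,0,0,0],[90,0,0,0,0,0,0],[100,0,0,0,0,0,0],[100,0,0,0,0,0,0]]'
python3 - <<'E'
from ik import *
shot('scene','tc1.png',crop=(150,80,350,230),k=4)
shot('top','tc1t.png',crop=(400,180,560,330),k=4)
E
```

```text
time: 60.12
position: [0.4333, -0.3448, 0.0483]
ee_rot: [0.714, 0.2, 0.649, -0.172]
wrist_force: [0.3, 0.4, -0.5]
grip_width: 0.0654
time: 60.53
position: [0.4333, -0.3447, 0.0478]
ee_rot: [0.714, 0.199, 0.648, -0.172]
wrist_force: [0.2, -0.3, 0.3]
grip_width: 0.0908
```

View pics/tc1.png

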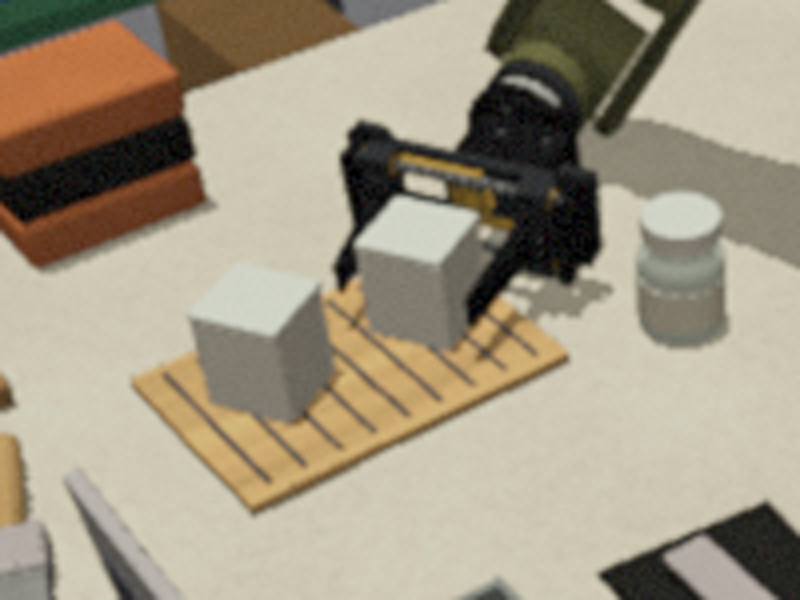

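View pics/tc1t.png

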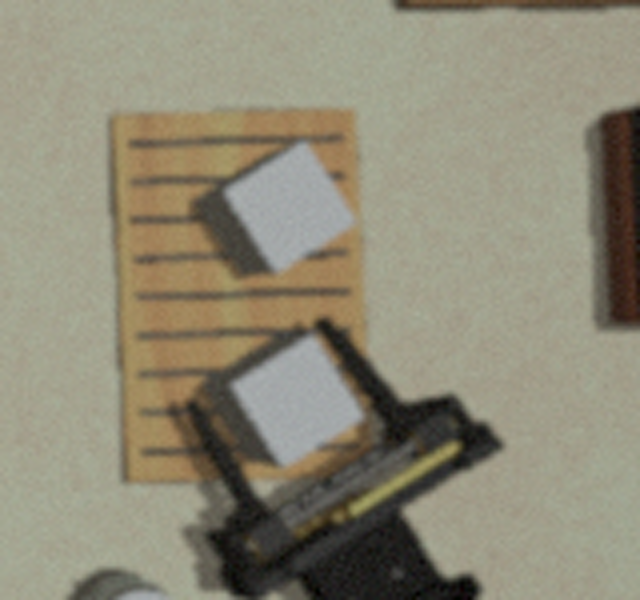

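Both tubs are flat and mouth-down on the board. I'll back out and up.

```bash
python3 -m handwheel '[[100,0.3,0,-1,0,0,0],[100,0.3,0,-2,0,0,0],[100,0.5,0,-2.5,0,0,0],[100,0.5,0,-2.0,0,0,0],[100,1.0,0,-1,0,0,0]]' && python3 -m handwheel '[[100,2.0,0,0,0,0,0],[100,3.5,0,0,0,0,0],[100,4,0,0,0,0,0],[100,4,0,0,0,0,0],[100,3,0,0,0,0,0]]'
python3 - <<'E'
from ik import *
pose()
shot('scene','tc2.png')
shot('top','tc2t.png')
E
```

```text
time: 61.05
position: [0.3591, -0.3849, 0.0823]
ee_rot: [0.714, 0.199, 0.648, -0.176]
wrist_force: [-0.3, -0.1, 0.9]
grip_width: 0.0951
time: 61.47
position: [0.3688, -0.377, 0.2513]
ee_rot: [0.714, 0.193, 0.649, -0.178]
wrist_force: [0.4, -0.5, -0.4]
grip_width: 0.0952
```

View pics/tc2.png

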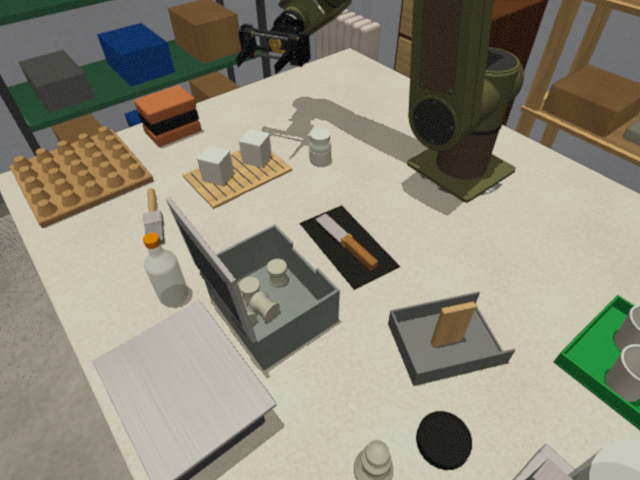

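View pics/tc2t.png

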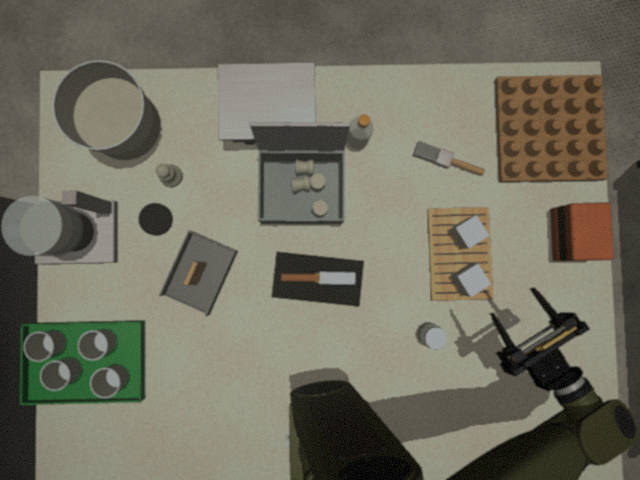

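The views agree. Both tubs are mouth-down on the board at scene (216,165) and (256,149), and the four castings are in the bin. The cover is upright, the empty tote is standing, the knife is on the mat and the bystanders are in place. I'll settle and hand in.

```bash
python3 -m handwheel '[[100,0,0,0,0,0,0],[100,0,0,0,0,0,0],[100,0,0,0,0,0,0]]'
python3 - <<'E'
from bench import robot
print(robot.job_done())
E
```

```text
time: 61.82
position: [0.3688, -0.3777, 0.2547]
ee_rot: [0.715, 0.197, 0.648, -0.174]
wrist_force: [-0.0, 0.2, -0.5]
grip_width: 0.0951
the job is handed in; nothing more can be done
None
```

The job is handed in at about 62 s of the 210 s allowed, with every part done in the order asked.

- **Cover:** I levered it up with the knife at the notch, and it stands open at about 93°.
- **Castings and tote:** All four castings went into the bin over the tote's low end, and the empty tote stands upright on the bench.
- **Knife:** I laid it flat on the black mat after prying, before turning the tubs over.
- **Tubs:** Both tubs present are mouth-down on the draining board. One had been knocked aside during the run. I moved it upright to a free spot before turning it over.

**Last checks:** the final scene and top pictures, taken just before the hand-in, showed everything as above. The other things on the bench had not visibly moved. The arm was clear and touching nothing, with near-zero wrist force.

**Hitches:** my first grip on the second tub was too high, so I let go and gripped it lower. Each tub touched the board tilted about 20°, then settled flat when released. No final check failed or disagreed. The top-view and scene-view estimates of the knocked tub differed by about 1 cm; the wrist camera agreed with the scene view, so I used that.

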